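# Set up the probe station and switch on its vacuum

## Robot

A 7-joint arm with a two-finger parallel gripper is mounted at the origin on the work surface. World frame = base frame: x ahead of the robot, y to its left, z up, the work surface at z = 0. Lengths are in m, angles in rad, forces in N, time in s.
With the tool pointing down it reaches from about 0.4 to 0.85 m from the base axis. Payload 4.5 kg.
Tool frame: the origin (TCP) lies between the finger pads; the fingertips stand 17 mm ahead of it and the grasp point (between the pads) lies 2 mm behind it (tip_extent is the distance from the TCP to the fingertips, in m); z points along the fingers, y is the direction in which the jaws open and shut (so a half turn about z gives the same grasp; the last joint's range is limited). The gripper opens to 88 mm and grips with 3 to 60 N. Pads are 18 mm wide; open, the fingers measure 123 mm over their backs; the gripper's body (75 mm by 187 mm) begins 45 mm behind the grasp point.
Start: joints at [-1.096, 0.689, -0.195, 1.565, 0.157, 0.902, -0.215], TCP at [0.267, 0.565, 0.234] pointing down, gripper open.
Joint ranges: [-3.01, 3.01], [-0.46, 2.08], [-1.47, 1.51], [0.13, 2.56], [-1, 4.14], [0.04, 2.09], [-2.66, 2.66]. Speed limits (rad/s): [2.57, 2.57, 3.14, 3.14, 3.14, 3.14, 3.14].

## Interface

Orientations are given as a unit quaternion [w, x, y, z].
In Python, from station import * gives the robot as it stands.
- The arm moves only by the tool carry_out, never from a script. Its argument "steps" is a list of rows, each a list of 7 numbers: the closure, from -1 (fully open) to 1 (shut), then the shift along the tool's x, y, z in mm, then the turn, a rotation vector about the tool's x, y, z in rad. In form: [[fingers, dx, dy, dz, rx, ry, rz], ...]. A call has exactly 5 rows; each row is the pose to reach, as a shift and turn from the pose commanded when the call began, along the tool's axes at that moment; what a row does not reach only later rows make up. A row lasts 1/10 s, in which the tool goes at most 50 mm and 8.59 degrees, less where a joint would pass 70% of its speed; a pose out of reach is approached as far as the arm can. A call with a gripper value outside its range is refused whole. The fingers move at their own pace and stop on an object; "newtons" is the grip in N (left out, the last holds). Time passes only in rows, so rows that repeat a pose let the fingers close, or fill a call up. It gives the time, the measured TCP pose, the force and the opening at its end, in the units of the state.
- observe(): the state, without advancing time (a new reading comes with each control period).
- grab_frame(name): name is "scene" or "top" or "wrist"; returns the picture (480x640x3 uint8, red, green, blue); there is no depth.
- camera_info(name): a dict with "intrinsics" (3x3 intrinsics, pixels), "D" ([k1, k2, p1, p2, k3] as OpenCV has them; the pictures are not rectified), "origin" and "rotation" of the camera in the world. Camera axes: x right, y up, looking along -z (the intrinsics and any distortion apply to the point x, -y, -z); pixel columns grow to the right and rows downward; lengths in m; the calibration is good to about 2 mm. A picture is of the moment at which its call begins: read the wrist's pose just before it. camera_info takes no time and is no camera call; for the wrist camera it gives the pose at the moment of the call.
- close_job(): hands the job in, once; it reports no verdict.
The state is a dict: "clock": time; "q": joint angles; "qd": joint speeds; "joint_efforts": joint torques, N m; "tcp_pos": TCP position; "tcp_rot": TCP orientation; "contact_force": force on the tool from outside, world axes, zero at the start; "ft_torque": the same for the moment, N m; "finger_gap": finger opening in m.
Only numpy, scipy, OpenCV 4.12 (cv2) and the standard library are available. Lean on these libraries where they do the work, as an engineer would, in place of code of your own. Each camera call takes 0.05 s, during which the arm holds its last target.

## Task

Set up the probe station: first turn the chuck by its rib until its red line faces the black arrow on the platen, then stand every probe positioner from the mat squarely on the platen pad of its own colour, with its needle pointing straight at the centre of the chuck. When the chuck and all positioners are set, push the recessed green vacuum button fully in with the stylus and lay the stylus back on its rest. In the end the chuck and every positioner must still be as set, and nothing else on the bench disturbed.

Things in the scene. Friction and masses are not known exactly. Their poses are not given: they have to be found in the camera images.
- chuck (a joint): turn of the round steel chuck about its upright axis, rad, counter-clockwise from above positive; 0 when the red line on the chuck faces the black arrow on the platen; it turns freely both ways up to 1.6, with light friction, and stays where left
- chuck_rib (a point): middle of the black grip rib on the chuck, on the chuck's turning axis. The rib is 54 mm long, 16 mm wide and 28 mm tall (14 mm above and below this point) and stands across the centre of the chuck; the red line runs from the centre to the rim along one half of the rib. Its x axis points along the red line. Chuck 120 mm across, its top 14 mm below this point
- platen: round aluminium plate, 330 mm across, 3 mm thick, fixed, carrying the chuck at its centre; origin: centre of its underside; its +x axis points from the centre to the black arrow, painted near its rim
- mat: black rubber mat 330 x 270 x 3 mm, fixed, on which the probe positioners wait; origin: centre of its underside
- vacbox: white vacuum control box, fixed, 100 mm deep, 110 mm wide, 120 mm tall; origin: centre of its underside; its front face looks along its own -x, 50 mm from the origin. In the front face, 85 mm above the table, a square recess 20 x 20 mm framed in green holds the green push button, whose face lies 10 mm inside the front; a green stripe on the box top marks the side with the button
- vac_button (a joint): travel of the spring button into the box (along the box's +x), m; 0 out, 0.006 fully in; about 5 N to push fully in, springs back
- button_face (a point): centre of the face of the green button, 18 mm across, 10 mm inside the recess; pushed along the box's +x
- stylus: orange stylus, a square bar 100 x 16 x 16 mm (its handle) with a steel pin 8 mm thick and 60 mm long on its +x end; 50 g; origin: under the middle of the handle, on its underside; pin axis 8 mm above the underside, pin end 110 mm along +x from the handle's middle; at the start it lies on its rest, pin pointing roughly to the vacuum box
- rest: grey stylus rest, fixed: base 110 x 55 x 6 mm with two saddles 80 mm apart along its x (each 16 mm long), floor of the saddles 42 mm above the table, channel 26 mm wide between cheeks 10 mm high; free gap of 64 mm between the saddles for the fingers; origin: centre of its underside; the stylus lies along its x, handle middle over the origin
- head_red: red probe positioner, 300 g: round base 56 mm across and 18 mm high, black block on it 32 mm (x) by 30 mm (y, the sides to grip) up to 68 mm, a red cap on top to 72 mm, brass needle arm reaching out along +x to its tip 70 mm from the axis, 22 mm above the underside; origin: centre of its underside. May be absent
- pad_red: red ring painted on the platen, 66 mm across, 125 mm from the chuck's axis, with a red tick towards the chuck; origin: its centre at the platen's top; +x points to the chuck's axis
- head_yellow: yellow probe positioner, 300 g: round base 56 mm across and 18 mm high, black block on it 32 mm (x) by 30 mm (y, the sides to grip) up to 68 mm, a yellow cap on top to 72 mm, brass needle arm reaching out along +x to its tip 70 mm from the axis, 22 mm above the underside; origin: centre of its underside. May be absent
- pad_yellow: yellow ring painted on the platen, 66 mm across, 125 mm from the chuck's axis, with a yellow tick towards the chuck; origin: its centre at the platen's top; +x points to the chuck's axis
- head_blue: blue probe positioner, 300 g: round base 56 mm across and 18 mm high, black block on it 32 mm (x) by 30 mm (y, the sides to grip) up to 68 mm, a blue cap on top to 72 mm, brass needle arm reaching out along +x to its tip 70 mm from the axis, 22 mm above the underside; origin: centre of its underside. May be absent
- pad_blue: blue ring painted on the platen, 66 mm across, 125 mm from the chuck's axis, with a blue tick towards the chuck; origin: its centre at the platen's top; +x points to the chuck's axis
- head_green: green probe positioner, 300 g: round base 56 mm across and 18 mm high, black block on it 32 mm (x) by 30 mm (y, the sides to grip) up to 68 mm, a green cap on top to 72 mm, brass needle arm reaching out along +x to its tip 70 mm from the axis, 22 mm above the underside; origin: centre of its underside. May be absent
- pad_green: green ring painted on the platen, 66 mm across, 125 mm from the chuck's axis, with a green tick towards the chuck; origin: its centre at the platen's top; +x points to the chuck's axis
- objective: spare microscope objective, steel, 38 mm across, 60 mm tall; not part of the job; origin: centre of its underside
- jar: small jar, 48 mm across, 50 mm tall; not part of the job; origin: centre of its underside
- solvent: white bottle, 60 mm across, 150 mm tall; not part of the job; origin: centre of its underside
Things that resemble listed ones, but are neither listed nor needed, are in the scene too. What is shaped like the head_yellow but pink, purple or turquoise is not meant.

How it is judged:
By the outcome, as a careful person would: the job done as asked, in the order asked, and still so for the second after the job is handed in, with the robot touching nothing.
Of head_red, head_yellow, head_blue, head_green only 3 to 4 are there at a start; the rules pass over those that are not, and their reading is None.
At some moment in a run one of head_red, head_yellow, head_blue, head_green may be knocked a few centimetres aside while the robot is not near it.
It also fails if it takes over 210 s, if anything falls off the work surface, if the arm or the gripper's body presses on something with over 40 N, if the wrist force passes 120 N, or if a joint passes its speed limit or range.

## Working session

There is one attempt and no reset: what is moved stays moved. The work goes in short steps, Python scripts to look and compute and a tool call to move; the robot and the scene stay as the last step left them, time stands still between calls to the robot, and variables do not carry over. Pictures are saved under pics/ and viewed, and the job is handed in when it is done.

Besides the shell and the picture viewer there is one more tool, called after "Call:" by a JSON object that holds its "api" and its "payload", one argument or row to a line. carry_out: Moves the arm, as the interface text tells. Its arguments: {"type":"object","properties":{"steps":{"type":"array"},"newtons":{"type":"number"}},"required":["steps"]}

```bash
ls; mkdir -p pics
python3 - <<'E'
from station import *
import cv2
s=observe();print(s)
for n in ["scene","top","wrist"]:
    im=grab_frame(n);cv2.imwrite(f"pics/{n}0.png",im[:,:,::-1]);i=camera_info(n);print(n,i)
E
```

```text
pics
{'clock': 0.0, 'q': array([-1.09621091,  0.68995554, -0.1944872 ,  1.56636183,  0.15730233,
        0.90248926, -0.21510601]), 'qd': array([ 1.12630299e-03,  1.07643878e-03, -6.38722852e-05, -1.81242481e-03,
        3.97032303e-04,  5.00151616e-04, -6.27300358e-04]), 'joint_efforts': array([-3.54048125e-04, -5.27551246e+01, -1.26679379e+00, -1.53422910e+01,
       -5.26209839e-02,  6.60053265e-03,  1.62948932e-04]), 'tcp_pos': array([0.26643999, 0.56464718, 0.23282237]), 'tcp_rot': array([-1.23643549e-04,  2.18582824e-01,  9.75817973e-01, -9.03578966e-04]), 'contact_force': array([ 0.27379407, -0.54530284, -0.06237414]), 'ft_torque': array([-0.02245112, -0.00269016,  0.03239423]), 'finger_gap': 0.08791719131388961}
scene {'intrinsics': array([[460.3957398 ,   0.        , 323.57350397],
       [  0.        , 460.3957398 , 247.59469657],
       [  0.        ,   0.        ,   1.        ]]), 'D': array([0.03128807, 0.        , 0.        , 0.        , 0.        ]), 'origin': array([ 1.02973641, -0.3631779 ,  0.99371676]), 'rotation': array([0.86054196, 0.29411404, 0.13980016, 0.39168914])}
top {'intrinsics': array([[483.65526035,   0.        , 312.59872715],
       [  0.        , 483.65526035, 233.67913659],
       [  0.        ,   0.        ,   1.        ]]), 'D': array([0.04343496, 0.        , 0.        , 0.        , 0.        ]), 'origin': array([0.38493508, 0.12562379, 1.25104034]), 'rotation': array([-0.69941541, -0.02188109,  0.03917466,  0.71330544])}
wrist {'intrinsics': array([[334.38871149,   0.        , 317.24246377],
       [  0.        , 334.38871149, 239.75425563],
       [  0.        ,   0.        ,   1.        ]]), 'D': array([-0.05104959,  0.        ,  0.        ,  0.        ,  0.        ]), 'origin': array([0.19012773, 0.60076242, 0.38265486]), 'rotation': array([ 0.83298615, -0.13828095, -0.08707101,  0.52861242])}
```

View pics/scene0.png

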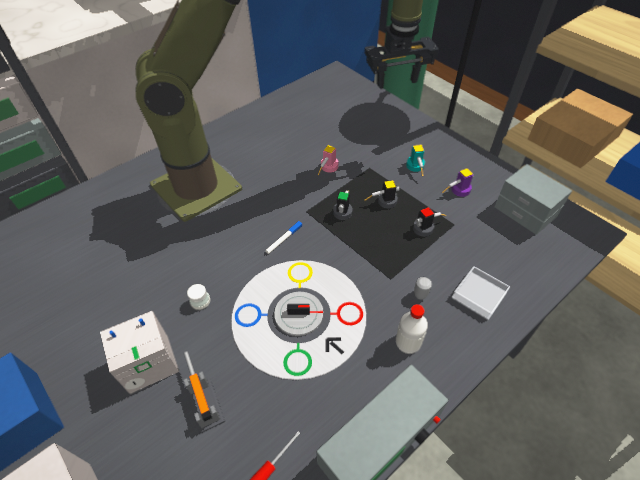

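View pics/top0.png

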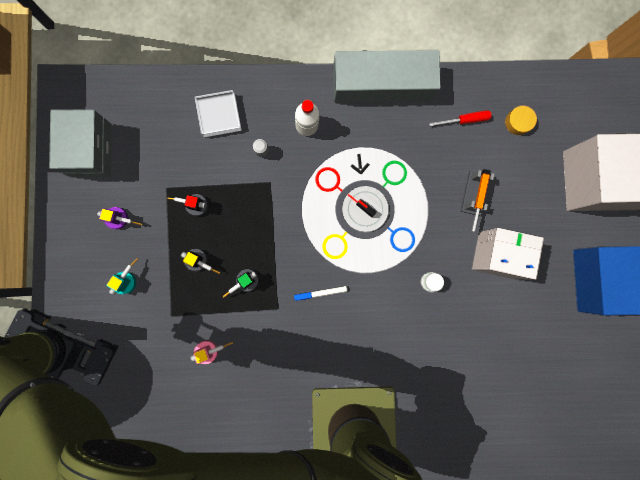

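View pics/wrist0.png

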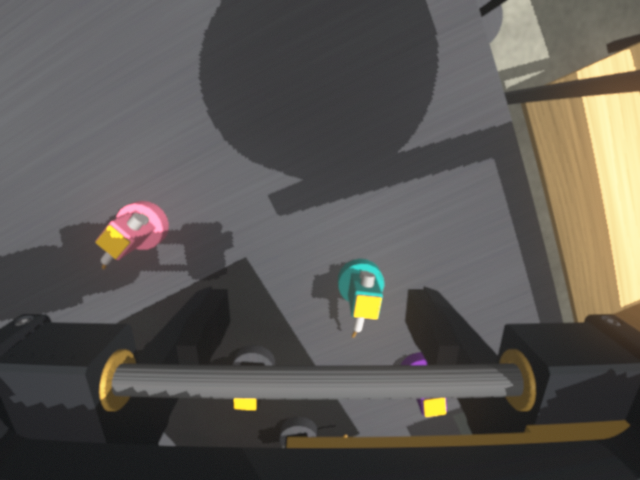

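```bash
cat > h.py <<'E'
from station import *
import cv2, numpy as np
from scipy.spatial.transform import Rotation as R
def rot(q): return R.from_quat([q[1],q[2],q[3],q[0]])
def ray(info,px):
    px=np.array(px,float).reshape(-1,1,2)
    n=cv2.undistortPoints(px,info["intrinsics"],info["D"]).reshape(-1,2)
    d=np.c_[n[:,0],-n[:,1],-np.ones(len(n))]
    return rot(info["rotation"]).apply(d)
def at_z(info,px,z):
    d=ray(info,px);o=info["origin"]
    return o+d*((z-o[2])/d[:,2])[:,None]
def proj(info,P):
    P=np.array(P,float).reshape(-1,3)
    c=rot(info["rotation"]).inv().apply(P-info["origin"])
    c=c*[1,-1,-1]
    return cv2.projectPoints(c,np.zeros(3),np.zeros(3),info["intrinsics"],info["D"])[0].reshape(-1,2)
def yawrot(yaw):  # tool down, tool x axis at world yaw
    return R.from_matrix(np.array([[np.cos(yaw),np.sin(yaw),0],[np.sin(yaw),-np.cos(yaw),0],[0,0,-1]]))
def plan(pos,yaw,cur=None):
    s=observe()
    p,r=(s["tcp_pos"],rot(s["tcp_rot"])) if cur is None else (np.array(cur[0]),yawrot(cur[1]))
    d=r.inv().apply(np.array(pos)-p)*1000
    rv=(r.inv()*yawrot(yaw)).as_rotvec()
    print("shift mm",d.round(1),"turn",rv.round(4),"n rows",np.linalg.norm(d)/50,np.linalg.norm(rv)/.15)
def st():
    s=observe();M=rot(s["tcp_rot"]).as_matrix()
    print("t",round(s["clock"],2),"tcp",s["tcp_pos"].round(4),"yaw",round(np.arctan2(M[1,0],M[0,0]),4),"z",M[:,2].round(4),"F",s["contact_force"].round(1),"gap",round(s["finger_gap"],4),"q",s["q"].round(2))
    return s
def snap(n,f,crop=None,k=1):
    i=camera_info(n);im=grab_frame(n);np.save(f"pics/{f}.npy",im)
    import pickle;pickle.dump(i,open(f"pics/{f}.pkl","wb"))
    o=im[:,:,::-1]
    if crop: 
        x,y,w,h_=crop;o=cv2.resize(o[y:y+h_,x:x+w],None,fx=k,fy=k,interpolation=cv2.INTER_CUBIC)
    cv2.imwrite(f"pics/{f}.png",o);return i,im
E
python3 - <<'E'
from h import *
st();i=camera_info("top")
im=cv2.imread("pics/top0.png")
for n,c in dict(plat=(290,135,150,150),mat=(155,170,150,150),box=(440,150,120,140)).items():
    x,y,w,h=c;cv2.imwrite(f"pics/c_{n}.png",cv2.resize(im[y:y+h,x:x+w],None,fx=4,fy=4,interpolation=cv2.INTER_CUBIC))
for n,p,z in [("plat",(365,210),.003),("rib",(367,209),.035),("arrow",(360,163),.003),("red cap",(194,202),.072),("yel",(191,259),.072),("grn",(246,281),.072),("rest",(483,192),.05),("box",(518,253),.12),("mat",(222,248),.003),("padr",(328,180),.003),("pady",(335,246),.003),("padg",(395,173),.003)]:
    print(n,at_z(i,p,z).round(3))
E
```

```text
t 0.15 tcp [0.2665 0.5648 0.233 ] yaw 2.7009 z [-5.0e-04 -1.3e-03 -1.0e+00] F [ 0.4 -0.7  0.4] gap 0.0883 q [-1.1   0.69 -0.19  1.57  0.16  0.9  -0.22]
plat [[ 0.552 -0.044  0.003]]
rib [[ 0.55  -0.045  0.035]]
arrow [[ 0.677 -0.034  0.003]]
red cap [[0.57  0.384 0.072]]
yel [[0.431 0.391 0.072]]
grn [[0.375 0.259 0.072]]
rest [[ 0.586 -0.336  0.05 ]]
box [[ 0.428 -0.384  0.12 ]]
mat [[0.46  0.327 0.003]]
padr [[0.633 0.051 0.003]]
pady [[0.46  0.037 0.003]]
padg [[ 0.649 -0.126  0.003]]
```

Run:
```python
import cv2,numpy as np
a=cv2.imread("pics/c_plat.png");b=cv2.imread("pics/c_mat.png");
cv2.imwrite("pics/c2.png",cv2.resize(np.hstack([a,b]),(800,400)))
```

```text
(no output)
```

View pics/c2.png

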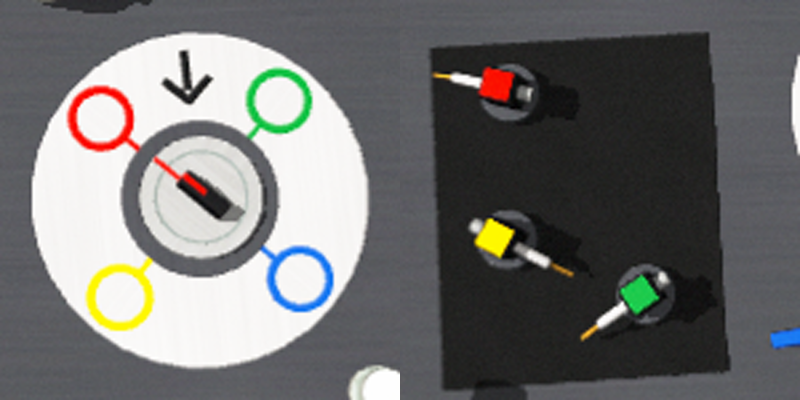

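View pics/c_box.png

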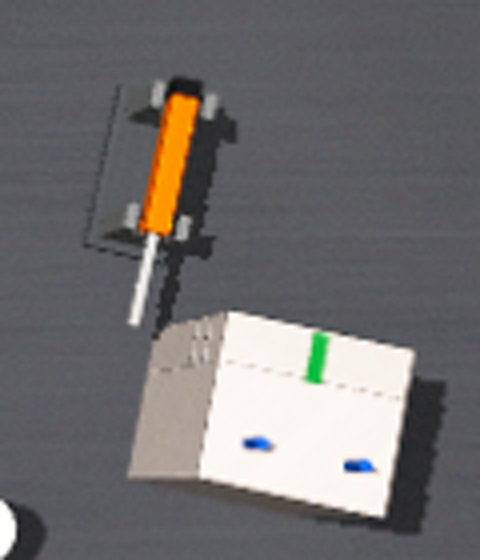

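Run:
```python
from h import *
s=observe();i=camera_info("wrist")
r=rot(s["tcp_rot"])
print("cam in tool mm",r.inv().apply(i["origin"]-s["tcp_pos"])*1e3,"view dir tool",r.inv().apply(rot(i["rotation"]).apply([0,0,-1])))
plan((.53,-.045,.28),2.7)
t=camera_info("top")
k=lambda x,y:(440+x/4,150+y/4)
for n,p,z in [("b topfrontL",k(228,312),.12),("b TFR",k(414,350),.12),("b TBR",k(386,517),.12),("b TBL",k(200,478),.12),("pin tip",k(134,323),.050),("handle end",k(182,92),.058),("handle pin",k(158,232),.058)]:
    print(n,at_z(t,p,z).round(4))
```

```text
cam in tool mm [  84.38495133   -0.26449847 -149.6584259 ] view dir tool [-3.22326907e-01  4.39376886e-04  9.46628318e-01]
shift mm [-498.5 -439.2  -46.3] turn [-0.0014  0.0001  0.0009] n rows 13.319420400327669 0.010912130516670799
b topfrontL [[ 0.4879 -0.338   0.12  ]]
b TFR [[ 0.4635 -0.4456  0.12  ]]
b TBR [[ 0.3662 -0.4231  0.12  ]]
b TBL [[ 0.3908 -0.3164  0.12  ]]
pin tip [[ 0.4885 -0.3077  0.05  ]]
handle end [[ 0.6327 -0.3418  0.058 ]]
handle pin [[ 0.5445 -0.3225  0.058 ]]
```

Call:
{"api": "carry_out", "payload": {
  "steps": [
    [-1, -33, -29, -9, 0, 0, 0],
    [-1, -66, -58, -18, 0, 0, 0],
    [-1, -99, -88, -27, 0, 0, 0],
    [-1, -133, -117, -36, 0, 0, 0],
    [-1, -166, -146, -46, 0, 0, 0]
  ]
}}

```text
clock: 0.65
tcp_pos: [0.3549, 0.3604, 0.2797]
tcp_rot: [-0.0, 0.219, 0.976, -0.0]
contact_force: [0.7, -0.4, 0.3]
finger_gap: 0.0883
```

Call:
{"api": "carry_out", "payload": {
  "steps": [
    [-1, -33, -29, 0, 0, 0, 0],
    [-1, -66, -58, 0, 0, 0, 0],
    [-1, -99, -88, 0, 0, 0, 0],
    [-1, -133, -117, 0, 0, 0, 0],
    [-1, -166, -146, 0, 0, 0, 0]
  ]
}}

```text
clock: 1.15
tcp_pos: [0.4428, 0.1577, 0.2796]
tcp_rot: [0.0, 0.219, 0.976, 0.0]
contact_force: [0.3, 0.1, 0.2]
finger_gap: 0.0878
```

Call:
{"api": "carry_out", "payload": {
  "steps": [
    [-1, -33, -29, 0, 0, 0, 0],
    [-1, -66, -58, 0, 0, 0, 0],
    [-1, -99, -88, 0, 0, 0, 0],
    [-1, -133, -117, 0, 0, 0, 0],
    [-1, -166, -146, 0, 0, 0, 0]
  ]
}}

```text
clock: 1.65
tcp_pos: [0.5305, -0.0452, 0.2795]
tcp_rot: [-0.0, 0.219, 0.976, 0.0]
contact_force: [1.5, -0.1, -0.2]
finger_gap: 0.0883
```

Run:
```python
from h import *
st();snap("wrist","w1")
```

```text
t 1.65 tcp [ 0.5305 -0.0452  0.2795] yaw 2.7007 z [-2.e-04  2.e-04 -1.e+00] F [ 1.5 -0.1 -0.2] gap 0.0883 q [ 0.14  0.51 -0.22  1.78  0.14  0.86  0.98]
```

View pics/w1.png

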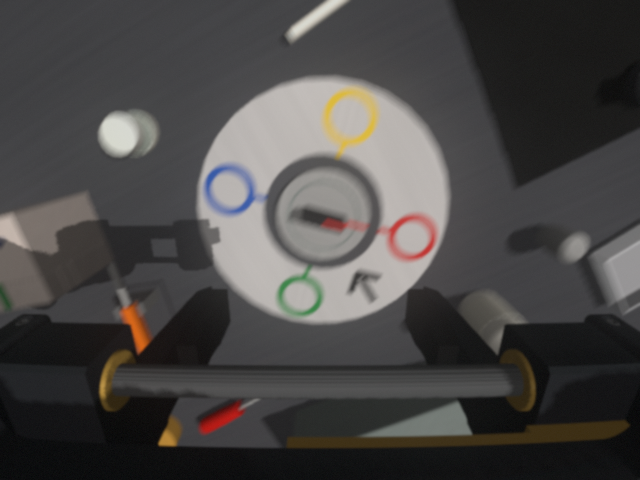

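```bash
cat > meas.py <<'E'
from h import *
from scipy.optimize import least_squares
def hsvmask(im,c):
    h=cv2.cvtColor(im,cv2.COLOR_RGB2HSV);H,S,V=h[...,0].astype(int),h[...,1],h[...,2]
    ok=(S>110)&(V>60)
    return ok&{"red":(H<8)|(H>172),"yellow":(H>20)&(H<35),"green":(H>60)&(H<90),"blue":(H>100)&(H<120)}[c]
def pads(n,i,im,c0=(.552,-.044)):
    out={}
    yy,xx=np.mgrid[0:480,0:640]
    for c in ["red","yellow","green","blue"]:
        m=hsvmask(im,c)
        ys,xs=np.nonzero(m)
        if len(xs)<20: continue
        P=at_z(i,np.c_[xs,ys],.003)[:,:2]
        d=np.hypot(*(P-c0).T); P=P[(d>.088)&(d<.17)]
        # fit ring
        def f(p):return np.hypot(P[:,0]-p[0],P[:,1]-p[1])-p[2]
        r=least_squares(f,[*np.median(P,0),.03],loss="soft_l1",f_scale=.002)
        out[c]=r.x
    return out
def platen(i,im,c0=(.552,-.044)):
    # white disc outer edge by radial search
    g=cv2.cvtColor(im,cv2.COLOR_RGB2GRAY).astype(float)
    pts=[]
    for a in np.arange(0,2*np.pi,.03):
        rr=np.arange(.145,.185,.0005)
        W=np.c_[c0[0]+rr*np.cos(a),c0[1]+rr*np.sin(a),np.full(len(rr),.003)]
        uv=proj(i,W).astype(np.float32)
        v=cv2.remap(g.astype(np.float32),uv[:,0][None],uv[:,1][None],cv2.INTER_LINEAR)[0]
        v=cv2.GaussianBlur(v[None],(9,1),0)[0]
        d=np.diff(v);k=d.argmin()
        if d[k]<-2 and (uv[k]>5).all(): pts.append(W[k,:2])
    P=np.array(pts)
    r=least_squares(lambda p:np.hypot(P[:,0]-p[0],P[:,1]-p[1])-p[2],[*c0,.165],loss="soft_l1",f_scale=.001)
    return r.x,np.median(abs(r.fun)),len(P)
E
python3 - <<'E'
from meas import *
st()
for n in ["wrist","top","scene"]:
    i,im=snap(n,n+"1")
    print(n,platen(i,im))
    p=pads(n,i,im)
    for c in p: print("  ",c,p[c].round(4))
E
```

```text
t 1.7 tcp [ 0.5331 -0.0548  0.2793] yaw 2.6897 z [ 0.0024 -0.0066 -1.    ] F [ 4.3 -5.6 -0.4] gap 0.0883 q [ 0.15  0.51 -0.21  1.78  0.15  0.86  0.98]
wrist (array([ 0.55410359, -0.0449861 ,  0.16403569]), np.float64(0.00022575117439790904), 210)
   red [0.6348 0.05   0.0287]
   yellow [0.459  0.0357 0.0286]
   green [ 0.6492 -0.1258  0.0285]
   blue [ 0.4734 -0.14    0.0286]
top (array([ 0.55466542, -0.04286994,  0.16452628]), np.float64(0.000379396787357017), 187)
   red [0.6356 0.0521 0.0288]
   yellow [ 0.5217 -0.0709  0.1284]
   green [ 0.6552 -0.1097  0.0144]
   blue [ 0.474  -0.1383  0.0288]
scene (array([ 0.55329344, -0.04545751,  0.16440856]), np.float64(0.0003588328854580852), 210)
   red [0.6334 0.05   0.0288]
   yellow [0.4575 0.0355 0.0288]
   green [ 0.6481 -0.1262  0.0287]
   blue [ 0.472  -0.1406  0.0288]
```

View pics/wrist1.png

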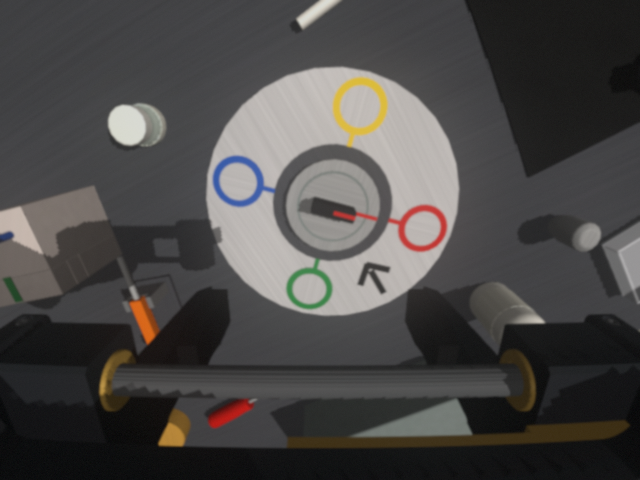

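```bash
cat >> meas.py <<'E'
def rectify(i,im,c,half,z,n=400):
    # image: column -> -y world, row -> -x world (like top camera)
    v=np.linspace(half,-half,n)
    X,Y=np.meshgrid(v,v,indexing="ij")
    uv=proj(i,np.c_[(c[0]+X).ravel(),(c[1]+Y).ravel(),np.full(n*n,z)]).astype(np.float32).reshape(n,n,2)
    return cv2.remap(im,uv[...,0],uv[...,1],cv2.INTER_CUBIC)
E
python3 - <<'E'
from meas import *
import pickle
o=[]
for n,c in [("wrist",(.5541,-.0450)),("scene",(.5533,-.0455))]:
    i=pickle.load(open(f"pics/{n}1.pkl","rb"));im=np.load(f"pics/{n}1.npy")
    if n=="wrist": i=pickle.load(open("pics/wrist1.pkl","rb"))
    o.append(rectify(i,im,c,.17,.003))
cv2.imwrite("pics/r1.png",np.hstack(o)[:,:,::-1])
E
```

```text
(no output)
```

View pics/r1.png

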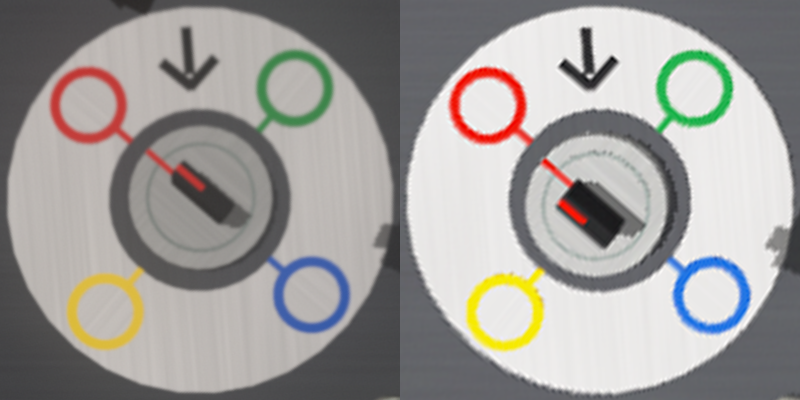

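Run:
```python
from meas import *
import pickle
for n,c in [("wrist",(.5541,-.0450)),("scene",(.5533,-.0455)),("top",(.5547,-.0429))]:
    i=pickle.load(open(f"pics/{n}1.pkl","rb"));im=np.load(f"pics/{n}1.npy")
    g=cv2.cvtColor(im,cv2.COLOR_RGB2GRAY).astype(np.float32)
    for z in (.015,.019,.023):
        pts=[]
        for a in np.arange(0,2*np.pi,.03):
            rr=np.arange(.050,.0685,.0005)
            W=np.c_[c[0]+rr*np.cos(a),c[1]+rr*np.sin(a),np.full(len(rr),z)]
            uv=proj(i,W).astype(np.float32)
            v=cv2.GaussianBlur(cv2.remap(g,uv[:,0][None],uv[:,1][None],1),(7,1),0)[0]
            d=np.diff(v);k=d.argmin()
            if d[k]<-2: pts.append(W[k,:2])
        P=np.array(pts)
        r=least_squares(lambda p:np.hypot(P[:,0]-p[0],P[:,1]-p[1])-p[2],[*c,.06],loss="soft_l1",f_scale=.0007)
        m=hsvmask(im,"red");ys,xs=np.nonzero(m)
        Q=at_z(i,np.c_[xs,ys],z)[:,:2];d=np.hypot(*(Q-c).T)
        Q1=Q[(d>.032)&(d<.058)]-r.x[:2]
        m_=Q1.mean(0);u=np.linalg.svd(Q1-m_)[2][0] if len(Q1)>2 else [0,0]
        print(n,z,r.x.round(4),"n",len(Q1),"radial ang",np.degrees(np.arctan2(m_[1],m_[0])).round(2),"pca",np.degrees(np.arctan2(u[1],u[0])).round(2)%180)
```

```text
wrist 0.015 [ 0.5533 -0.0446  0.059 ] n 68 radial ang 48.52 pca 48.91
wrist 0.019 [ 0.5524 -0.0444  0.0585] n 67 radial ang 48.55 pca 48.91
wrist 0.023 [ 0.5515 -0.0441  0.0579] n 66 radial ang 48.53 pca 48.52
scene 0.015 [ 0.5542 -0.0461  0.0592] n 22 radial ang 49.91 pca 48.77
scene 0.019 [ 0.5562 -0.0474  0.0589] n 22 radial ang 49.87 pca 48.77
scene 0.023 [ 0.5581 -0.0487  0.0587] n 21 radial ang 50.01 pca 49.69
top 0.015 [ 0.5544 -0.0421  0.0591] n 25 radial ang 47.61 pca 48.56999999999999
top 0.019 [ 0.5539 -0.0416  0.059 ] n 25 radial ang 47.69 pca 48.56999999999999
top 0.023 [ 0.5533 -0.0411  0.0587] n 24 radial ang 47.75 pca 47.639999999999986
```

Run:
```python
from h import *
st();plan((.554,-.0445,.12),3.99)
```

```text
t 1.85 tcp [ 0.53   -0.0442  0.2792] yaw 2.6982 z [-9.e-04  3.e-04 -1.e+00] F [-0.2  0.6  0.3] gap 0.0884 q [ 0.14  0.51 -0.22  1.79  0.14  0.86  0.98]
shift mm [-22.   10.  159.2] turn [ 5.0000e-04 -8.0000e-04 -1.2918e+00] n rows 3.2197082511551813 8.61190091304829
```

Call:
{"api": "carry_out", "payload": {
  "steps": [
    [-1, -5, 2, 32, 0, 0, -0.14],
    [-1, -9, 4, 64, 0, 0, -0.28],
    [-1, -13, 6, 96, 0, 0, -0.42],
    [-1, -18, 8, 128, 0, 0, -0.56],
    [-1, -22, 10, 159, 0, 0, -0.7]
  ]
}}

```text
clock: 2.35
tcp_pos: [0.5541, -0.0411, 0.1196]
tcp_rot: [0.0, -0.134, 0.991, 0.001]
contact_force: [0.1, 0.1, -0.1]
finger_gap: 0.0881
```

Call:
{"api": "carry_out", "payload": {
  "steps": [
    [-1, 0, 0, 0, 0, 0, -0.14],
    [-1, 0, 0, 0, 0, 0, -0.28],
    [-1, 0, 0, 0, 0, 0, -0.42],
    [-1, 0, 0, 0, 0, 0, -0.54],
    [-1, 0, 0, 0, 0, 0, -0.59]
  ]
}}

```text
clock: 2.85
tcp_pos: [0.5539, -0.0412, 0.1208]
tcp_rot: [0.0, -0.415, 0.91, 0.001]
contact_force: [0.9, 0.4, 0.1]
finger_gap: 0.0881
```

Run:
```python
from meas import *
st();i,im=snap("wrist","w2");st();plan((.554,-.0445,.036),3.99)
```

```text
t 2.85 tcp [ 0.5539 -0.0412  0.1208] yaw -2.2855 z [-4.0e-04  1.6e-03 -1.0e+00] F [0.9 0.4 0.1] gap 0.0881 q [ 0.28  0.8  -0.49  1.87  0.61  0.63  1.84]
t 2.9 tcp [ 0.5539 -0.0414  0.1208] yaw -2.2852 z [-4.0e-04  1.5e-03 -1.0e+00] F [ 0.6 -0.2  0.2] gap 0.088 q [ 0.28  0.8  -0.49  1.87  0.61  0.63  1.84]
shift mm [ 2.4 -2.2 84.8] turn [0.0013 0.0009 0.008 ] n rows 1.6964644194993963 0.054160632951809215
```

View pics/w2.png

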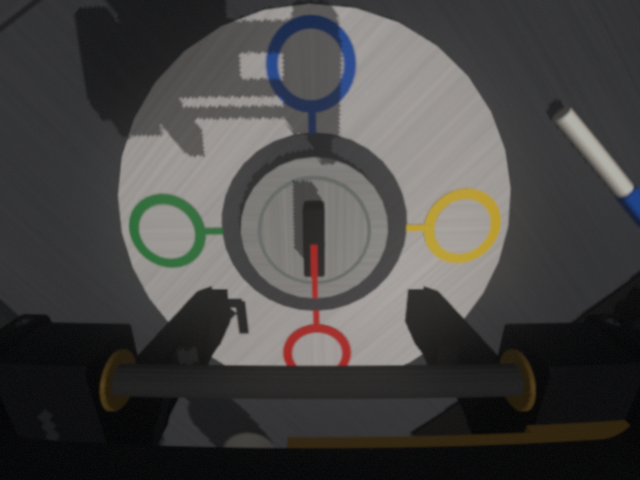

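Run:
```python
from meas import *
import pickle
i=pickle.load(open("pics/w2.pkl","rb"));im=np.load("pics/w2.npy")
print(at_z(i,[(314,238),(314,202),(314,275)],.041).round(4))
print(platen(i,im,(.554,-.045)))
p=pads("w",i,im)
for c in p: print(c,p[c].round(4),np.degrees(np.arctan2(p[c][1]+.0445,p[c][0]-.554)))
```

```text
[[ 0.5504 -0.0483  0.041 ]
 [ 0.533  -0.0683  0.041 ]
 [ 0.5697 -0.0262  0.041 ]]
(array([ 0.55351359, -0.04558274,  0.16325216]), np.float64(0.0004239546761845847), 167)
red [0.6336 0.0503 0.0285] 49.97002446230369
yellow [0.4583 0.035  0.0287] 140.27375974861084
green [ 0.6496 -0.1249  0.0287] -40.068188411221755
blue [ 0.4739 -0.1405  0.0286] -129.8340466221839
```

Call:
{"api": "carry_out", "payload": {
  "steps": [
    [-1, 2, -2, 35, 0.001, 0.001, 0.008],
    [-1, 2, -2, 70, 0.001, 0.001, 0.008],
    [-1, 2, -2, 85, 0.001, 0.001, 0.008],
    [-1, 2, -2, 85, 0.001, 0.001, 0.008],
    [0, 2, -2, 85, 0.001, 0.001, 0.008]
  ],
  "newtons": 20
}}

```text
clock: 3.4
tcp_pos: [0.5547, -0.045, 0.0361]
tcp_rot: [0.0, -0.409, 0.913, -0.0]
contact_force: [-0.6, 0.7, 0.9]
finger_gap: 0.0821
```

Call:
{"api": "carry_out", "payload": {
  "steps": [
    [1, 0, 0, 0, 0, 0, 0],
    [1, 0, 0, 0, 0, 0, 0],
    [1, 0, 0, 0, 0, 0, 0],
    [1, 0, 0, 0, 0, 0, 0],
    [1, 0, 0, 0, 0, 0, 0]
  ]
}}

```text
clock: 3.9
tcp_pos: [0.5547, -0.0466, 0.0359]
tcp_rot: [-0.0, -0.408, 0.913, -0.001]
contact_force: [-0.6, 0.0, 0.1]
finger_gap: 0.0424
```

Run:
```python
from meas import *
st();plan((.554,-.0445,.036),.0813+np.pi)
```

```text
t 3.9 tcp [ 0.5547 -0.0466  0.0359] yaw -2.3006 z [ 5.0e-04 -1.4e-03 -1.0e+00] F [-0.6  0.   0.1] gap 0.0424 q [ 0.21  0.93 -0.37  1.9   0.72  0.45  1.73]
shift mm [-1.1  1.9 -0.1] turn [-1.500e-03 -1.000e-04  7.597e-01] n rows 0.043260149019435416 5.064562246497014
```

Call:
{"api": "carry_out", "payload": {
  "steps": [
    [1, 0, 1, 0, 0, 0, 0],
    [1, 0, 1, 0, 0, 0, 0],
    [1, 0, 1, 0, 0, 0, 0],
    [1, 0, 1, 0, 0, 0, 0],
    [1, 0, 1, 0, 0, 0, 0]
  ]
}}

```text
clock: 4.4
tcp_pos: [0.5542, -0.0454, 0.0364]
tcp_rot: [0.0, -0.408, 0.913, -0.001]
contact_force: [-1.7, 0.6, 6.7]
finger_gap: 0.0026
```

Run:
```python
from meas import *
st();plan((.554,-.0445,.036),.0813+np.pi)
```

```text
t 4.4 tcp [ 0.5542 -0.0454  0.0364] yaw -2.3002 z [ 0.0012 -0.0011 -1.    ] F [-1.7  0.6  6.7] gap 0.0026 q [ 0.21  0.93 -0.37  1.9   0.72  0.45  1.73]
shift mm [-0.6  0.7  0.4] turn [-1.600e-03  6.000e-04  7.601e-01] n rows 0.020230088685339872 5.0675364597172505
```

Run:
```python
from meas import *
i,im=snap("wrist","w3");snap("scene","s3",(220,220,180,160),4)
```

```text
(no output)
```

View pics/s3.png

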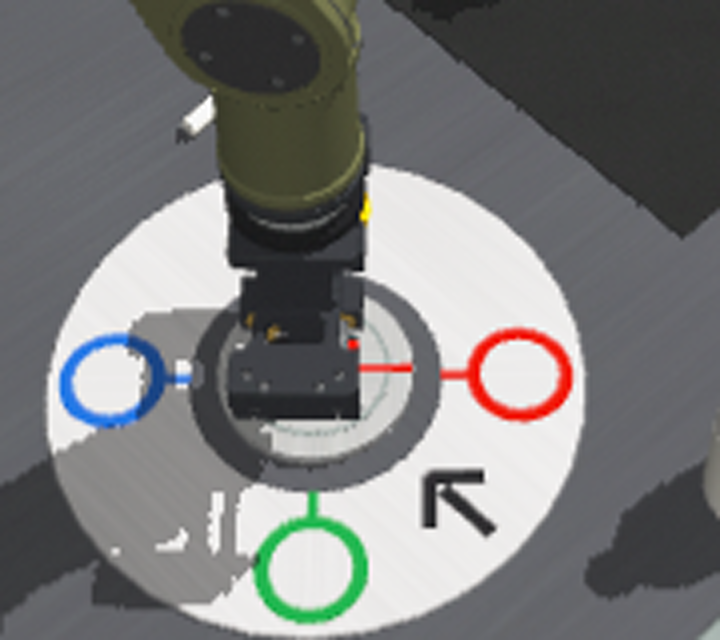

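View pics/w3.png

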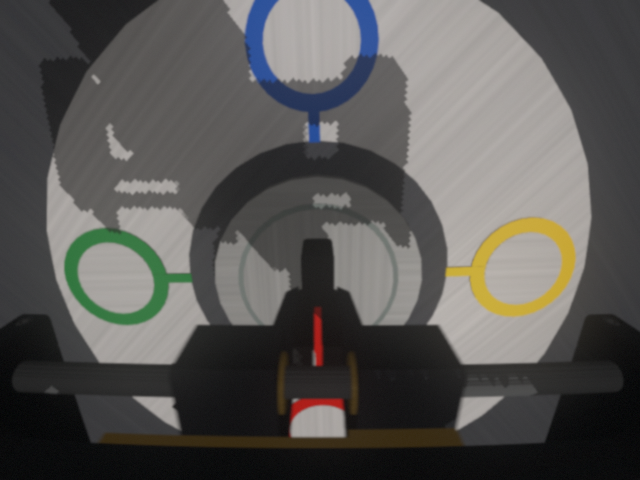

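Run:
```python
from meas import *
st();i,im=snap("wrist","w4",(240,200,160,200),3.5)
```

```text
t 4.5 tcp [ 0.5542 -0.0454  0.0364] yaw -2.3001 z [ 0.0012 -0.001  -1.    ] F [-1.6  0.3  6.3] gap 0.0007 q [ 0.21  0.93 -0.37  1.9   0.72  0.45  1.73]
```

View pics/w4.png

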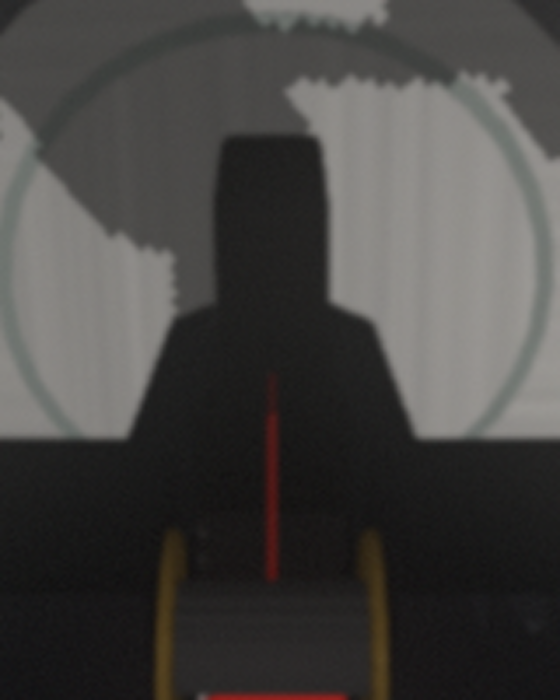

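Call:
{"api": "carry_out", "payload": {
  "steps": [
    [0, 0, 0, -10, 0, 0, 0],
    [0, 0, 0, -30, 0, 0, 0],
    [0, 0, 0, -60, 0, 0, 0],
    [-0.5, 0, 0, -84, 0, 0, 0],
    [-0.5, 0, 0, -84, 0, 0, 0]
  ]
}}

```text
clock: 5.05
tcp_pos: [0.5559, -0.0456, 0.1229]
tcp_rot: [0.003, -0.408, 0.913, -0.002]
contact_force: [0.6, -0.1, 0.2]
finger_gap: 0.0381
```

Run:
```python
from meas import *
import pickle
st()
ims=[]
i,im=snap("wrist","w5");ims.append(cv2.resize(im[170:310,245:385],(560,560),interpolation=2))
cv2.imwrite("pics/w5c.png",ims[0][:,:,::-1])
im=np.load("pics/scene1.npy");a=cv2.resize(im[280:350,265:335],(400,400),interpolation=2)
im=np.load("pics/top1.npy");b=cv2.resize(im[175:245,330:400],(400,400),interpolation=2)
cv2.imwrite("pics/stc.png",np.hstack([a,b])[:,:,::-1])
```

```text
t 5.05 tcp [ 0.5559 -0.0456  0.1229] yaw -2.3008 z [ 0.006 -0.001 -1.   ] F [ 0.6 -0.1  0.2] gap 0.0381 q [ 0.29  0.8  -0.49  1.86  0.61  0.63  1.83]
```

View pics/w5c.png

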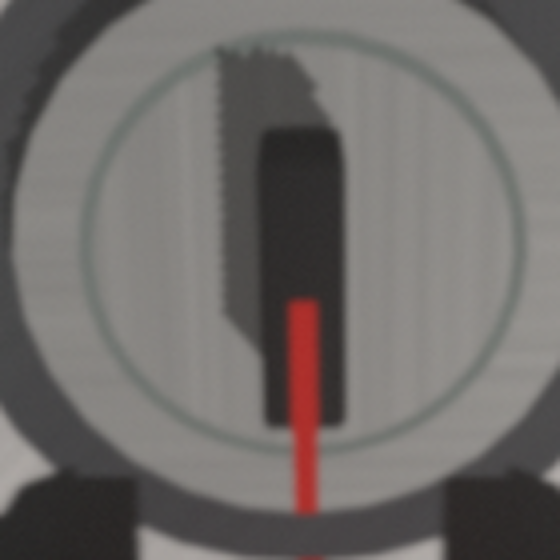

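View pics/stc.png

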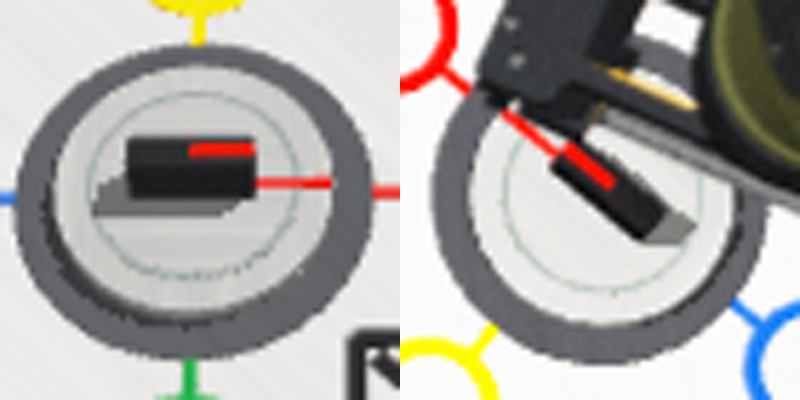

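Run:
```python
from meas import *
import pickle
def nearest(n,px,z):
    i=pickle.load(open(f"pics/{n}.pkl","rb"));return at_z(i,px,z)[:,:2].round(4)
for z in (.01,.02,.03,.04,.05,.06): 
    print(z,"scene rib c",nearest("scene1",[(265+190*.175,280+150*.175)],z)-nearest("scene1",[(0,0)],0)*0,"top",nearest("top1",[(330+612*.175-70,175+187*.175)],z),"w5",nearest("w5",[(245+304/4,170+300/4)],z), "rim sc",nearest("scene1",[(265+333*.175,280+184*.175)],z),"rim w5",nearest("w5",[(245+307/4,170+513/4)],z))
i=pickle.load(open("pics/w5.pkl","rb"));im=np.load("pics/w5.npy");print(platen(i,im,(.554,-.045)))
```

```text
0.01 scene rib c [[ 0.5393 -0.0349]] top [[ 0.557  -0.0486]] w5 [[ 0.5604 -0.0363]] rim sc [[5.927e-01 5.000e-04]] rim w5 [[0.5931 0.0016]]
0.02 scene rib c [[ 0.5443 -0.0383]] top [[ 0.5556 -0.0472]] w5 [[ 0.5581 -0.039 ]] rim sc [[ 0.5971 -0.0032]] rim w5 [[ 0.5895 -0.0026]]
0.03 scene rib c [[ 0.5493 -0.0416]] top [[ 0.5543 -0.0458]] w5 [[ 0.5557 -0.0418]] rim sc [[ 0.6016 -0.0069]] rim w5 [[ 0.5859 -0.0068]]
0.04 scene rib c [[ 0.5543 -0.045 ]] top [[ 0.5529 -0.0444]] w5 [[ 0.5533 -0.0445]] rim sc [[ 0.606  -0.0106]] rim w5 [[ 0.5823 -0.0109]]
0.05 scene rib c [[ 0.5593 -0.0483]] top [[ 0.5515 -0.043 ]] w5 [[ 0.551  -0.0472]] rim sc [[ 0.6104 -0.0142]] rim w5 [[ 0.5787 -0.0151]]
0.06 scene rib c [[ 0.5642 -0.0516]] top [[ 0.5501 -0.0416]] w5 [[ 0.5486 -0.0499]] rim sc [[ 0.6149 -0.0179]] rim w5 [[ 0.5751 -0.0193]]
(array([ 0.55320118, -0.04566866,  0.16301636]), np.float64(0.00035604285890461496), 155)
```

Run:
```python
import station
print([n for n in dir(station) if n[0]!="_"])
print(station.observe().keys())
from h import *
i=camera_info("wrist");s=observe();r=rot(s["tcp_rot"])
for y in (.019,.044,.0615):
  for z in (-.02,0,.017):
    print(y,z,[proj(i,s["tcp_pos"]+r.apply([x,y,z])).round(0).tolist() for x in (-.009,.009)])
im=np.load("pics/w5.npy");cv2.imwrite("pics/w5d.png",im[:,:,::-1])
```

```text
['MotionError', 'camera_info', 'close_job', 'grab_frame', 'observe', 'tip_extent']
dict_keys(['clock', 'q', 'qd', 'joint_efforts', 'tcp_pos', 'tcp_rot', 'contact_force', 'ft_torque', 'finger_gap'])
0.019 -0.02 [[[358.0, 341.0]], [[359.0, 307.0]]]
0.019 0 [[[353.0, 318.0]], [[355.0, 286.0]]]
0.019 0.017 [[[350.0, 301.0]], [[351.0, 272.0]]]
0.044 -0.02 [[[412.0, 341.0]], [[416.0, 307.0]]]
0.044 0 [[[402.0, 318.0]], [[405.0, 286.0]]]
0.044 0.017 [[[395.0, 301.0]], [[397.0, 272.0]]]
0.0615 -0.02 [[[449.0, 341.0]], [[455.0, 306.0]]]
0.0615 0 [[[435.0, 317.0]], [[440.0, 286.0]]]
0.0615 0.017 [[[425.0, 301.0]], [[429.0, 272.0]]]
```

View pics/w5d.png

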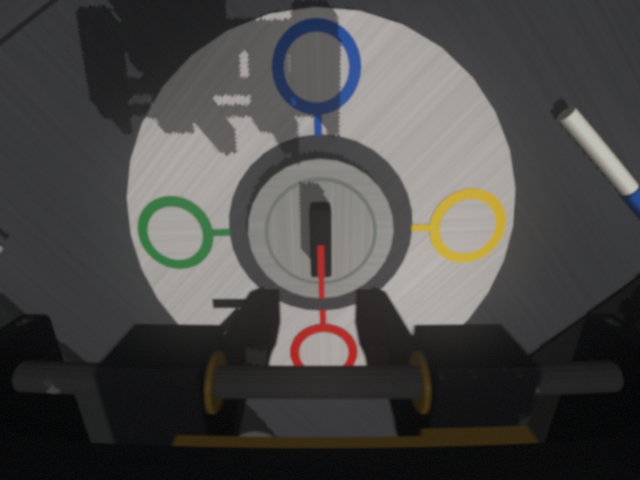

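```bash
python3 -c "
from station import *
print(tip_extent() if callable(tip_extent) else tip_extent)"
```

```text
0.017
```

Call:
{"api": "carry_out", "payload": {
  "steps": [
    [-0.5, 0, 0, 45, 0, 0, 0],
    [-0.5, 0, 0, 80, 0, 0, 0],
    [-0.5, 0, 0, 86, 0, 0, 0],
    [-0.5, 0, 0, 88, 0, 0, 0],
    [-0.5, 0, 0, 89, 0, 0, 0]
  ]
}}

```text
clock: 5.6
tcp_pos: [0.5543, -0.0456, 0.0312]
tcp_rot: [0.0, -0.408, 0.913, -0.001]
contact_force: [-0.3, 0.5, 0.5]
finger_gap: 0.0661
```

Run:
```python
from meas import *
st();snap("wrist","w6")
```

```text
t 5.6 tcp [ 0.5543 -0.0456  0.0312] yaw -2.3002 z [ 0.0011 -0.0011 -1.    ] F [-0.3  0.5  0.5] gap 0.0661 q [ 0.21  0.93 -0.36  1.9   0.73  0.44  1.72]
```

View pics/w6.png

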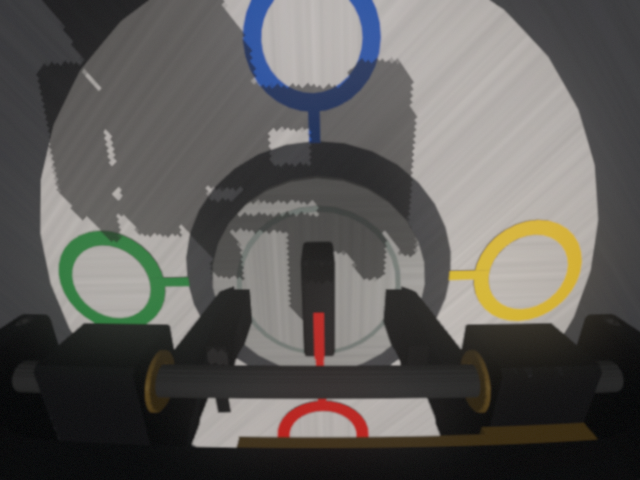

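Call:
{"api": "carry_out", "payload": {
  "steps": [
    [-0.5, 0, 0, 1.5, 0, 0, 0],
    [-0.5, 0, 0, 3, 0, 0, 0],
    [-0.5, 0, 0, 4, 0, 0, 0],
    [-0.5, 0, 0, 5, 0, 0, 0],
    [-0.5, 0, 0, 5, 0, 0, 0]
  ]
}}

```text
clock: 6.15
tcp_pos: [0.5537, -0.0458, 0.0256]
tcp_rot: [-0.0, -0.408, 0.913, -0.001]
contact_force: [0.1, -0.4, 0.2]
finger_gap: 0.0664
```

Call:
{"api": "carry_out", "payload": {
  "steps": [
    [-0.5, 0, 0, 1.5, 0, 0, 0],
    [-0.5, 0, 0, 3, 0, 0, 0],
    [-0.5, 0, 0, 4, 0, 0, 0],
    [-0.5, 0, 0, 5, 0, 0, 0],
    [-0.5, 0, 0, 5, 0, 0, 0]
  ]
}}

```text
clock: 6.65
tcp_pos: [0.5537, -0.0458, 0.0204]
tcp_rot: [-0.0, -0.408, 0.913, -0.001]
contact_force: [-0.1, -0.3, 0.5]
finger_gap: 0.0662
```

Call:
{"api": "carry_out", "payload": {
  "steps": [
    [1, 0, 0, 0, 0, 0, 0],
    [1, 0, 0, 0, 0, 0, 0],
    [1, 0, 0, 0, 0, 0, 0],
    [1, 0, 0, 0, 0, 0, 0],
    [1, 0, 0, 0, 0, 0, 0]
  ],
  "newtons": 15
}}

```text
clock: 7.15
tcp_pos: [0.5538, -0.0458, 0.0206]
tcp_rot: [-0.0, -0.408, 0.913, -0.001]
contact_force: [0.4, 0.0, -0.3]
finger_gap: 0.0285
```

Call:
{"api": "carry_out", "payload": {
  "steps": [
    [1, 0, 0, 0, 0, 0, 0],
    [1, 0, 0, 0, 0, 0, 0],
    [1, 0, 0, 0, 0, 0, 0],
    [1, 0, 0, 0, 0, 0, 0],
    [1, 0, 0, 0, 0, 0, 0]
  ]
}}

```text
clock: 7.65
tcp_pos: [0.5536, -0.0457, 0.0206]
tcp_rot: [-0.0, -0.408, 0.913, -0.001]
contact_force: [-0.6, 0.5, 1.3]
finger_gap: 0.016
```

Call:
{"api": "carry_out", "payload": {
  "steps": [
    [1, 0, 0, 0, 0, 0, 0.07],
    [1, 0, 0, 0, 0, 0, 0.16],
    [1, 0, 0, 0, 0, 0, 0.25],
    [1, 0, 0, 0, 0, 0, 0.34],
    [1, 0, 0, 0, 0, 0, 0.43]
  ]
}}

```text
clock: 8.15
tcp_pos: [0.5533, -0.0452, 0.0206]
tcp_rot: [-0.0, -0.203, 0.979, -0.0]
contact_force: [-1.0, 1.9, 0.8]
finger_gap: 0.0159
```

Call:
{"api": "carry_out", "payload": {
  "steps": [
    [1, 0, 0, 0, 0, 0, 0.1],
    [1, 0, 0, 0, 0, 0, 0.2],
    [1, 0, 0, 0, 0, 0, 0.28],
    [1, 0, 0, 0, 0, 0, 0.33],
    [1, 0, 0, 0, 0, 0, 0.33]
  ]
}}

```text
clock: 8.65
tcp_pos: [0.5532, -0.0448, 0.0206]
tcp_rot: [-0.0, -0.041, 0.999, -0.0]
contact_force: [-1.3, 3.3, 3.0]
finger_gap: 0.0158
```

Run:
```python
from meas import *
st();i,im=snap("wrist","w7",(170,160,300,200),2.6);st()
```

```text
t 8.65 tcp [ 0.5532 -0.0448  0.0206] yaw -3.0597 z [-9.e-04 -6.e-04 -1.e+00] F [-1.3  3.3  3. ] gap 0.0158 q [ 0.1   0.94 -0.18  1.91  0.45  0.34  1.22]
t 8.7 tcp [ 0.5532 -0.0449  0.0206] yaw -3.0588 z [-9.e-04 -5.e-04 -1.e+00] F [-2.4  2.9  1.5] gap 0.0157 q [ 0.1   0.94 -0.18  1.91  0.45  0.34  1.22]
```

View pics/w7.png

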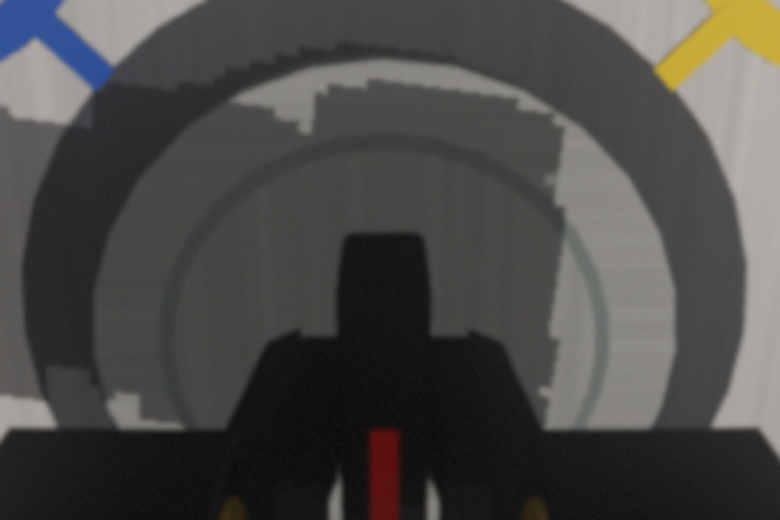

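Call:
{"api": "carry_out", "payload": {
  "steps": [
    [-0.2, 0, 0, 0, 0, 0, 0],
    [-0.2, 0, 0, 0, 0, 0, 0],
    [-0.2, 0, 0, 0, 0, 0, 0],
    [-0.2, 0, 0, -15, 0, 0, 0],
    [-0.2, 0, 0, -40, 0, 0, 0]
  ]
}}

```text
clock: 9.2
tcp_pos: [0.5528, -0.0462, 0.0598]
tcp_rot: [-0.001, -0.041, 0.999, -0.001]
contact_force: [0.0, -0.5, -0.4]
finger_gap: 0.0518
```

Call:
{"api": "carry_out", "payload": {
  "steps": [
    [-1, 0, 0, -40, 0, 0, 0],
    [-1, 0, 0, -80, 0, 0, 0],
    [-1, 0, 0, -120, 0, 0, 0],
    [-1, 0, 0, -150, 0, 0, 0],
    [-1, 0, 0, -150, 0, 0, 0]
  ]
}}

```text
clock: 9.7
tcp_pos: [0.5566, -0.0458, 0.2148]
tcp_rot: [0.004, -0.04, 0.999, -0.001]
contact_force: [1.0, 0.0, 0.9]
finger_gap: 0.0878
```

Run:
```python
from meas import *
st();i,im=snap("wrist","w8");st()
c=platen(i,im);print(c);c=c[0][:2]
p=pads("w",i,im)
for k in p: print(k,p[k].round(4),np.degrees(np.arctan2(p[k][1]-c[1],p[k][0]-c[0])).round(2))
z=.012
m=hsvmask(im,"red");ys,xs=np.nonzero(m)
Q=at_z(i,np.c_[xs,ys],z)[:,:2];d=np.hypot(*(Q-c).T)
Q1=Q[(d>.033)&(d<.057)]-c;m_=Q1.mean(0);u=np.linalg.svd(Q1-m_)[2][0]
print(len(Q1),np.degrees(np.arctan2(*m_[::-1])),np.degrees(np.arctan2(*u[::-1])))
# arrow: dark pixels r .09-.15
g=cv2.cvtColor(im,cv2.COLOR_RGB2GRAY);ys,xs=np.nonzero(g<70)
Q=at_z(i,np.c_[xs,ys],.003)[:,:2]-c;d=np.hypot(*Q.T);a=np.degrees(np.arctan2(Q[:,1],Q[:,0]))
k=(d>.09)&(d<.15)&(abs(a-4.6)<15);print("arrow",k.sum(),a[k].mean(),np.median(a[k]))
cv2.imwrite("pics/r8.png",rectify(i,im,c,.17,.003)[:,:,::-1])
```

```text
t 9.7 tcp [ 0.5566 -0.0458  0.2148] yaw -3.0611 z [ 0.009  -0.0016 -1.    ] F [1.  0.  0.9] gap 0.0878 q [ 0.21  0.64 -0.36  1.79  0.31  0.76  1.35]
t 9.75 tcp [ 0.5551 -0.046   0.2125] yaw -3.0611 z [ 0.0047 -0.0018 -1.    ] F [ 0.3  0.4 -0.8] gap 0.0885 q [ 0.21  0.64 -0.36  1.8   0.31  0.76  1.35]
(array([ 0.5533875 , -0.04491036,  0.16361502]), np.float64(0.00023483671185309252), 210)
red [0.6338 0.05   0.0286] 49.73
yellow [0.4584 0.0355 0.0286] 139.74
green [ 0.6485 -0.1253  0.0285] -40.2
blue [ 0.473  -0.1399  0.0286] -130.22
85 4.83787298183537 4.826027681297102
arrow 286 4.575537820869556 4.318186109906242
```

View pics/r8.png

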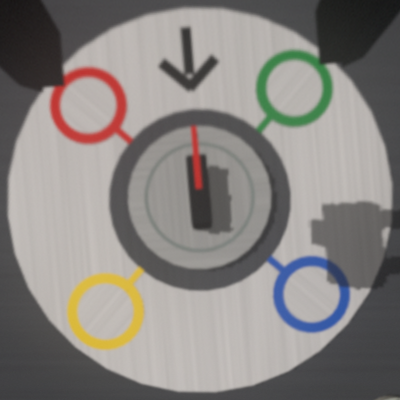

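Call:
{"api": "carry_out", "payload": {
  "steps": [
    [-1, 3, 45, -14, 0, 0, 0],
    [-1, 6, 90, -28, 0, 0, 0],
    [-1, 9, 135, -42, 0, 0, 0],
    [-1, 12, 180, -56, 0, 0, 0],
    [-1, 15, 225, -68, 0, 0, 0]
  ]
}}

```text
clock: 10.25
tcp_pos: [0.5196, 0.1786, 0.2773]
tcp_rot: [-0.001, -0.04, 0.999, -0.001]
contact_force: [0.5, 0.1, 0.9]
finger_gap: 0.0884
```

Call:
{"api": "carry_out", "payload": {
  "steps": [
    [-1, 3, 45, 0, 0, 0, 0],
    [-1, 6, 90, 0, 0, 0, 0],
    [-1, 9, 134, 0, 0, 0, 0],
    [-1, 9, 134, 0, 0, 0, 0],
    [-1, 9, 134, 0, 0, 0, 0]
  ]
}}

```text
clock: 10.75
tcp_pos: [0.4997, 0.3108, 0.2763]
tcp_rot: [-0.001, -0.042, 0.999, -0.002]
contact_force: [0.5, -1.1, -0.4]
finger_gap: 0.0882
```

Run:
```python
from meas import *
st();i,im=snap("wrist","w9");st()
```

```text
t 10.75 tcp [0.4997 0.3108 0.2763] yaw -3.0577 z [-0.0023 -0.0034 -1.    ] F [ 0.5 -1.1 -0.4] gap 0.0882 q [-0.43  0.61 -0.36  1.62  0.24  0.97  0.79]
t 10.8 tcp [0.5005 0.3091 0.2765] yaw -3.0605 z [-0.0018 -0.0043 -1.    ] F [-0.4 -1.1 -0.3] gap 0.088 q [-0.43  0.61 -0.35  1.62  0.24  0.97  0.79]
```

View pics/w9.png

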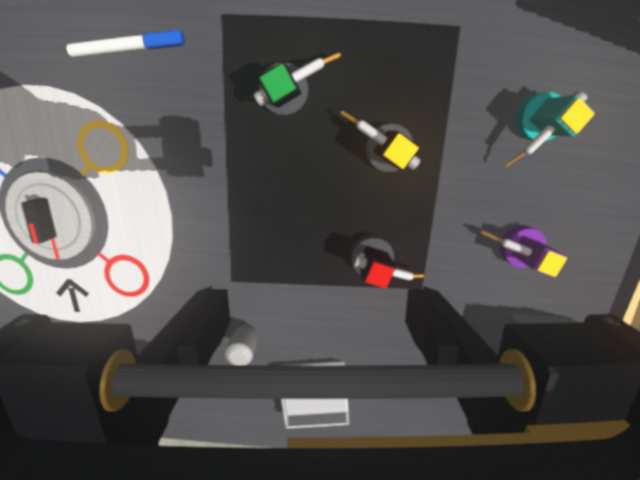

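```bash
cat >> meas.py <<'E'
def heads(i,im,guess,zb=.003,R_=.05):
    """guess: dict colour->(x,y). returns centre xy, cap angle, needle yaw"""
    h=cv2.cvtColor(im,cv2.COLOR_RGB2HSV);H,S,V=[h[...,k].astype(int) for k in range(3)]
    out={}
    for c,g in guess.items():
        m={"red":((H<8)|(H>172)),"yellow":(H>22)&(H<34),"green":(H>55)&(H<90)}[c]&(S>120)&(V>60)
        uv=proj(i,[[g[0],g[1],zb+.072]])[0]
        yy,xx=np.mgrid[0:480,0:640];near=np.hypot(xx-uv[0],yy-uv[1])<45
        m=(m&near).astype(np.uint8)
        n,l,s,ce=cv2.connectedComponentsWithStats(m)
        k=1+s[1:,4].argmax();ys,xs=np.nonzero(l==k)
        P=at_z(i,np.c_[xs,ys],zb+.071)[:,:2]
        (cx,cy),(w,hh),a=cv2.minAreaRect((P*1e4).astype(np.float32))
        cen=P.mean(0)
        # brass tip
        bm=(H>10)&(H<23)&(S>100)&(V>60)
        ys,xs=np.nonzero(bm);B=at_z(i,np.c_[xs,ys],zb+.022)[:,:2]
        d=np.hypot(*(B-cen).T);B=B[(d>.045)&(d<.085)]
        res=dict(cen=cen.round(4),rectc=(round(cx/1e4,4),round(cy/1e4,4)),wh=(round(w/10,1),round(hh/10,1)),ang=round(a,1),n=int(s[k,4]),nb=len(B))
        if len(B):
            bm_=np.median(B,0);res["needle"]=round(np.degrees(np.arctan2(*(bm_-cen)[::-1])),1);far=np.hypot(*(B-cen).T).max();res["tipr"]=round(far,4)
        out[c]=res
    return out
E
python3 - <<'E'
from meas import *
i,im=snap("wrist","w10");st()
c=platen(i,im);print(c)
g=dict(red=(.57,.384),yellow=(.431,.391),green=(.375,.259))
for k,v in heads(i,im,g).items(): print(k,v)
t,im2=snap("top","t10")
for k,v in heads(t,im2,g).items(): print(k,v)
s,im2=snap("scene","s10")
for k,v in heads(s,im2,g).items(): print(k,v)
E
```

```text
t 10.85 tcp [0.501  0.3083 0.2768] yaw -3.0622 z [-0.0013 -0.0043 -1.    ] F [ 0.1 -0.9 -0.1] gap 0.0883 q [-0.43  0.6  -0.35  1.62  0.24  0.97  0.79]
(array([ 0.55439898, -0.04432712,  0.16454385]), np.float64(0.00021817734717498316), 136)
red {'cen': array([0.5704, 0.3881]), 'rectc': (0.5708, 0.3886), 'wh': (29.6, 29.4), 'ang': 75.8, 'n': 571, 'nb': 48, 'needle': np.float64(73.5), 'tipr': np.float64(0.0729)}
yellow {'cen': array([0.4311, 0.3904]), 'rectc': (0.4312, 0.3905), 'wh': (27.7, 27.7), 'ang': 61.9, 'n': 729, 'nb': 106, 'needle': np.float64(-119.8), 'tipr': np.float64(0.0723)}
green {'cen': array([0.3772, 0.2612]), 'rectc': (0.3772, 0.2612), 'wh': (27.3, 27.2), 'ang': 33.5, 'n': 836, 'nb': 196, 'needle': np.float64(119.5), 'tipr': np.float64(0.0849)}Traceback (most recent call last):
  File "<stdin>", line 7, in <module>
  File "meas.py", line 52, in heads
    k=1+s[1:,4].argmax();ys,xs=np.nonzero(l==k)
        ~~~~~~~~~~~~~~^^
ValueError: attempt to get argmax of an empty sequence
```

Run:
```python
from h import *
st();plan((.3775,.261,.14),np.radians(123))
```

```text
t 10.9 tcp [0.5012 0.3081 0.2771] yaw -3.0631 z [-9.0e-04 -3.9e-03 -1.0e+00] F [-0.4 -0.1 -0.1] gap 0.0882 q [-0.43  0.6  -0.35  1.62  0.24  0.97  0.79]
shift mm [126.9 -36.7 137.4] turn [-4.0000e-03  1.0000e-03  1.0734e+00] n rows 3.8119849132774557 7.155927267877613
```

Call:
{"api": "carry_out", "payload": {
  "steps": [
    [-1, 25, -7, 27, 0, 0, 0.14],
    [-1, 50, -15, 55, 0, 0, 0.28],
    [-1, 76, -22, 82, 0, 0, 0.42],
    [-1, 102, -30, 110, 0, 0, 0.56],
    [-1, 127, -37, 137, 0, 0, 0.7]
  ]
}}

```text
clock: 11.4
tcp_pos: [0.377, 0.2608, 0.1407]
tcp_rot: [0.001, 0.309, 0.951, -0.001]
contact_force: [0.3, 0.3, -0.8]
finger_gap: 0.0882
```

Call:
{"api": "carry_out", "payload": {
  "steps": [
    [-1, 0, 0, 0, 0, 0, 0.14],
    [-1, 0, 0, 0, 0, 0, 0.26],
    [-1, 0, 0, 0, 0, 0, 0.37],
    [-1, 0, 0, 0, 0, 0, 0.37],
    [-1, 0, 0, 0, 0, 0, 0.37]
  ]
}}

```text
clock: 11.9
tcp_pos: [0.3776, 0.2621, 0.1412]
tcp_rot: [0.001, 0.474, 0.88, -0.001]
contact_force: [-0.0, 0.3, -0.9]
finger_gap: 0.088
```

Run:
```python
from meas import *
st();i,im=snap("wrist","w11");st()
g=dict(green=(.377,.261))
for k,v in heads(i,im,g).items(): print(k,v)
```

```text
t 11.9 tcp [0.3776 0.2621 0.1412] yaw 2.1536 z [ 5.0e-04 -1.7e-03 -1.0e+00] F [-0.   0.3 -0.9] gap 0.088 q [-0.71  0.65 -0.    2.15  0.01  0.35 -0.13]
t 11.95 tcp [0.3776 0.2624 0.1413] yaw 2.1537 z [ 4.0e-04 -1.5e-03 -1.0e+00] F [-0.1  0.4  0.9] gap 0.0881 q [-0.71  0.65 -0.    2.15  0.01  0.35 -0.13]
green {'cen': array([0.3762, 0.2622]), 'rectc': (0.3763, 0.2618), 'wh': (26.7, 26.8), 'ang': 34.4, 'n': 1397, 'nb': 286, 'needle': np.float64(73.7), 'tipr': np.float64(0.0848)}
```

View pics/w11.png

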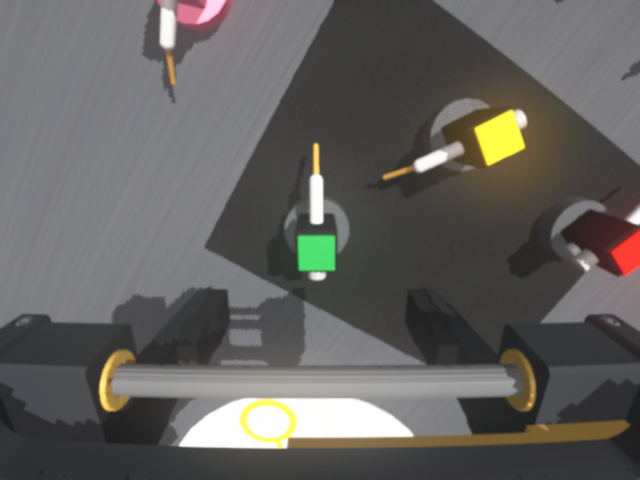

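Call:
{"api": "carry_out", "payload": {
  "steps": [
    [-1, 1, -1, 40, 0, 0, -0.008],
    [-1, 1, -1, 80, 0, 0, -0.008],
    [-1, 1, -1, 103, 0, 0, -0.008],
    [-1, 1, -1, 111, 0, 0, -0.008],
    [0.3, 1, -1, 111, 0, 0, -0.008]
  ],
  "newtons": 20
}}

```text
clock: 12.45
tcp_pos: [0.3755, 0.2627, 0.0296]
tcp_rot: [-0.0, 0.471, 0.882, -0.001]
contact_force: [-0.9, 0.6, 0.7]
finger_gap: 0.0824
```

Call:
{"api": "carry_out", "payload": {
  "steps": [
    [1, 0, 0, 0, 0, 0, 0],
    [1, 0, 0, 0, 0, 0, 0],
    [1, 0, 0, 0, 0, 0, 0],
    [1, 0, 0, 0, 0, 0, 0],
    [1, 0, 0, 0, 0, 0, 0]
  ]
}}

```text
clock: 12.95
tcp_pos: [0.376, 0.2634, 0.0306]
tcp_rot: [0.001, 0.471, 0.882, -0.0]
contact_force: [1.2, -0.5, 1.0]
finger_gap: 0.0418
```

Call:
{"api": "carry_out", "payload": {
  "steps": [
    [1, 0, 0, 0, 0, 0, 0],
    [1, 0, 0, 0, 0, 0, 0],
    [1, 0, 0, 0, 0, 0, 0],
    [1, 0, 0, 0, 0, 0, 0],
    [1, 0, 0, 0, 0, 0, 0]
  ]
}}

```text
clock: 13.45
tcp_pos: [0.3758, 0.2633, 0.0303]
tcp_rot: [0.0, 0.471, 0.882, -0.0]
contact_force: [0.6, 0.7, 2.8]
finger_gap: 0.0298
```

Run:
```python
from meas import *
st();i,im=snap("wrist","w12",(220,130,200,220),2.7)
```

```text
t 13.45 tcp [0.3758 0.2633 0.0303] yaw 2.1608 z [ 3.0e-04 -1.2e-03 -1.0e+00] F [0.6 0.7 2.8] gap 0.0298 q [-0.71  0.88 -0.    2.2   0.02  0.06 -0.14]
```

View pics/w12.png

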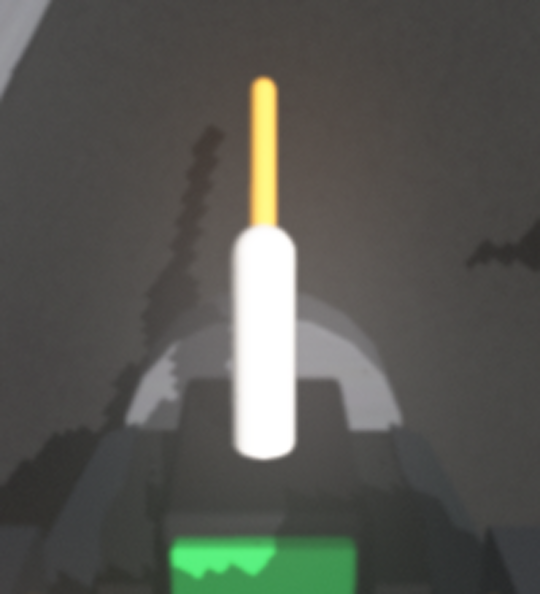

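Run:
```python
from meas import *
import pickle
i=pickle.load(open("pics/w12.pkl","rb"))
s=observe();r=rot(s["tcp_rot"])
print(r.inv().apply(at_z(i,[(317.8,159)],.0265)-s["tcp_pos"])*1e3)
plan((.3758,.2633,.15),2.1608)
plan((.6488,-.1257,.15),np.radians(139.76),((.3758,.2633,.15),2.1608))
```

```text
[[70.2740759  -0.13865033  3.6963799 ]]
shift mm [-1.000e-01 -1.000e-01 -1.197e+02] turn [-0.0004  0.0011  0.    ] n rows 2.3944722782856553 0.00803577269648802
shift mm [-475.1   10.4    0. ] turn [ 0.      0.     -0.2785] n rows 9.504735661763561 1.8564810839151635
```

Call:
{"api": "carry_out", "payload": {
  "steps": [
    [1, 0, 0, -20, 0, 0, 0],
    [1, 0, 0, -60, 0, 0, 0],
    [1, 0, 0, -100, 0, 0, 0],
    [1, -20, 0, -120, 0, 0, 0],
    [1, -60, 1, -120, 0, 0, -0.03]
  ]
}}

```text
clock: 14.0
tcp_pos: [0.41, 0.2172, 0.1526]
tcp_rot: [0.001, 0.454, 0.891, 0.002]
contact_force: [1.5, -0.2, -2.4]
finger_gap: 0.0297
```

Run:
```python
from meas import *
s=st();plan((.6488,-.1257,.12),np.radians(139.76))
```

```text
t 14.0 tcp [0.41   0.2172 0.1526] yaw 2.1983 z [ 0.0033  0.0032 -1.    ] F [ 1.5 -0.2 -2.4] gap 0.0297 q [-0.56  0.63 -0.04  2.13  0.06  0.38 -0.02]
shift mm [-417.8   -8.2   32.3] turn [ 4.600e-03 -1.000e-04 -2.409e-01] n rows 8.38279660465974 1.6065695308431513
```

Call:
{"api": "carry_out", "payload": {
  "steps": [
    [1, -42, -1, 3, 0, 0, -0.024],
    [1, -84, -2, 6, 0, 0, -0.048],
    [1, -126, -3, 9, 0, 0, -0.072],
    [1, -168, -4, 12, 0, 0, -0.096],
    [1, -210, -4, 16, 0, 0, -0.12]
  ]
}}

```text
clock: 14.5
tcp_pos: [0.5286, 0.0389, 0.1338]
tcp_rot: [-0.001, 0.403, 0.915, -0.001]
contact_force: [1.3, -0.0, -3.9]
finger_gap: 0.0297
```

Call:
{"api": "carry_out", "payload": {
  "steps": [
    [1, -46, 0, 3, 0, 0, -0.03],
    [1, -92, 0, 6, 0, 0, -0.06],
    [1, -135, 0, 10, 0, 0, -0.09],
    [1, -175, 0, 14, 0, 0, -0.11],
    [1, -196, 0, 16, 0, 0, -0.12]
  ]
}}

```text
clock: 15.0
tcp_pos: [0.6615, -0.1089, 0.1172]
tcp_rot: [0.0, 0.35, 0.937, -0.002]
contact_force: [-0.4, -0.1, -3.3]
finger_gap: 0.0297
```

Run:
```python
from meas import *
s=st();i,im=snap("wrist","w13");s=st();plan((.6488,-.1257,.0305),np.radians(139.76))
r=rot(s["tcp_rot"]);
```

```text
t 15.0 tcp [ 0.6615 -0.1089  0.1172] yaw 2.4271 z [-9.0e-04 -3.7e-03 -1.0e+00] F [-0.4 -0.1 -3.3] gap 0.0297 q [ 0.21  0.89 -0.22  1.51  0.25  0.77  0.74]
t 15.05 tcp [ 0.663  -0.1115  0.1169] yaw 2.425 z [ 0.0012 -0.0057 -1.    ] F [ 2.2 -3.8 -3. ] gap 0.03 q [ 0.21  0.89 -0.22  1.5   0.25  0.77  0.74]
shift mm [  1.8 -19.8  86.4] turn [-0.0036  0.0046 -0.0143] n rows 1.7733511136500502 0.10297930532690137
```

View pics/w13.png

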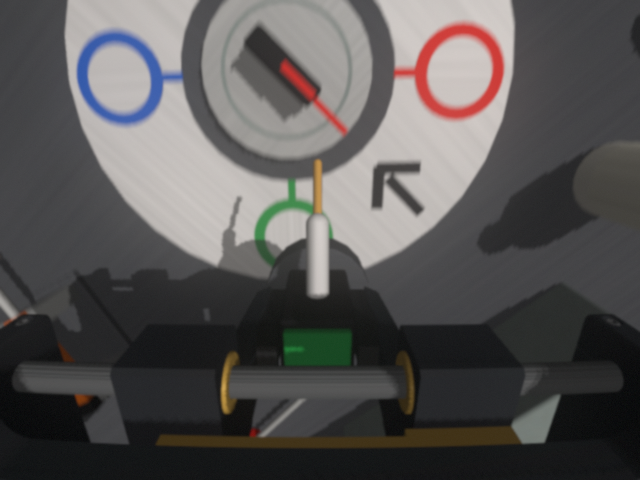

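Call:
{"api": "carry_out", "payload": {
  "steps": [
    [1, 1, -10, 15, 0, 0, -0.014],
    [1, 2, -20, 35, 0, 0, -0.014],
    [1, 2, -20, 45, 0, 0, -0.014],
    [1, 2, -20, 45, 0, 0, -0.014],
    [1, 2, -20, 45, 0, 0, -0.014]
  ]
}}

```text
clock: 15.55
tcp_pos: [0.6468, -0.1169, 0.0738]
tcp_rot: [0.0, 0.341, 0.94, -0.0]
contact_force: [0.2, 0.4, -2.2]
finger_gap: 0.0296
```

Run:
```python
from meas import *
s=st();plan((.6488,-.1257,.0305),np.radians(139.76))
```

```text
t 15.55 tcp [ 0.6468 -0.1169  0.0738] yaw 2.4457 z [ 5.e-04 -6.e-04 -1.e+00] F [ 0.2  0.4 -2.2] gap 0.0296 q [ 0.22  0.94 -0.21  1.57  0.28  0.66  0.75]
shift mm [-7.1 -5.5 43.3] turn [-0.0001  0.0008  0.0064] n rows 0.8849813588651189 0.043181378276374784
```

Call:
{"api": "carry_out", "payload": {
  "steps": [
    [1, -4, -3, 8, 0, 0, 0.006],
    [1, -7, -5.5, 20, 0, 0, 0.006],
    [1, -7, -5.5, 36, 0, 0, 0.006],
    [1, -7, -5.5, 38, 0, 0, 0.006],
    [1, -7, -5.5, 38, 0, 0, 0.006]
  ]
}}

```text
clock: 16.05
tcp_pos: [0.6473, -0.1264, 0.0344]
tcp_rot: [-0.001, 0.344, 0.939, -0.001]
contact_force: [-0.1, 0.4, -2.9]
finger_gap: 0.0297
```

Run:
```python
from meas import *
s=st();plan((.6488,-.1257,.0305),np.radians(139.76));snap("wrist","w14")
```

```text
t 16.05 tcp [ 0.6473 -0.1264  0.0344] yaw 2.439 z [-2.2e-03 -8.0e-04 -1.0e+00] F [-0.1  0.4 -2.9] gap 0.0297 q [ 0.23  1.   -0.2   1.57  0.29  0.61  0.74]
shift mm [-0.7  1.5  3.9] turn [-0.0021 -0.0011 -0.0002] n rows 0.08479506541792663 0.015614605204445738
```

View pics/w14.png

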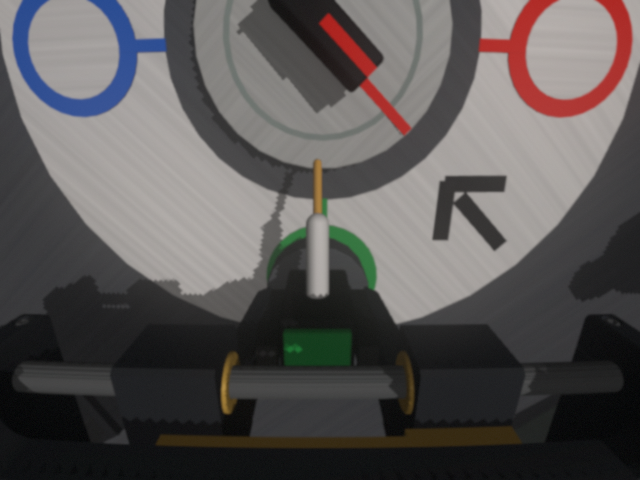

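Call:
{"api": "carry_out", "payload": {
  "steps": [
    [1, -0.5, 1.5, 2, 0, 0, 0],
    [1, -0.5, 1.5, 3, 0, 0, 0],
    [1, -0.5, 1.5, 4, 0, 0, 0],
    [1, -0.5, 1.5, 4, 0, 0, 0],
    [1, -0.5, 1.5, 4, 0, 0, 0]
  ]
}}

```text
clock: 16.6
tcp_pos: [0.6496, -0.1259, 0.0319]
tcp_rot: [0.0, 0.344, 0.939, -0.001]
contact_force: [-0.0, -0.4, -2.2]
finger_gap: 0.0295
```

Run:
```python
from meas import *
s=st();plan((.6488,-.1257,.0305),np.radians(139.76))
```

```text
t 16.6 tcp [ 0.6496 -0.1259  0.0319] yaw 2.4387 z [ 3.0e-04 -1.4e-03 -1.0e+00] F [-0.  -0.4 -2.2] gap 0.0295 q [ 0.22  1.   -0.2   1.57  0.29  0.6   0.74]
shift mm [ 0.7 -0.3  1.4] turn [-0.0009  0.0011 -0.0006] n rows 0.03166545993856016 0.01029155091316485
```

Call:
{"api": "carry_out", "payload": {
  "steps": [
    [1, 0.5, 0, 1.2, 0, 0, 0],
    [1, 0.5, 0, 1.4, 0, 0, 0],
    [-1, 0.5, 0, 1.4, 0, 0, 0],
    [-1, 0.5, 0, 1.4, 0, 0, 0],
    [-1, 0.5, 0, 1.4, 0, 0, 0]
  ]
}}

```text
clock: 17.1
tcp_pos: [0.6495, -0.1256, 0.0306]
tcp_rot: [0.001, 0.344, 0.939, -0.001]
contact_force: [0.1, 0.6, 0.0]
finger_gap: 0.0513
```

Call:
{"api": "carry_out", "payload": {
  "steps": [
    [-1, 0, 0, 0, 0, 0, 0],
    [-1, 0, 0, -10, 0, 0, 0],
    [-1, 0, 0, -50, 0, 0, 0],
    [-1, 0, 0, -95, 0, 0, 0],
    [-1, 0, 0, -140, 0, 0, 0]
  ]
}}

```text
clock: 17.6
tcp_pos: [0.6489, -0.1253, 0.1724]
tcp_rot: [0.0, 0.344, 0.939, -0.001]
contact_force: [0.5, 0.1, 0.7]
finger_gap: 0.0881
```

Call:
{"api": "carry_out", "payload": {
  "steps": [
    [-1, 0, 0, -40, 0, 0, 0],
    [-1, 0, 0, -70, 0, 0, 0],
    [-1, 0, 0, -70, 0, 0, 0],
    [-1, 0, 0, -70, 0, 0, 0],
    [-1, 0, 0, -70, 0, 0, 0]
  ]
}}

```text
clock: 18.1
tcp_pos: [0.6481, -0.1252, 0.2393]
tcp_rot: [-0.001, 0.344, 0.939, -0.001]
contact_force: [-0.3, -0.8, -0.0]
finger_gap: 0.0882
```

Run:
```python
from meas import *
st();i,im=snap("wrist","w15");s=st()
c=platen(i,im);print(c)
print(heads(i,im,dict(green=(.6488,-.1257)),.003))
plan((.51,.31,.28),2.3)
```

```text
t 18.1 tcp [ 0.6481 -0.1252  0.2393] yaw 2.439 z [-0.0023 -0.0012 -1.    ] F [-0.3 -0.8 -0. ] gap 0.0882 q [ 0.26  0.74 -0.26  1.44  0.21  1.    0.81]
t 18.15 tcp [ 0.6481 -0.1252  0.2389] yaw 2.439 z [-0.0029 -0.0011 -1.    ] F [ 0.2 -0.4 -0.1] gap 0.0882 q [ 0.26  0.74 -0.26  1.44  0.21  1.    0.81]
(array([ 0.55436155, -0.04498047,  0.16376898]), np.float64(0.00024259345675717303), 139)
{'green': {'cen': array([ 0.6503, -0.1263]), 'rectc': (0.6505, -0.1264), 'wh': (24.6, 24.2), 'ang': 49.8, 'n': 643, 'nb': 75, 'needle': np.float64(139.6), 'tipr': np.float64(0.0704)}}
shift mm [386.7 242.8 -41.2] turn [-0.0028 -0.0013  0.139 ] n rows 9.168522449913997 0.92663749389352
```

View pics/w15.png

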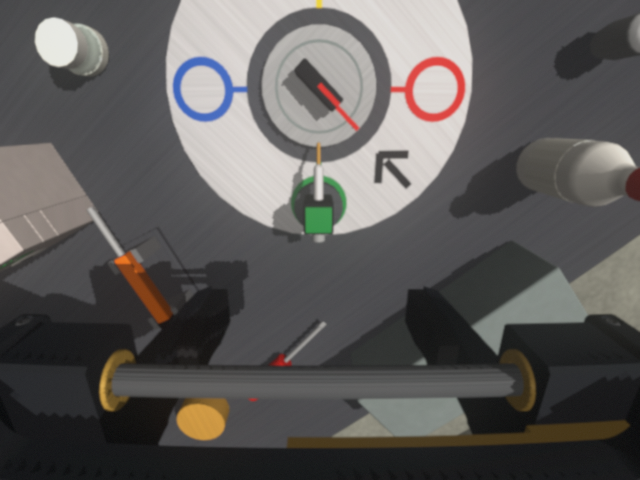

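Run:
```python
from meas import *
plan((.5704,.387,.235),np.radians(75))
```

```text
shift mm [390.3 340.7   3.5] turn [-3.30e-03  2.00e-04  1.13e+00] n rows 10.361443218248535 7.533115022830258
```

Call:
{"api": "carry_out", "payload": {
  "steps": [
    [-1, 37, 32, 0, 0, 0, 0.13],
    [-1, 74, 64, 0, 0, 0, 0.26],
    [-1, 111, 97, 0, 0, 0, 0.39],
    [-1, 148, 130, 0, 0, 0, 0.52],
    [-1, 186, 162, 0, 0, 0, 0.65]
  ]
}}

```text
clock: 18.65
tcp_pos: [0.6108, 0.1203, 0.2386]
tcp_rot: [-0.0, 0.628, 0.778, -0.001]
contact_force: [0.5, -0.1, -0.3]
finger_gap: 0.0883
```

Run:
```python
from meas import *
st();plan((.5704,.387,.15),np.radians(75))
```

```text
t 18.65 tcp [0.6108 0.1203 0.2386] yaw 1.7833 z [-0.0022 -0.0019 -1.    ] F [ 0.5 -0.1 -0.3] gap 0.0883 q [-0.24  0.68 -0.06  1.57  0.05  0.9  -0.1 ]
shift mm [269.4  17.   88.2] turn [-0.0022  0.002   0.4743] n rows 5.679182903749395 3.1619060688328386
```

Call:
{"api": "carry_out", "payload": {
  "steps": [
    [-1, 46, 3, 14, 0, 0, 0.12],
    [-1, 93, 6, 28, 0, 0, 0.24],
    [-1, 140, 9, 42, 0, 0, 0.36],
    [-1, 187, 12, 56, 0, 0, 0.474],
    [-1, 233, 15, 70, 0, 0, 0.474]
  ]
}}

```text
clock: 19.15
tcp_pos: [0.5747, 0.351, 0.1676]
tcp_rot: [0.001, 0.792, 0.61, -0.002]
contact_force: [0.9, -0.6, 0.0]
finger_gap: 0.0882
```

Call:
{"api": "carry_out", "payload": {
  "steps": [
    [-1, 25, 19, 12, 0, 0, 0],
    [-1, 33, 18, 18, 0, 0, 0],
    [-1, 33, 18, 18, 0, 0, 0],
    [-1, 33, 18, 18, 0, 0, 0],
    [-1, 33, 18, 18, 0, 0, 0]
  ]
}}

```text
clock: 19.65
tcp_pos: [0.6022, 0.3747, 0.1521]
tcp_rot: [0.001, 0.792, 0.61, -0.001]
contact_force: [1.0, -1.6, -0.0]
finger_gap: 0.0883
```

Run:
```python
from meas import *
st();i,im=snap("wrist","w16");st()
print(heads(i,im,dict(red=(.5704,.387)),.003))
```

```text
t 19.65 tcp [0.6022 0.3747 0.1521] yaw 1.3128 z [ 2.0e-04 -2.4e-03 -1.0e+00] F [ 1.  -1.6 -0. ] gap 0.0883 q [-0.67  0.9   0.11  1.36 -0.11  0.89 -0.8 ]
t 19.7 tcp [0.6023 0.3749 0.1524] yaw 1.3129 z [ 5.0e-04 -1.8e-03 -1.0e+00] F [ 0.7  0.2 -0.8] gap 0.0883 q [-0.67  0.9   0.11  1.36 -0.11  0.89 -0.8 ]
{'red': {'cen': array([0.5715, 0.3899]), 'rectc': (0.5712, 0.3893), 'wh': (28.1, 28.0), 'ang': 75.2, 'n': 1412, 'nb': 159, 'needle': np.float64(76.5), 'tipr': np.float64(0.0714)}}
```

View pics/w16.png

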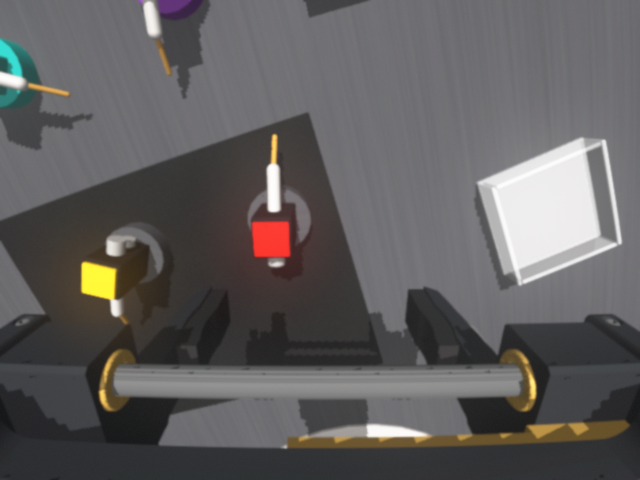

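Run:
```python
from meas import *
plan((.5712,.3893,.07),np.radians(75.5));plan((.5712,.3893,.0305),np.radians(75.5))
```

```text
shift mm [  6.1 -33.8  82.4] turn [ 0.0009  0.0017 -0.0048] n rows 1.7846991473109588 0.03458453740747093
shift mm [  6.2 -33.9 121.9] turn [ 0.0009  0.0017 -0.0048] n rows 2.532394683183027 0.03458453740747093
```

Align above first, then descend.

Call:
{"api": "carry_out", "payload": {
  "steps": [
    [-1, 4, -20, 10, 0, 0, -0.005],
    [-1, 6, -34, 25, 0, 0, -0.005],
    [-1, 6, -34, 40, 0, 0, -0.005],
    [-1, 6, -34, 40, 0, 0, -0.005],
    [-1, 6, -34, 40, 0, 0, -0.005]
  ]
}}

```text
clock: 20.2
tcp_pos: [0.5719, 0.3896, 0.1118]
tcp_rot: [0.001, 0.791, 0.612, -0.0]
contact_force: [-0.4, -0.4, 0.5]
finger_gap: 0.0881
```

Run:
```python
from meas import *
st();i,im=snap("wrist","w17");
print(heads(i,im,dict(red=(.5704,.387)),.003))
plan((.5712,.3893,.0305),np.radians(75.5))
```

```text
t 20.2 tcp [0.5719 0.3896 0.1118] yaw 1.3181 z [ 0.0011 -0.0022 -1.    ] F [-0.4 -0.4  0.5] gap 0.0881 q [-0.72  0.92  0.1   1.45 -0.11  0.78 -0.83]
{'red': {'cen': array([0.5716, 0.3892]), 'rectc': (0.5702, 0.3855), 'wh': (37.2, 27.9), 'ang': 75.5, 'n': 2045, 'nb': 210, 'needle': np.float64(75.9), 'tipr': np.float64(0.0722)}}
shift mm [-0.8 -1.  81.8] turn [0.0023 0.0009 0.0004] n rows 1.635699099107876 0.01653892700601968
```

Call:
{"api": "carry_out", "payload": {
  "steps": [
    [-1, -0.5, -0.5, 35, 0, 0, 0],
    [-1, -0.5, -0.5, 70, 0, 0, 0],
    [-1, -0.5, -0.5, 81, 0, 0, 0],
    [0.3, -0.5, -0.5, 81, 0, 0, 0],
    [0.3, -0.5, -0.5, 81, 0, 0, 0]
  ]
}}

```text
clock: 20.75
tcp_pos: [0.5715, 0.3908, 0.0322]
tcp_rot: [0.001, 0.79, 0.613, 0.001]
contact_force: [0.4, 0.4, -0.1]
finger_gap: 0.0745
```

Call:
{"api": "carry_out", "payload": {
  "steps": [
    [1, 0, 0, 0, 0, 0, 0],
    [1, 0, 0, 0, 0, 0, 0],
    [1, 0, 0, 0, 0, 0, 0],
    [1, 0, 0, 0, 0, 0, 0],
    [1, 0, 0, 0, 0, 0, 0]
  ]
}}

```text
clock: 21.25
tcp_pos: [0.57, 0.3906, 0.0309]
tcp_rot: [0.001, 0.79, 0.613, -0.0]
contact_force: [0.3, 0.2, 0.1]
finger_gap: 0.0343
```

Call:
{"api": "carry_out", "payload": {
  "steps": [
    [1, 0, 0, 0, 0, 0, 0],
    [1, 0, 0, 0, 0, 0, 0],
    [1, 0, 0, 0, 0, 0, 0],
    [1, 0, 0, 0, 0, 0, 0],
    [1, 0, 0, 0, 0, 0, 0]
  ]
}}

```text
clock: 21.75
tcp_pos: [0.5705, 0.3904, 0.0308]
tcp_rot: [0.001, 0.79, 0.613, 0.0]
contact_force: [0.8, 0.1, 1.8]
finger_gap: 0.0296
```

Run:
```python
from meas import *
s=st();i,im=snap("wrist","w18",(220,130,200,220),2.7)
h=cv2.cvtColor(im,cv2.COLOR_RGB2HSV);H,S,V=[h[...,k].astype(int) for k in range(3)]
bm=(H>10)&(H<26)&(S>100)&(V>60);ys,xs=np.nonzero(bm)
r=rot(s["tcp_rot"]);B=r.inv().apply(at_z(i,np.c_[xs,ys],.025)-s["tcp_pos"])*1e3
B=B[(B[:,0]>40)&(B[:,0]<90)&(abs(B[:,1])<20)];print(len(B),B[:,0].max(),np.median(B[:,1]))
plan((.6342,.0505,.15),np.radians(229.74))
```

```text
t 21.75 tcp [0.5705 0.3904 0.0308] yaw 1.3197 z [ 0.001  -0.0011 -1.    ] F [0.8 0.1 1.8] gap 0.0296 q [-0.71  1.03  0.09  1.47 -0.12  0.64 -0.82]
588 71.49997978901767 -0.4854735202348078
shift mm [-313.5  146.3 -118.7] turn [-8.0000e-04  2.0000e-03 -2.6901e+00] n rows 7.315328865621242 17.93375321870799
```

View pics/w18.png

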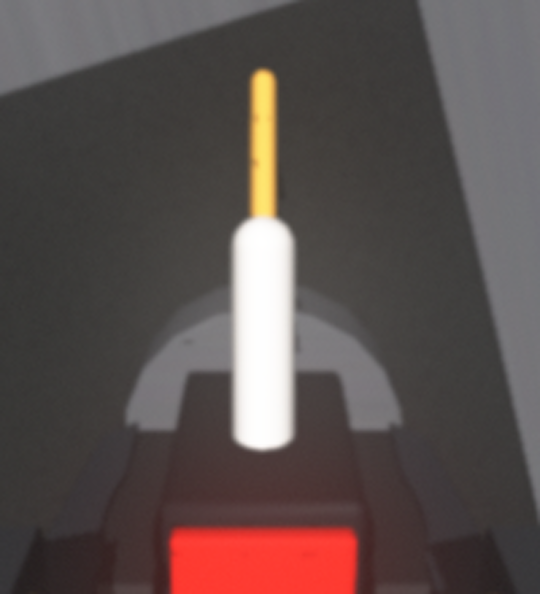

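Call:
{"api": "carry_out", "payload": {
  "steps": [
    [1, 0, 0, -20, 0, 0, 0],
    [1, 0, 0, -60, 0, 0, 0],
    [1, 0, 0, -100, 0, 0, -0.14],
    [1, 0, 0, -120, 0, 0, -0.28],
    [1, 0, 0, -120, 0, 0, -0.42]
  ]
}}

```text
clock: 22.3
tcp_pos: [0.5709, 0.3919, 0.1539]
tcp_rot: [0.001, 0.643, 0.766, 0.002]
contact_force: [1.1, -0.2, -3.0]
finger_gap: 0.0299
```

Run:
```python
from meas import *
st();plan((.6352,.0516,.15),np.radians(229.74))
```

```text
t 22.3 tcp [0.5709 0.3919 0.1539] yaw 1.7459 z [ 0.0038  0.0018 -1.    ] F [ 1.1 -0.2 -3. ] gap 0.0299 q [-0.66  0.87 -0.01  1.42  0.02  0.85 -0.51]
shift mm [-346.3    4.     3.5] turn [ 0.0034  0.004  -2.2638] n rows 6.927008102634161 15.092223892359726
```

Call:
{"api": "carry_out", "payload": {
  "steps": [
    [1, -40, 0, 0, 0, 0, -0.15],
    [1, -80, 1, 0, 0, 0, -0.3],
    [1, -120, 1, 0, 0, 0, -0.45],
    [1, -160, 2, 0, 0, 0, -0.6],
    [1, -200, 2, 0, 0, 0, -0.75]
  ]
}}

```text
clock: 22.8
tcp_pos: [0.6044, 0.1922, 0.1499]
tcp_rot: [-0.001, 0.317, 0.948, -0.001]
contact_force: [1.0, -0.2, -3.5]
finger_gap: 0.0303
```

Run:
```python
from meas import *
st();plan((.6352,.0516,.15),np.radians(229.74))
```

```text
t 22.8 tcp [0.6044 0.1922 0.1499] yaw 2.4968 z [-0.0026 -0.0022 -1.    ] F [ 1.  -0.2 -3.5] gap 0.0303 q [-0.24  0.81 -0.25  1.61  0.27  0.76  0.31]
shift mm [-109.1  -93.8    0.2] turn [-0.0021 -0.0032 -1.5129] n rows 2.877748091538643 10.086263105476075
```

Call:
{"api": "carry_out", "payload": {
  "steps": [
    [1, -22, -19, 0, 0, 0, -0.15],
    [1, -44, -38, 0, 0, 0, -0.3],
    [1, -66, -56, 0, 0, 0, -0.45],
    [1, -88, -75, 0, 0, 0, -0.6],
    [1, -109, -94, 0, 0, 0, -0.75]
  ]
}}

```text
clock: 23.3
tcp_pos: [0.6341, 0.0516, 0.1501]
tcp_rot: [-0.001, -0.052, 0.999, -0.001]
contact_force: [0.2, -0.7, -2.5]
finger_gap: 0.03
```

Call:
{"api": "carry_out", "payload": {
  "steps": [
    [1, 0, 0, 8, 0, 0, -0.15],
    [1, 0, 0, 16, 0, 0, -0.3],
    [1, 0, 0, 24, 0, 0, -0.45],
    [1, 0, 0, 32, 0, 0, -0.6],
    [1, 0, 0, 40, 0, 0, -0.75]
  ]
}}

```text
clock: 23.8
tcp_pos: [0.6339, 0.0527, 0.1097]
tcp_rot: [-0.002, -0.414, 0.91, -0.0]
contact_force: [-0.8, 0.5, -2.2]
finger_gap: 0.0297
```

Call:
{"api": "carry_out", "payload": {
  "steps": [
    [1, 0, 0, 30, 0, 0, 0],
    [1, 0, 0, 30, 0, 0, 0],
    [1, 0, 0, 30, 0, 0, 0],
    [1, 0, 0, 30, 0, 0, 0],
    [1, 0, 0, 30, 0, 0, 0]
  ]
}}

```text
clock: 24.3
tcp_pos: [0.6359, 0.0533, 0.0824]
tcp_rot: [0.001, -0.411, 0.911, -0.001]
contact_force: [-0.3, -0.1, -2.5]
finger_gap: 0.0299
```

Run:
```python
from meas import *
st();plan((.6352,.0516,.036),np.radians(229.74))
```

```text
t 24.3 tcp [0.6359 0.0533 0.0824] yaw -2.2934 z [ 0.002 -0.001 -1.   ] F [-0.3 -0.1 -2.5] gap 0.0299 q [ 0.17  0.97 -0.62  1.62  0.74  0.8   1.64]
shift mm [ 1.8 -0.5 46.4] turn [-0.0021  0.0006 -0.0199] n rows 0.9283839110833418 0.1336875444763754
```

Call:
{"api": "carry_out", "payload": {
  "steps": [
    [1, 1, 0, 15, 0, 0, -0.02],
    [1, 2, -0.5, 30, 0, 0, -0.02],
    [1, 2, -0.5, 44, 0, 0, -0.02],
    [1, 2, -0.5, 46, 0, 0, -0.02],
    [1, 2, -0.5, 46, 0, 0, -0.02]
  ]
}}

```text
clock: 24.8
tcp_pos: [0.6336, 0.051, 0.0339]
tcp_rot: [-0.001, -0.421, 0.907, -0.0]
contact_force: [-0.2, -0.6, -2.4]
finger_gap: 0.0296
```

Run:
```python
from meas import *
snap("wrist","w19");st();plan((.6352,.0516,.031),np.radians(229.74))
```

```text
t 24.85 tcp [0.6342 0.0512 0.0347] yaw -2.2733 z [-3.e-04 -1.e-03 -1.e+00] F [-0.1 -0.8 -3.7] gap 0.0295 q [ 0.15  1.03 -0.58  1.64  0.8   0.73  1.61]
shift mm [-0.9 -0.5  3.7] turn [-0.0004 -0.001   0.0002] n rows 0.07746836925845518 0.0073128523444368305
```

View pics/w19.png

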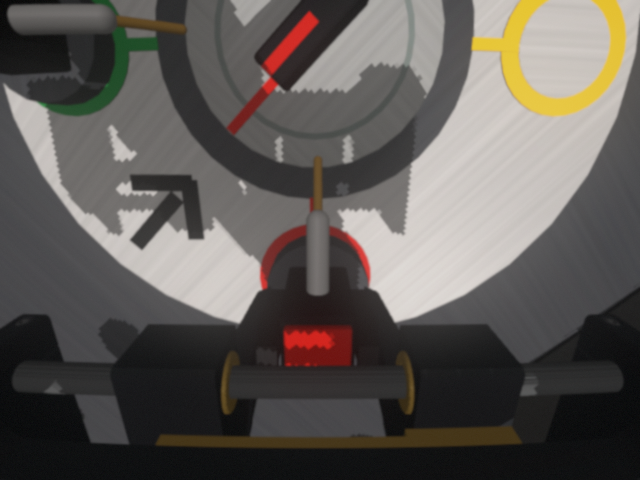

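Call:
{"api": "carry_out", "payload": {
  "steps": [
    [1, -0.9, -0.7, 2, 0, 0, 0],
    [1, -0.9, -0.7, 3.5, 0, 0, 0],
    [1, -0.9, -0.7, 4, 0, 0, 0],
    [1, -0.9, -0.7, 4, 0, 0, 0],
    [-1, -0.9, -0.7, 4, 0, 0, 0]
  ]
}}

```text
clock: 25.35
tcp_pos: [0.6358, 0.0514, 0.0316]
tcp_rot: [0.0, -0.421, 0.907, -0.001]
contact_force: [0.2, -0.1, -0.0]
finger_gap: 0.0361
```

Call:
{"api": "carry_out", "payload": {
  "steps": [
    [-1, 0, 0, 0, 0, 0, 0],
    [-1, 0, 0, 0, 0, 0, 0],
    [-1, 0, 0, 0, 0, 0, 0],
    [-1, 0, 0, -30, 0, 0, 0],
    [-1, 0, 0, -75, 0, 0, 0]
  ]
}}

```text
clock: 25.85
tcp_pos: [0.6334, 0.0506, 0.1045]
tcp_rot: [-0.003, -0.421, 0.907, -0.0]
contact_force: [0.3, 0.6, -0.6]
finger_gap: 0.0759
```

Call:
{"api": "carry_out", "payload": {
  "steps": [
    [-1, 0, 0, -45, 0, 0, 0],
    [-1, 0, 0, -90, 0, 0, 0],
    [-1, 0, 0, -130, 0, 0, 0],
    [-1, 0, 0, -130, 0, 0, 0],
    [-1, 0, 0, -130, 0, 0, 0]
  ]
}}

```text
clock: 26.35
tcp_pos: [0.6356, 0.0514, 0.2369]
tcp_rot: [0.0, -0.421, 0.907, -0.001]
contact_force: [-0.3, -0.2, -0.6]
finger_gap: 0.0883
```

Run:
```python
from meas import *
st();i,im=snap("wrist","w20");s=st()
c=platen(i,im);print(c)
for k,v in heads(i,im,dict(green=(.6488,-.1257),red=(.6342,.0505)),.003).items():print(k,v)
i,im=snap("top","t20")
for k,v in heads(i,im,dict(yellow=(.431,.391)),.003).items():print(k,v)
plan((.435,.39,.20),np.radians(61.5))
```

```text
t 26.35 tcp [0.6356 0.0514 0.2369] yaw -2.2734 z [ 0.0018 -0.0016 -1.    ] F [-0.3 -0.2 -0.6] gap 0.0883 q [ 0.23  0.79 -0.74  1.51  0.58  1.08  1.79]
t 26.4 tcp [0.6348 0.051  0.2354] yaw -2.2734 z [-0.001  -0.0023 -1.    ] F [-0.   0.2 -0.5] gap 0.0881 q [ 0.23  0.79 -0.74  1.51  0.58  1.08  1.79]
(array([ 0.55409256, -0.0448009 ,  0.16368588]), np.float64(0.00022980107998604726), 133)
green {'cen': array([ 0.6493, -0.1283]), 'rectc': (0.6493, -0.1263), 'wh': (23.4, 25.4), 'ang': 48.6, 'n': 709, 'nb': 90, 'needle': np.float64(139.1), 'tipr': np.float64(0.071)}
red {'cen': array([0.6344, 0.0507]), 'rectc': (0.6346, 0.0509), 'wh': (25.9, 27.1), 'ang': 49.8, 'n': 759, 'nb': 53, 'needle': np.float64(-130.2), 'tipr': np.float64(0.0687)}
yellow {'cen': array([0.4314, 0.393 ]), 'rectc': (0.4313, 0.3936), 'wh': (29.7, 27.7), 'ang': 62.3, 'n': 140, 'nb': 24, 'needle': np.float64(-120.2), 'tipr': np.float64(0.0708)}
shift mm [-130.1  371.4   34.3] turn [-5.0000e-03 -9.0000e-04  2.9365e+00] n rows 7.899388709454089 19.576623421617644
```

View pics/w20.png

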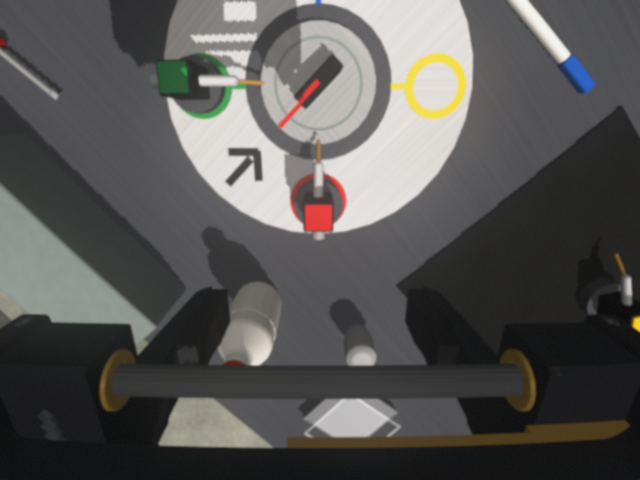

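View pics/t20.png

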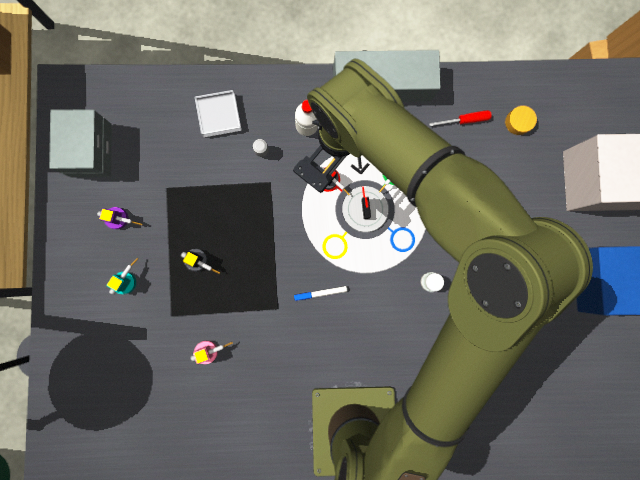

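Call:
{"api": "carry_out", "payload": {
  "steps": [
    [-1, -16, 46, 0, 0, 0, 0.15],
    [-1, -32, 92, 0, 0, 0, 0.3],
    [-1, -48, 138, 0, 0, 0, 0.45],
    [-1, -64, 184, 0, 0, 0, 0.6],
    [-1, -80, 230, 0, 0, 0, 0.75]
  ]
}}

```text
clock: 26.95
tcp_pos: [0.5096, 0.2618, 0.234]
tcp_rot: [-0.002, -0.056, 0.998, -0.001]
contact_force: [0.4, 0.2, 0.3]
finger_gap: 0.0879
```

Run:
```python
from meas import *
st();plan((.435,.39,.20),np.radians(61.5))
```

```text
t 26.95 tcp [0.5096 0.2618 0.234 ] yaw -3.03 z [-0.0028 -0.0031 -1.    ] F [0.4 0.2 0.3] gap 0.0879 q [-0.25  0.66 -0.53  1.71  0.41  0.89  0.73]
shift mm [ 59.8 135.9  33.8] turn [-5.0000e-03  1.2000e-03  2.1799e+00] n rows 3.044575074200676 14.53241491267787
```

Call:
{"api": "carry_out", "payload": {
  "steps": [
    [-1, 12, 27, 7, 0, 0, 0.148],
    [-1, 24, 54, 14, 0, 0, 0.296],
    [-1, 36, 81, 21, 0, 0, 0.444],
    [-1, 48, 108, 28, 0, 0, 0.592],
    [-1, 60, 136, 34, 0, 0, 0.74]
  ]
}}

```text
clock: 27.45
tcp_pos: [0.4345, 0.3888, 0.1994]
tcp_rot: [-0.0, 0.309, 0.951, -0.003]
contact_force: [0.1, -0.4, 0.2]
finger_gap: 0.0881
```

Call:
{"api": "carry_out", "payload": {
  "steps": [
    [-1, 0, 0, 12, 0, 0, 0.148],
    [-1, 0, 0, 24, 0, 0, 0.296],
    [-1, 0, 0, 36, 0, 0, 0.444],
    [-1, 0, 0, 48, 0, 0, 0.592],
    [-1, 0, 0, 60, 0, 0, 0.74]
  ]
}}

```text
clock: 27.95
tcp_pos: [0.4351, 0.3879, 0.1394]
tcp_rot: [0.001, 0.632, 0.775, -0.002]
contact_force: [-0.3, 0.2, 0.3]
finger_gap: 0.0883
```

Call:
{"api": "carry_out", "payload": {
  "steps": [
    [-1, 0, 0, 0, 0, 0, 0.148],
    [-1, 0, 0, 0, 0, 0, 0.296],
    [-1, 0, 0, 0, 0, 0, 0.444],
    [-1, 0, 0, 0, 0, 0, 0.592],
    [-1, 0, 0, 0, 0, 0, 0.7]
  ]
}}

```text
clock: 28.45
tcp_pos: [0.4351, 0.3879, 0.1399]
tcp_rot: [0.001, 0.859, 0.512, -0.002]
contact_force: [0.1, 0.6, 0.4]
finger_gap: 0.0883
```

Run:
```python
from meas import *
st();i,im=snap("wrist","w21");st()
print(heads(i,im,dict(yellow=(.431,.391)),.003))
```

```text
t 28.45 tcp [0.4351 0.3879 0.1399] yaw 1.0744 z [-0.0019 -0.0045 -1.    ] F [0.1 0.6 0.4] gap 0.0883 q [-0.89  0.77  0.14  1.79 -0.17  0.6  -1.14]
t 28.5 tcp [0.435  0.3881 0.1399] yaw 1.0716 z [-0.0018 -0.0045 -1.    ] F [1.1 0.2 0.6] gap 0.0882 q [-0.89  0.77  0.14  1.79 -0.17  0.6  -1.15]
{'yellow': {'cen': array([0.4313, 0.392 ]), 'rectc': (0.4314, 0.3916), 'wh': (27.2, 26.5), 'ang': 60.1, 'n': 1408, 'nb': 427, 'needle': np.float64(-105.8), 'tipr': np.float64(0.0725)}}
```

View pics/w21.png

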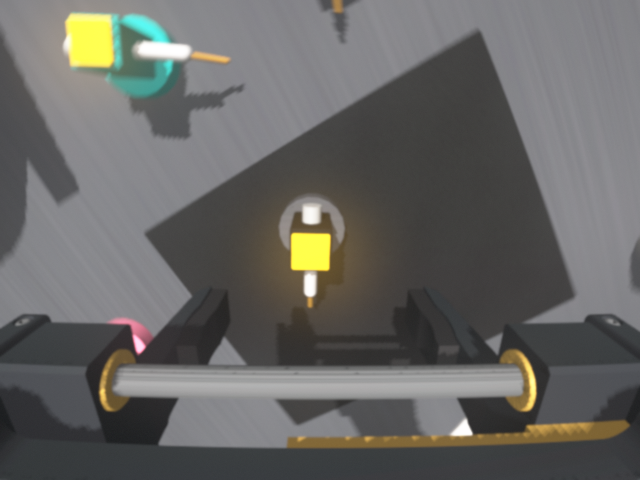

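Run:
```python
from meas import *
st();plan((.4313,.3917,.031),np.radians(61))
```

```text
t 28.5 tcp [0.435  0.3881 0.1399] yaw 1.0716 z [-0.0018 -0.0045 -1.    ] F [1.1 0.2 0.6] gap 0.0882 q [-0.89  0.77  0.14  1.79 -0.17  0.6  -1.15]
shift mm [  1.9  -5.1 108.9] turn [0.0007 0.0048 0.0069] n rows 2.1800494907344783 0.05632220067026562
```

Call:
{"api": "carry_out", "payload": {
  "steps": [
    [-1, 2, -5, 30, 0, 0.004, 0.006],
    [-1, 2, -5, 65, 0, 0.004, 0.006],
    [-1, 2, -5, 98, 0, 0.004, 0.006],
    [-1, 2, -5, 108, 0, 0.004, 0.006],
    [0.3, 2, -5, 108, 0, 0.004, 0.006]
  ]
}}

```text
clock: 29.0
tcp_pos: [0.4313, 0.3916, 0.0317]
tcp_rot: [0.0, 0.859, 0.512, -0.001]
contact_force: [-0.2, 0.6, -0.9]
finger_gap: 0.0823
```

Call:
{"api": "carry_out", "payload": {
  "steps": [
    [1, 0, 0, 0, 0, 0, 0],
    [1, 0, 0, 0, 0, 0, 0],
    [1, 0, 0, 0, 0, 0, 0],
    [1, 0, 0, 0, 0, 0, 0],
    [1, 0, 0, 0, 0, 0, 0]
  ]
}}

```text
clock: 29.5
tcp_pos: [0.4327, 0.3932, 0.0342]
tcp_rot: [-0.001, 0.859, 0.512, 0.002]
contact_force: [-0.3, 0.8, -1.0]
finger_gap: 0.0422
```

Call:
{"api": "carry_out", "payload": {
  "steps": [
    [1, 0, 0, 0, 0, 0, 0],
    [1, 0, 0, 0, 0, 0, 0],
    [1, 0, 0, 0, 0, 0, 0],
    [1, 0, 0, 0, 0, 0, 0],
    [1, 0, 0, 0, 0, 0, 0]
  ]
}}

```text
clock: 30.0
tcp_pos: [0.4325, 0.3931, 0.0338]
tcp_rot: [-0.0, 0.859, 0.512, 0.001]
contact_force: [-0.5, -0.4, 2.6]
finger_gap: 0.0296
```

Run:
```python
from meas import *
s=st();i,im=snap("wrist","w22",(220,130,200,220),2.7)
```

```text
t 30.0 tcp [0.4325 0.3931 0.0338] yaw 1.0739 z [ 0.0021  0.0023 -1.    ] F [-0.5 -0.4  2.6] gap 0.0296 q [-0.87  0.93  0.09  1.83 -0.2   0.39 -1.13]
```

View pics/w22.png

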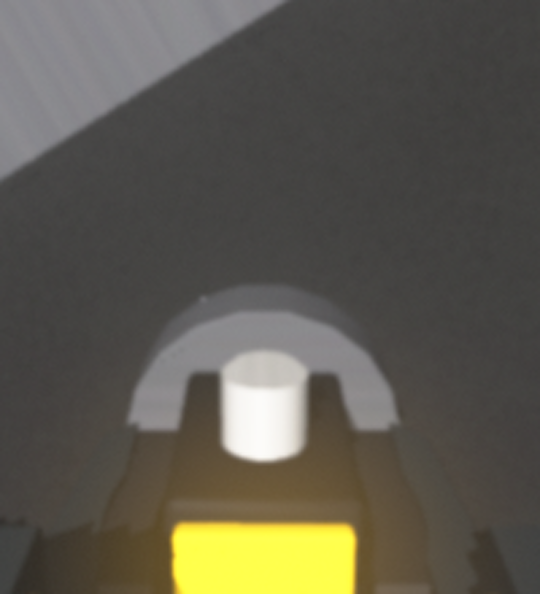

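Call:
{"api": "carry_out", "payload": {
  "steps": [
    [1, 0, 0, -20, 0, 0, 0],
    [1, 0, 0, -60, 0, 0, 0],
    [1, 0, 0, -100, 0, 0, -0.1],
    [1, 0, 0, -110, 0, 0, -0.24],
    [1, 0, 0, -110, 0, 0, -0.38]
  ]
}}

```text
clock: 30.55
tcp_pos: [0.4331, 0.3933, 0.1453]
tcp_rot: [0.0, 0.745, 0.667, 0.003]
contact_force: [0.3, 0.1, -4.7]
finger_gap: 0.0296
```

Run:
```python
from meas import *
s=st();plan((.4589,.0351,.14),np.radians(139.74))
```

```text
t 30.55 tcp [0.4331 0.3933 0.1453] yaw 1.4594 z [ 0.0047  0.0041 -1.    ] F [ 0.3  0.1 -4.7] gap 0.0296 q [-0.84  0.75  0.03  1.78 -0.04  0.6  -0.89]
shift mm [-353.1   65.5    3.9] turn [ 0.0061 -0.0022 -0.9796] n rows 7.183444603579077 6.530570391382981
```

Call:
{"api": "carry_out", "payload": {
  "steps": [
    [1, -45, 8, 1, 0, 0, -0.13],
    [1, -90, 17, 1, 0, 0, -0.26],
    [1, -135, 25, 2, 0, 0, -0.39],
    [1, -180, 33, 2, 0, 0, -0.52],
    [1, -225, 42, 2, 0, 0, -0.65]
  ]
}}

```text
clock: 31.05
tcp_pos: [0.447, 0.1624, 0.1406]
tcp_rot: [-0.0, 0.493, 0.87, 0.001]
contact_force: [1.4, -0.4, -3.5]
finger_gap: 0.03
```

Run:
```python
from meas import *
s=st();plan((.4589,.0351,.12),np.radians(139.74))
```

```text
t 31.05 tcp [0.447  0.1624 0.1406] yaw 2.1095 z [ 8.0e-04  1.6e-03 -1.0e+00] F [ 1.4 -0.4 -3.5] gap 0.03 q [-0.33  0.66 -0.18  2.1   0.28  0.4  -0.19]
shift mm [-115.3  -55.1   20.4] turn [ 0.0016 -0.0007 -0.3294] n rows 2.5891524711028158 2.1962762067265094
```

Call:
{"api": "carry_out", "payload": {
  "steps": [
    [1, -40, -18, 7, 0, 0, -0.11],
    [1, -80, -37, 14, 0, 0, -0.22],
    [1, -108, -52, 20, 0, 0, -0.32],
    [1, -115, -55, 30, 0, 0, -0.329],
    [1, -115, -55, 40, 0, 0, -0.329]
  ]
}}

```text
clock: 31.55
tcp_pos: [0.4587, 0.0356, 0.1]
tcp_rot: [0.0, 0.349, 0.937, 0.001]
contact_force: [-0.5, 0.0, -4.0]
finger_gap: 0.0298
```

Call:
{"api": "carry_out", "payload": {
  "steps": [
    [1, 0, 0, 20, 0, 0, 0],
    [1, 0, 0, 30, 0, 0, 0],
    [1, 0, 0, 30, 0, 0, 0],
    [1, 0, 0, 30, 0, 0, 0],
    [1, 0, 0, 30, 0, 0, 0]
  ]
}}

```text
clock: 32.05
tcp_pos: [0.4593, 0.0382, 0.0714]
tcp_rot: [0.001, 0.347, 0.938, 0.002]
contact_force: [0.7, -0.7, -3.6]
finger_gap: 0.0296
```

Run:
```python
from meas import *
s=st();plan((.4589,.0351,.040),np.radians(139.74))
```

```text
t 32.05 tcp [0.4593 0.0382 0.0714] yaw 2.4336 z [ 0.003   0.0026 -1.    ] F [ 0.7 -0.7 -3.6] gap 0.0296 q [-0.09  0.79 -0.15  2.18  0.55  0.2   0.13]
shift mm [-1.7 -2.7 31.4] turn [ 0.0039  0.0006 -0.0053] n rows 0.6303647753485262 0.04419070513355373
```

Call:
{"api": "carry_out", "payload": {
  "steps": [
    [1, -1, -1.5, 10, 0.003, 0, -0.005],
    [1, -1.5, -2.5, 22, 0.003, 0, -0.005],
    [1, -1.5, -2.5, 31, 0.003, 0, -0.005],
    [1, -1.5, -2.5, 33, 0.003, 0, -0.005],
    [1, -1.5, -2.5, 33, 0.003, 0, -0.005]
  ]
}}

```text
clock: 32.55
tcp_pos: [0.4583, 0.0348, 0.0375]
tcp_rot: [-0.0, 0.345, 0.939, -0.0]
contact_force: [-0.2, -0.0, -3.4]
finger_gap: 0.03
```

Run:
```python
from meas import *
snap("wrist","w23");s=st();plan((.4589,.0351,.034),np.radians(139.74))
```

```text
t 32.6 tcp [0.4585 0.0348 0.0378] yaw 2.438 z [-1.e-04 -2.e-04 -1.e+00] F [-0.4  0.5 -4. ] gap 0.03 q [-0.13  0.86 -0.08  2.19  0.58  0.11  0.11]
shift mm [-0.1  0.5  3.8] turn [-0.0002  0.     -0.0009] n rows 0.07728714686294208 0.006406945187648353
```

View pics/w23.png

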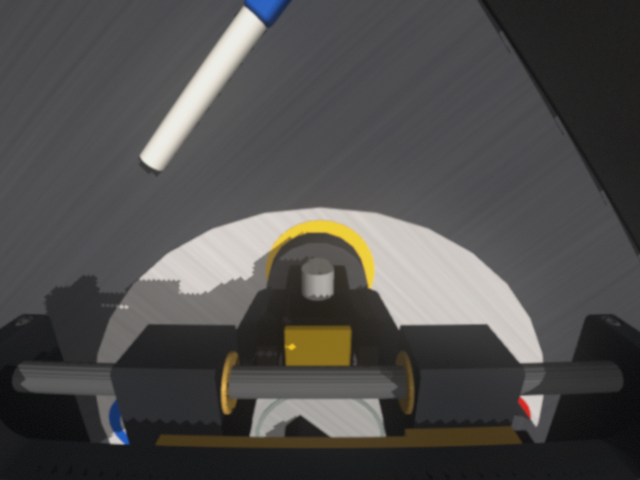

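Call:
{"api": "carry_out", "payload": {
  "steps": [
    [1, 0, 0.7, 2, 0, 0, 0],
    [1, 0, 0.7, 3.5, 0, 0, 0],
    [1, 0, 0.7, 4, 0, 0, 0],
    [1, 0, 0.7, 4, 0, 0, 0],
    [-1, 0, 0.7, 4, 0, 0, 0]
  ]
}}

```text
clock: 33.1
tcp_pos: [0.4593, 0.0354, 0.0343]
tcp_rot: [0.0, 0.345, 0.939, 0.0]
contact_force: [0.2, -0.5, -0.1]
finger_gap: 0.0356
```

Call:
{"api": "carry_out", "payload": {
  "steps": [
    [-1, 0, 0, 0, 0, 0, 0],
    [-1, 0, 0, 0, 0, 0, 0],
    [-1, 0, 0, 0, 0, 0, 0],
    [-1, 0, 0, -30, 0, 0, 0],
    [-1, 0, 0, -75, 0, 0, 0]
  ]
}}

```text
clock: 33.6
tcp_pos: [0.4575, 0.0352, 0.1081]
tcp_rot: [-0.002, 0.344, 0.939, -0.002]
contact_force: [0.5, 0.5, 0.1]
finger_gap: 0.0759
```

Call:
{"api": "carry_out", "payload": {
  "steps": [
    [-1, -20, -15, -45, 0, 0, 0],
    [-1, -40, -30, -90, 0, 0, 0],
    [-1, -70, -50, -130, 0, 0, 0],
    [-1, -70, -50, -150, 0, 0, 0],
    [-1, -70, -50, -150, 0, 0, 0]
  ]
}}

```text
clock: 34.1
tcp_pos: [0.482, -0.0498, 0.2618]
tcp_rot: [0.003, 0.347, 0.938, 0.001]
contact_force: [0.1, 0.1, -0.9]
finger_gap: 0.0883
```

Run:
```python
from meas import *
st();i,im=snap("wrist","w24");s=st()
c=platen(i,im);print(c)
for k,v in heads(i,im,dict(green=(.6488,-.1257),red=(.6342,.0505),yellow=(.4585,.0355)),.003).items():print(k,v)
```

```text
t 34.1 tcp [ 0.482  -0.0498  0.2618] yaw 2.4335 z [ 6.9e-03 -8.0e-04 -1.0e+00] F [ 0.1  0.1 -0.9] gap 0.0883 q [ 0.35  0.5  -0.51  1.94  0.34  0.78  0.5 ]
t 34.15 tcp [ 0.4806 -0.0489  0.26  ] yaw 2.4356 z [ 3.2e-03 -4.0e-04 -1.0e+00] F [-0.4  0.2 -0.2] gap 0.0882 q [ 0.34  0.5  -0.51  1.94  0.34  0.78  0.5 ]
(array([ 0.55337335, -0.04421474,  0.16386448]), np.float64(0.00022128248415911878), 185)
green {'cen': array([ 0.6483, -0.1254]), 'rectc': (0.6487, -0.1255), 'wh': (26.4, 25.1), 'ang': 49.0, 'n': 376, 'nb': 41, 'needle': np.float64(139.4), 'tipr': np.float64(0.0694)}
red {'cen': array([0.6331, 0.0521]), 'rectc': (0.6333, 0.0521), 'wh': (27.4, 26.0), 'ang': 49.4, 'n': 539, 'nb': 46, 'needle': np.float64(-127.3), 'tipr': np.float64(0.0684)}
yellow {'cen': array([0.4578, 0.038 ]), 'rectc': (0.4549, 0.0409), 'wh': (31.2, 37.4), 'ang': 52.8, 'n': 848, 'nb': 22, 'needle': np.float64(-40.2), 'tipr': np.float64(0.0701)}
```

View pics/w24.png

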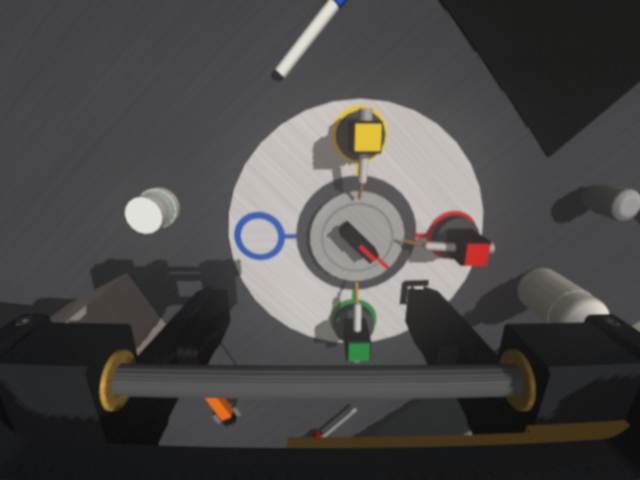

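Run:
```python
from meas import *
import pickle
i=pickle.load(open("pics/w24.pkl","rb"));im=np.load("pics/w24.npy")
# note pose read slightly after motion: use platen fit for shift
c=platen(i,im)[0]
a=rectify(i,im,c[:2],.17,.074,400);b=rectify(i,im,c[:2],.17,.003,400)
cv2.imwrite("pics/r24.png",np.hstack([b,a])[:,:,::-1])
```

```text
(no output)
```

View pics/r24.png

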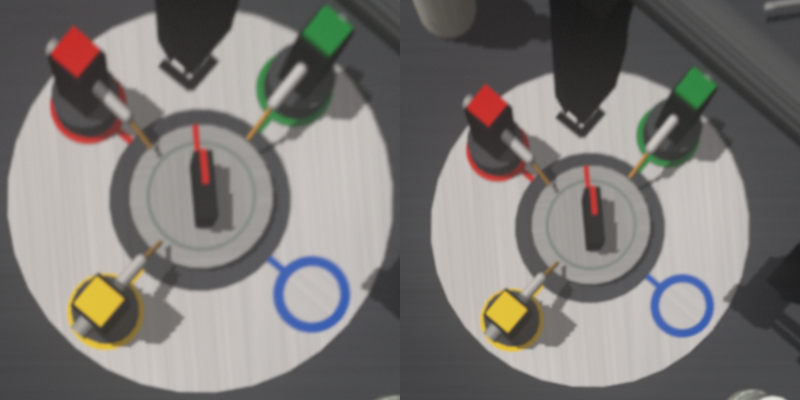

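Run:
```python
from meas import *
st();plan((.59,-.335,.22),np.radians(167))
```

```text
t 34.15 tcp [ 0.4806 -0.0489  0.26  ] yaw 2.4356 z [ 3.2e-03 -4.0e-04 -1.0e+00] F [-0.4  0.2 -0.2] gap 0.0882 q [ 0.34  0.5  -0.51  1.94  0.34  0.78  0.5 ]
shift mm [-268.7 -146.9   40.5] turn [ 0.0011  0.0031 -0.4791] n rows 6.178284402274328 3.193963948810437
```

Call:
{"api": "carry_out", "payload": {
  "steps": [
    [-1, -40, -22, 6, 0, 0, -0.1],
    [-1, -80, -44, 12, 0, 0, -0.2],
    [-1, -120, -66, 18, 0, 0, -0.3],
    [-1, -160, -88, 24, 0, 0, -0.4],
    [-1, -200, -110, 30, 0, 0, -0.48]
  ]
}}

```text
clock: 34.65
tcp_pos: [0.5608, -0.2618, 0.2265]
tcp_rot: [-0.002, 0.109, 0.994, 0.0]
contact_force: [0.1, 0.8, 0.3]
finger_gap: 0.0882
```

Run:
```python
from meas import *
st();plan((.59,-.335,.22),np.radians(167))
```

```text
t 34.65 tcp [ 0.5608 -0.2618  0.2265] yaw 2.9235 z [-0.0032  0.0014 -1.    ] F [0.1 0.8 0.3] gap 0.0882 q [ 0.7   0.75 -0.62  1.58  0.49  0.98  1.27]
shift mm [-44.4 -65.1   6.4] turn [ 0.0006 -0.0034  0.0088] n rows 1.5812148977543976 0.06323669229991735
```

Call:
{"api": "carry_out", "payload": {
  "steps": [
    [-1, -22, -32, 3, 0, 0, 0.008],
    [-1, -44, -65, 6, 0, 0, 0.008],
    [-1, -44, -65, 6, 0, 0, 0.008],
    [-1, -44, -65, 6, 0, 0, 0.008],
    [-1, -44, -65, 6, 0, 0, 0.008]
  ]
}}

```text
clock: 35.15
tcp_pos: [0.5895, -0.3319, 0.2218]
tcp_rot: [-0.001, 0.114, 0.993, 0.001]
contact_force: [0.5, -0.6, -0.3]
finger_gap: 0.0878
```

Run:
```python
from meas import *
st();i,im=snap("wrist","w25");st()
snap("scene","s25",(80,300,160,140),5)
```

```text
t 35.15 tcp [ 0.5895 -0.3319  0.2218] yaw 2.9132 z [-0.0019  0.002  -1.    ] F [ 0.5 -0.6 -0.3] gap 0.0878 q [ 0.74  0.83 -0.61  1.39  0.5   1.08  1.39]
t 35.2 tcp [ 0.5897 -0.332   0.2223] yaw 2.9133 z [-0.0013  0.0014 -1.    ] F [-0.5  0.4  0.2] gap 0.0882 q [ 0.74  0.83 -0.61  1.39  0.5   1.08  1.39]
```

View pics/w25.png

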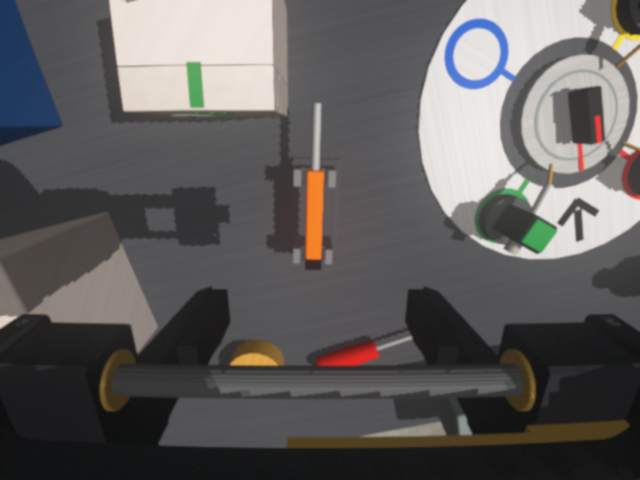

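View pics/s25.png

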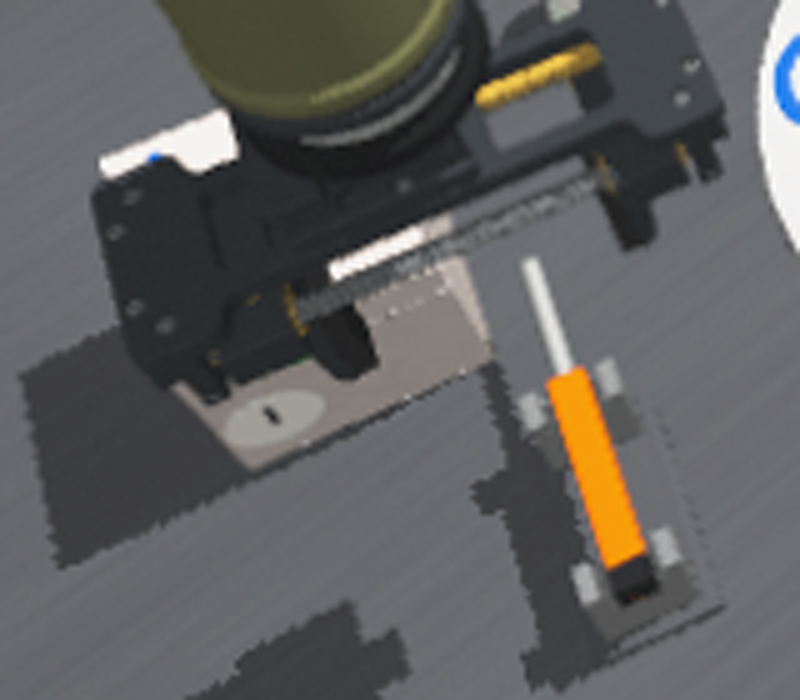

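Run:
```python
from meas import *
import pickle
i=pickle.load(open("pics/w25.pkl","rb"));im=np.load("pics/w25.npy")
h=cv2.cvtColor(im,cv2.COLOR_RGB2HSV);H,S,V=[h[...,k].astype(int) for k in range(3)]
m=(H>5)&(H<18)&(S>180)&(V>80);yy,xx=np.mgrid[0:480,0:640];m&=(abs(xx-315)<25)&(yy>150)&(yy<290)
ys,xs=np.nonzero(m);print(xs.min(),xs.max(),ys.min(),ys.max())
P=at_z(i,np.c_[xs,ys],.058)[:,:2]*1e4
(c,wh,a)=cv2.minAreaRect(P.astype(np.float32));print("orange",np.array(c)/1e4,np.array(wh)/10,a)
tip=at_z(i,[(318,104)],.050)[0];e=at_z(i,[(313.5,268)],.058)[0];b=at_z(i,[(315.5,171)],.058)[0]
print("tip",tip,"end",e,"base",b,np.linalg.norm((e-b)[:2]),"yaw",np.degrees(np.arctan2(*(tip-e)[:2][::-1])))
# box front edge
fl=at_z(i,[(122,108),(275,111)],.12);print("front top edge",fl, np.linalg.norm(fl[0]-fl[1]))
st_=at_z(i,[(197,107)],.12);print("stripe",st_)
# scene
s=pickle.load(open("pics/scene1.pkl","rb"))
o=cv2.imread("pics/scene0.png")[300:410,90:200];cv2.imwrite("pics/c_box2.png",cv2.resize(o,None,fx=6,fy=6,interpolation=2))
```

```text
306 323 171 259
orange [ 0.58742417 -0.33440662] [15.10055695 88.16101074] 75.46434783935547
tip [ 0.48812483 -0.30750809  0.05      ] end [ 0.63966408 -0.34725472  0.058     ] base [ 0.5449665  -0.32305143  0.058     ] 0.09774164750984272 yaw 165.30316495079776
front top edge [[ 0.4616034  -0.44593639  0.12      ]
 [ 0.48996228 -0.33944146  0.12      ]] 0.11020615003843842
stripe [[ 0.47432906 -0.39268386  0.12      ]]
```

View pics/c_box2.png

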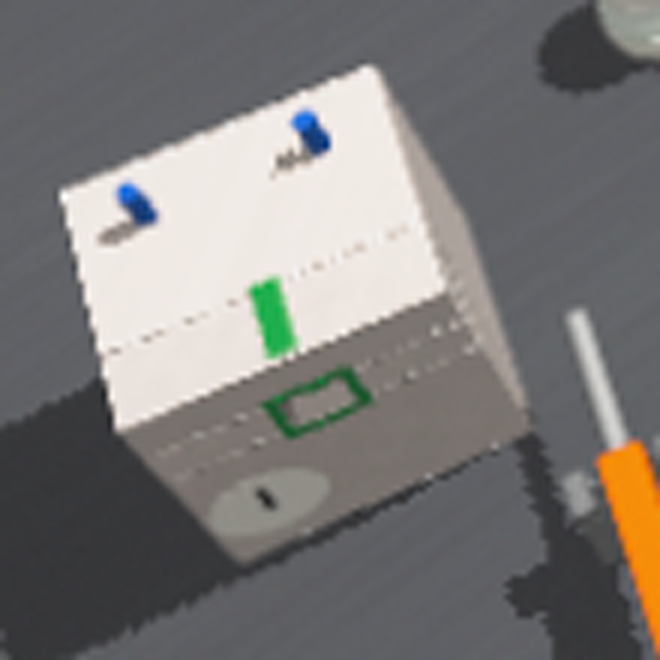

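Run:
```python
from meas import *
import pickle
s=pickle.load(open("pics/scene1.pkl","rb"))
k=lambda x,y:(90+x/6,300+y/6)
tl,tr,br=[k(118,432),k(448,294),k(528,418)];bl=k(240,562)
print("top front edge",at_z(s,[tl,tr],.12).round(4));print("bottom front edge",at_z(s,[bl,br],0).round(4))
e=at_z(s,[tl,tr],.12);print("edge yaw",np.degrees(np.arctan2(*(e[1]-e[0])[:2][::-1])))
for z in (.080,.085,.090): print(z,at_z(s,[k(319,402)],z).round(4))
for yaw in (165.5,166.5):
  u=np.array([np.cos(np.radians(yaw)),np.sin(np.radians(yaw)),0]);p0=np.array([.4757,-.392,0])
  d=ray(s,[k(319,402)])[0];t=((p0-s["origin"])@u)/(d@u);P=s["origin"]+t*d
  print(P.round(4),"lateral",(P-p0)@[-u[1],u[0],0])
```

```text
top front edge [[ 0.4642 -0.447   0.12  ]
 [ 0.4919 -0.3413  0.12  ]]
bottom front edge [[ 0.4629 -0.4468  0.    ]
 [ 0.4835 -0.3405  0.    ]]
edge yaw 75.30871337497216
0.08 [[ 0.4742 -0.3939  0.08  ]]
0.085 [[ 0.4772 -0.3937  0.085 ]]
0.09 [[ 0.4802 -0.3936  0.09  ]]
[ 0.4752 -0.3938  0.0818] lateral 0.0018985021618995364
[ 0.4753 -0.3938  0.0818] lateral 0.0018882946998229802
```

Run:
```python
from meas import *
st();plan((.593,-.3353,.12),np.radians(165.4))
```

```text
t 35.25 tcp [ 0.5898 -0.3323  0.2227] yaw 2.913 z [-8.e-04  9.e-04 -1.e+00] F [0.  0.6 0.4] gap 0.088 q [ 0.74  0.83 -0.61  1.39  0.5   1.08  1.39]
shift mm [ -3.9  -2.3 102.7] turn [ 0.0007 -0.0009  0.0263] n rows 2.056406243998681 0.1751748481939337
```

Call:
{"api": "carry_out", "payload": {
  "steps": [
    [-1, -4, -2, 40, 0, 0, 0.026],
    [-1, -4, -2, 80, 0, 0, 0.026],
    [-1, -4, -2, 103, 0, 0, 0.026],
    [-1, -4, -2, 103, 0, 0, 0.026],
    [-1, -4, -2, 103, 0, 0, 0.026]
  ]
}}

```text
clock: 35.75
tcp_pos: [0.5937, -0.3366, 0.1207]
tcp_rot: [0.0, 0.128, 0.992, 0.0]
contact_force: [1.1, 0.3, -0.1]
finger_gap: 0.0879
```

Run:
```python
from meas import *
st();i,im=snap("wrist","w26");plan((.593,-.3353,.034),np.radians(165.4))
h=cv2.cvtColor(im,cv2.COLOR_RGB2HSV);H,S,V=[h[...,k].astype(int) for k in range(3)]
m=(H>5)&(H<18)&(S>180)&(V>80);yy,xx=np.mgrid[0:480,0:640];m&=(abs(xx-315)<40)&(yy>100)&(yy<340)
ys,xs=np.nonzero(m)
P=at_z(i,np.c_[xs,ys],.058)[:,:2]*1e4
(c,wh,a)=cv2.minAreaRect(P.astype(np.float32));print("orange",np.array(c)/1e4,np.array(wh)/10,a)
```

```text
t 35.75 tcp [ 0.5937 -0.3366  0.1207] yaw 2.8851 z [ 7.e-04  1.e-04 -1.e+00] F [ 1.1  0.3 -0.1] gap 0.0879 q [ 0.72  0.95 -0.55  1.46  0.57  0.9   1.31]
shift mm [ 2.   1.3 87.7] turn [ 0.      0.0027 -0.0022] n rows 1.7552823247692309 0.02326638083880599
orange [ 0.58706855 -0.33464849] [15.35631866 89.10580444] 75.98810577392578
```

View pics/w26.png

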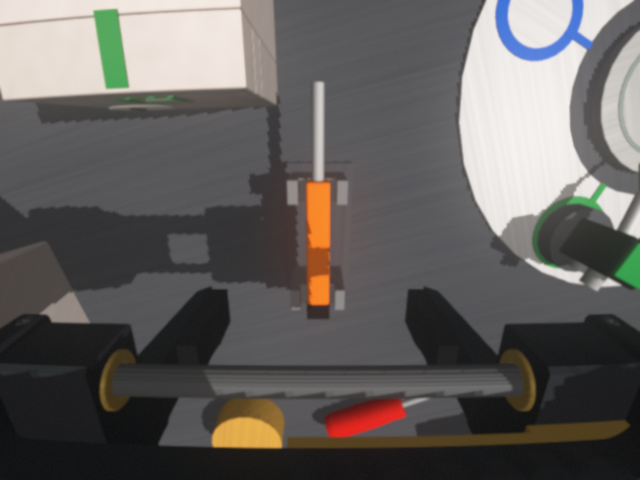

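Call:
{"api": "carry_out", "payload": {
  "steps": [
    [-1, 1.4, 0.8, 35, 0, 0, 0],
    [-1, 1.4, 0.8, 65, 0, 0, 0],
    [-1, 1.4, 0.8, 83, 0, 0, 0],
    [-1, 1.4, 0.8, 87, 0, 0, 0],
    [0.3, 1.4, 0.8, 87, 0, 0, 0]
  ],
  "newtons": 35
}}

```text
clock: 36.3
tcp_pos: [0.5928, -0.3364, 0.0338]
tcp_rot: [0.001, 0.129, 0.992, -0.0]
contact_force: [-0.1, 0.7, -0.3]
finger_gap: 0.0819
```

Call:
{"api": "carry_out", "payload": {
  "steps": [
    [1, 0, 0, 0, 0, 0, 0],
    [1, 0, 0, 0, 0, 0, 0],
    [1, 0, 0, 0, 0, 0, 0],
    [1, 0, 0, 0, 0, 0, 0],
    [1, 0, 0, 0, 0, 0, 0]
  ]
}}

```text
clock: 36.8
tcp_pos: [0.5921, -0.3364, 0.0332]
tcp_rot: [0.0, 0.129, 0.992, -0.0]
contact_force: [-0.5, -0.8, -0.2]
finger_gap: 0.0424
```

Call:
{"api": "carry_out", "payload": {
  "steps": [
    [1, 0, 0, 0, 0, 0, 0],
    [1, 0, 0, 0, 0, 0, 0],
    [1, 0, 0, 0, 0, 0, 0],
    [1, 0, 0, 0, 0, 0, 0],
    [1, 0, 0, 0, 0, 0, 0]
  ]
}}

```text
clock: 37.3
tcp_pos: [0.592, -0.3363, 0.0329]
tcp_rot: [-0.0, 0.129, 0.992, -0.0]
contact_force: [1.3, 0.3, -0.3]
finger_gap: 0.016
```

Run:
```python
from meas import *
s=st();i,im=snap("wrist","w27");
```

```text
t 37.3 tcp [ 0.592  -0.3363  0.0329] yaw 2.8838 z [-0. -0. -1.] F [ 1.3  0.3 -0.3] gap 0.016 q [ 0.7   1.06 -0.5   1.49  0.64  0.76  1.25]
```

View pics/w27.png

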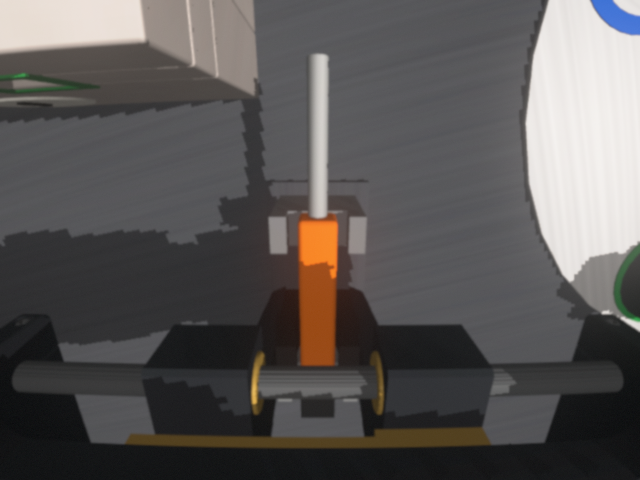

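Run:
```python
from meas import *
import pickle
i=pickle.load(open("pics/w27.pkl","rb"));s=observe();r=rot(s["tcp_rot"])
print(r.inv().apply(at_z(i,[(318,54),(317,211)],.0535)-s["tcp_pos"])*1e3)
u=np.array([np.cos(np.radians(165.5)),np.sin(np.radians(165.5))]);F=np.array([.4765,-.393])
for d in (-.06,-.02,.0,.01,.016):
    tip=F+d*u; tcp=tip-.111*u; print(d,tcp.round(4))
tcp=F-.060*u-.111*u
plan((*tcp,.0679),np.radians(165.5))
```

```text
[[ 1.08695192e+02  9.87030957e-02 -2.06264502e+01]
 [ 5.25363273e+01 -2.20113391e-01 -2.06241569e+01]]
-0.06 [ 0.6421 -0.4358]
-0.02 [ 0.6033 -0.4258]
0.0 [ 0.584  -0.4208]
0.01 [ 0.5743 -0.4183]
0.016 [ 0.5685 -0.4168]
shift mm [-73.8 -83.5 -35. ] turn [-0.      0.     -0.0047] n rows 2.335459229387138 0.03133657308910941
```

Call:
{"api": "carry_out", "payload": {
  "steps": [
    [1, 0, 0, -15, 0, 0, 0],
    [1, 0, 0, -35, 0, 0, 0],
    [1, -25, 0, -35, 0, 0, 0],
    [1, -55, 0, -35, 0, 0, 0],
    [1, -74, 0, -35, 0, 0, 0]
  ]
}}

```text
clock: 37.85
tcp_pos: [0.6657, -0.3556, 0.0698]
tcp_rot: [0.001, 0.129, 0.992, 0.0]
contact_force: [0.4, -0.7, -1.3]
finger_gap: 0.0157
```

Call:
{"api": "carry_out", "payload": {
  "steps": [
    [1, 0, -35, 0, 0, 0, 0],
    [1, 0, -70, 0, 0, 0, 0],
    [1, 0, -83.5, 0, 0, 0, -0.004],
    [1, 0, -83.5, 0, 0, 0, -0.004],
    [1, 0, -83.5, 0, 0, 0, -0.004]
  ]
}}

```text
clock: 38.35
tcp_pos: [0.643, -0.4338, 0.0684]
tcp_rot: [0.0, 0.126, 0.992, 0.001]
contact_force: [0.9, 0.6, 0.2]
finger_gap: 0.016
```

Run:
```python
from meas import *
s=st();i,im=snap("wrist","w28");snap("scene","s28",(60,260,200,150),4);i,im=snap("top","t28");cv2.imwrite("pics/t28c.png",cv2.resize(im[120:300,280:560,::-1],None,fx=2.8,fy=2.8,interpolation=2))
plan((.613,-.4283,.0679),np.radians(165.5))
```

```text
t 38.35 tcp [ 0.643  -0.4338  0.0684] yaw 2.8888 z [ 0.001   0.0023 -1.    ] F [0.9 0.6 0.2] gap 0.016 q [ 0.75  1.13 -0.55  1.11  0.58  1.04  1.49]
shift mm [30.7 -3.1  0.3] turn [0.0021 0.0002 0.0026] n rows 0.6170372586576193 0.022145423475579448
```

View pics/w28.png

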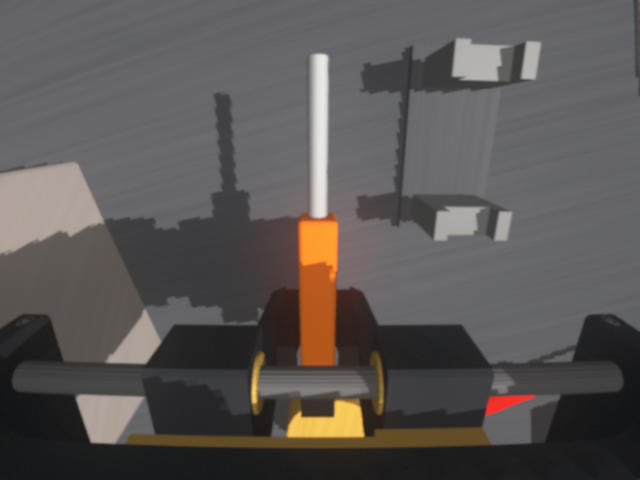

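View pics/s28.png

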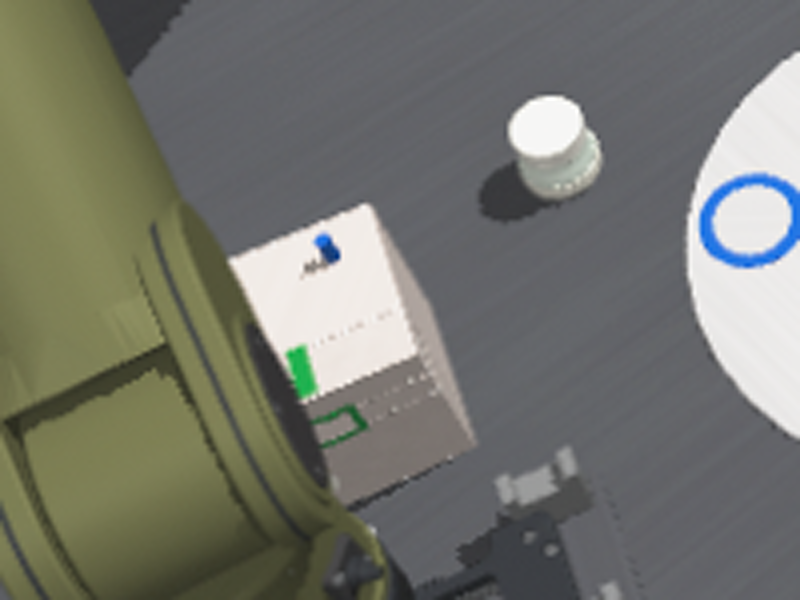

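View pics/t28c.png

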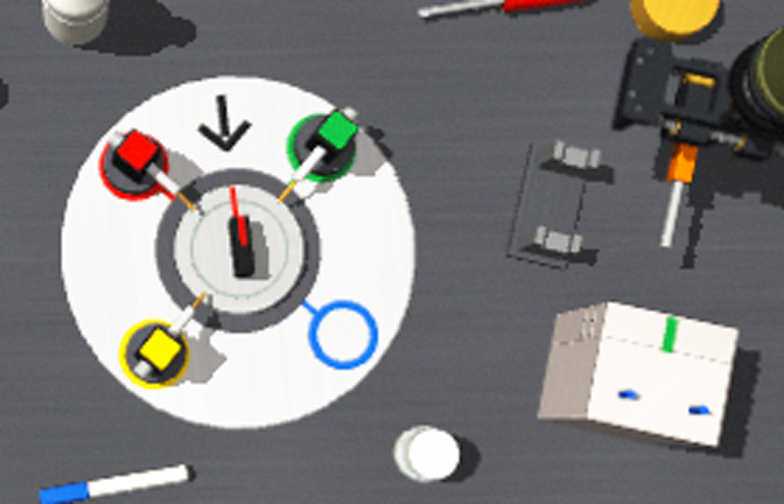

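Call:
{"api": "carry_out", "payload": {
  "steps": [
    [1, 15, -3, 0, 0.002, 0, 0.002],
    [1, 30, -3, 0, 0.002, 0, 0.002],
    [1, 38, -3, 0, 0.002, 0, 0.002],
    [1, 38, -3, 0, 0.002, 0, 0.002],
    [1, 38, -3, 0, 0.002, 0, 0.002]
  ]
}}

```text
clock: 39.0
tcp_pos: [0.6057, -0.4282, 0.0683]
tcp_rot: [0.0, 0.127, 0.992, -0.001]
contact_force: [0.4, 0.7, 0.2]
finger_gap: 0.0155
```

Run:
```python
from meas import *
s=st();i,im=snap("wrist","w29")
plan((.584,-.4208,.0679),np.radians(165.5))
```

```text
t 39.0 tcp [ 0.6057 -0.4282  0.0683] yaw 2.8872 z [ 4.0e-04 -1.6e-03 -1.0e+00] F [0.4 0.7 0.2] gap 0.0155 q [ 0.79  1.09 -0.55  1.26  0.6   0.96  1.46]
shift mm [23.   1.8  0.3] turn [-0.0015  0.0009 -0.0015] n rows 0.46228051202253007 0.015359162843993314
```

View pics/w29.png

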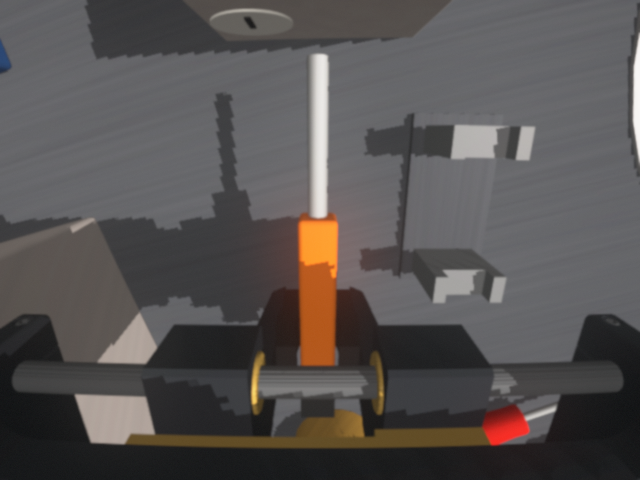

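Run:
```python
from meas import *
import pickle
i=pickle.load(open("pics/w29.pkl","rb"));im=np.load("pics/w29.npy")
cv2.imwrite("pics/w29c.png",cv2.resize(im[0:80,160:460,::-1],None,fx=2.6,fy=2.6,interpolation=2))
P=at_z(i,[(213,38),(412,36)],0);print(P.round(4),P.mean(0))
s=observe();r=rot(s["tcp_rot"]);print(r.inv().apply(P-s["tcp_pos"])*1e3)
```

```text
[[ 0.4602 -0.4535  0.    ]
 [ 0.4884 -0.3412  0.    ]] [ 0.47434056 -0.39735298  0.        ]
[[134.62341307 -60.92723995  68.14294511]
 [135.64500996  54.94189627  67.97203464]]
```

View pics/w29c.png

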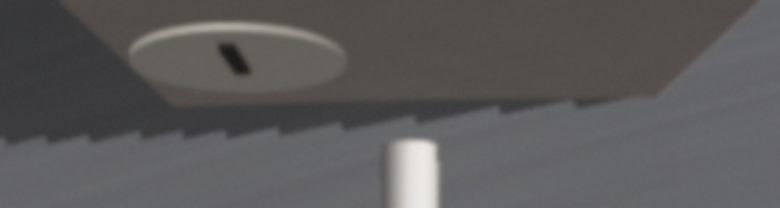

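Call:
{"api": "carry_out", "payload": {
  "steps": [
    [1, 5, 1.5, 0, 0, 0, 0],
    [1, 12, 1.5, 0, 0, 0, 0],
    [1, 19, 1.5, 0, 0, 0, 0],
    [1, 25, 1.5, 0, 0, 0, 0],
    [1, 28, 1.5, 0, 0, 0, 0]
  ]
}}

```text
clock: 39.55
tcp_pos: [0.577, -0.4209, 0.0679]
tcp_rot: [-0.0, 0.128, 0.992, -0.001]
contact_force: [0.0, -0.4, -0.0]
finger_gap: 0.0154
```

Run:
```python
from meas import *
s=st();i,im=snap("wrist","w30",(160,0,320,240),2.5)
print(s["ft_torque"],rot(s["tcp_rot"]).inv().apply(s["contact_force"]))
plan((.5685,-.4168,.0679),np.radians(165.5))
```

```text
t 39.55 tcp [ 0.577  -0.4209  0.0679] yaw 2.8855 z [-0.0013 -0.0021 -1.    ] F [ 0.  -0.4 -0. ] gap 0.0154 q [ 0.81  1.05 -0.54  1.36  0.61  0.9   1.43]
[-0.00943489 -0.01001571 -0.0205862 ] [-0.15903767 -0.41827667  0.01780665]
shift mm [9.1 1.9 0.1] turn [-0.0024 -0.0009 -0.0031] n rows 0.1850867124261982 0.02707691662857025
```

View pics/w30.png

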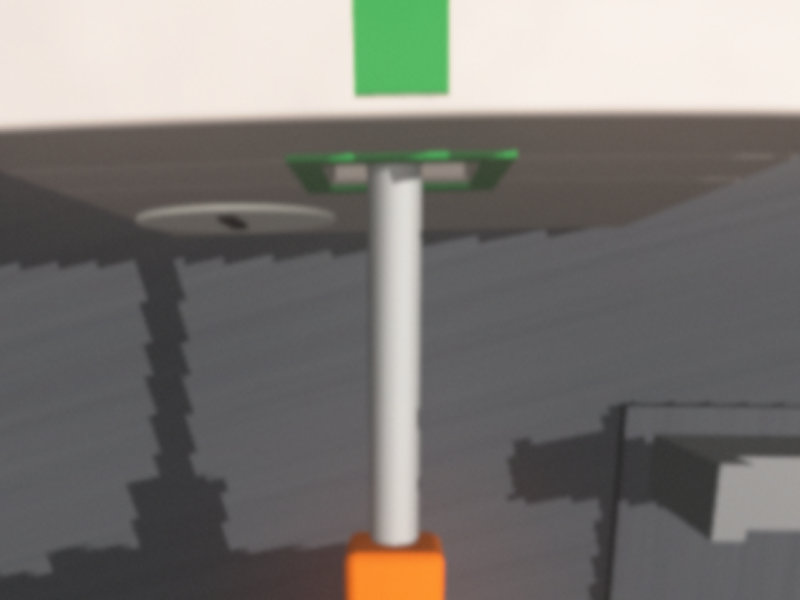

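Call:
{"api": "carry_out", "payload": {
  "steps": [
    [1, 2, 0.8, 0, 0, 0, 0],
    [1, 4, 0.8, 0, 0, 0, 0],
    [1, 5.5, 0.8, 0, 0, 0, 0],
    [1, 7, 0.8, 0, 0, 0, 0],
    [1, 8, 0.8, 0, 0, 0, 0]
  ]
}}

```text
clock: 40.1
tcp_pos: [0.5712, -0.418, 0.0681]
tcp_rot: [0.001, 0.127, 0.992, -0.001]
contact_force: [2.4, -0.6, -0.3]
finger_gap: 0.0155
```

Run:
```python
from meas import *
s=st();print(rot(s["tcp_rot"]).inv().apply(s["contact_force"]))
```

```text
t 40.1 tcp [ 0.5712 -0.418   0.0681] yaw 2.8859 z [ 0.0012 -0.0024 -1.    ] F [ 2.4 -0.6 -0.3] gap 0.0155 q [ 0.82  1.04 -0.54  1.39  0.61  0.88  1.42]
[-2.45836672  0.04795506  0.28349202]
```

Call:
{"api": "carry_out", "payload": {
  "steps": [
    [1, 1, 0, 0, 0, 0, 0],
    [1, 2, 0, 0, 0, 0, 0],
    [1, 3, 0, 0, 0, 0, 0],
    [1, 4, 0, 0, 0, 0, 0],
    [1, 4, 0, 0, 0, 0, 0]
  ]
}}

```text
clock: 40.6
tcp_pos: [0.5673, -0.4171, 0.0682]
tcp_rot: [0.001, 0.128, 0.992, -0.001]
contact_force: [4.1, -1.3, -1.1]
finger_gap: 0.0156
```

Run:
```python
from meas import *
s=st();print(rot(s["tcp_rot"]).inv().apply(s["contact_force"]))
```

```text
t 40.6 tcp [ 0.5673 -0.4171  0.0682] yaw 2.8858 z [ 0.0012 -0.0024 -1.    ] F [ 4.1 -1.3 -1.1] gap 0.0156 q [ 0.82  1.04 -0.54  1.4   0.62  0.87  1.42]
[-4.30227281 -0.25577351  1.10182298]
```

Call:
{"api": "carry_out", "payload": {
  "steps": [
    [1, 1, 0, 0, 0, 0, 0],
    [1, 2, 0, 0, 0, 0, 0],
    [1, 3, 0, 0, 0, 0, 0],
    [1, 3.5, 0, 0, 0, 0, 0],
    [1, 3.5, 0, 0, 0, 0, 0]
  ]
}}

```text
clock: 41.1
tcp_pos: [0.5662, -0.4166, 0.069]
tcp_rot: [0.003, 0.127, 0.992, -0.001]
contact_force: [8.2, -2.3, -2.0]
finger_gap: 0.0158
```

Run:
```python
from meas import *
s=st();print(rot(s["tcp_rot"]).inv().apply(s["contact_force"]));snap("wrist","w31",(160,0,320,240),2.5)
```

```text
t 41.1 tcp [ 0.5662 -0.4166  0.069 ] yaw 2.8861 z [ 0.0061 -0.0036 -1.    ] F [ 8.2 -2.3 -2. ] gap 0.0158 q [ 0.82  1.03 -0.54  1.41  0.62  0.86  1.41]
[-8.54858399 -0.17498406  2.08332715]
```

View pics/w31.png

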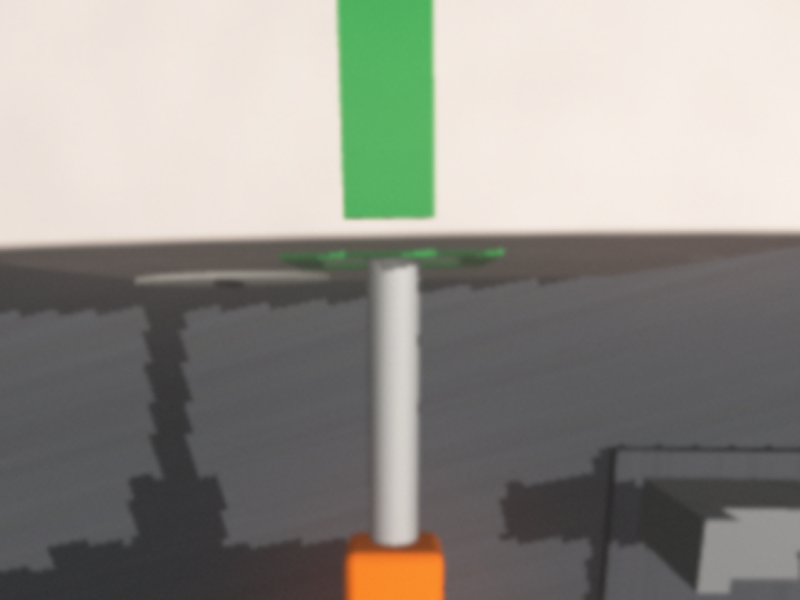

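Call:
{"api": "carry_out", "payload": {
  "steps": [
    [1, 1, 0, 0, 0, 0, 0],
    [1, 2, 0, 0, 0, 0, 0],
    [1, 2.5, 0, 0, 0, 0, 0],
    [1, 2.5, 0, 0, 0, 0, 0],
    [1, 2.5, 0, 0, 0, 0, 0]
  ]
}}

```text
clock: 41.65
tcp_pos: [0.5662, -0.4165, 0.0698]
tcp_rot: [0.006, 0.127, 0.992, -0.002]
contact_force: [11.6, -3.9, -1.7]
finger_gap: 0.0157
```

Run:
```python
from meas import *
s=st();print(rot(s["tcp_rot"]).inv().apply(s["contact_force"]))
```

```text
t 41.65 tcp [ 0.5662 -0.4165  0.0698] yaw 2.8862 z [ 0.0112 -0.0049 -0.9999] F [11.6 -3.9 -1.7] gap 0.0157 q [ 0.83  1.03 -0.54  1.42  0.62  0.85  1.41]
[-12.22201223  -0.7919523    1.81822907]
```

Call:
{"api": "carry_out", "payload": {
  "steps": [
    [1, -5, 0, 0, 0, 0, 0],
    [1, -15, 0, 0, 0, 0, 0],
    [1, -40, 0, 0, 0, 0, 0],
    [1, -70, 0, 0, 0, 0, 0],
    [1, -84, 0, -3, 0, 0, 0]
  ]
}}

```text
clock: 42.15
tcp_pos: [0.6418, -0.4359, 0.0696]
tcp_rot: [-0.002, 0.127, 0.992, -0.0]
contact_force: [-0.1, 0.1, -0.4]
finger_gap: 0.0154
```

Call:
{"api": "carry_out", "payload": {
  "steps": [
    [1, 0, 10, 0, 0, 0, 0],
    [1, 0, 40, 0, 0, 0, 0],
    [1, 0, 70, 0, 0, 0, 0],
    [1, 0, 80, 0, 0, 0, 0],
    [1, 0, 80, 0, 0, 0, 0]
  ]
}}

```text
clock: 42.65
tcp_pos: [0.6618, -0.3566, 0.0706]
tcp_rot: [-0.001, 0.126, 0.992, -0.0]
contact_force: [0.3, 0.1, -0.5]
finger_gap: 0.0156
```

Run:
```python
from meas import *
s=st();i,im=snap("wrist","w32")
plan((.592,-.3363,.07),2.8838)
```

```text
t 42.65 tcp [ 0.6618 -0.3566  0.0706] yaw 2.8897 z [-2.8e-03 -6.0e-04 -1.0e+00] F [ 0.3  0.1 -0.5] gap 0.0156 q [ 0.66  1.1  -0.54  1.21  0.58  0.99  1.36]
shift mm [72.8  5.   0.7] turn [-0.0035 -0.0019  0.0031] n rows 1.4596727340760214 0.03335253615287264
```

View pics/w32.png

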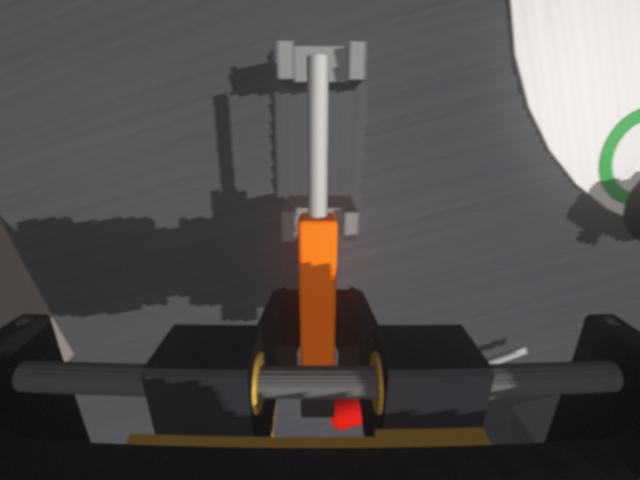

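Call:
{"api": "carry_out", "payload": {
  "steps": [
    [1, 20, 3, 0, -0.003, 0, 0.003],
    [1, 45, 5, 0, -0.003, 0, 0.003],
    [1, 65, 5, 0, -0.003, 0, 0.003],
    [1, 73, 5, 0, -0.003, 0, 0.003],
    [1, 73, 5, 0, -0.003, 0, 0.003]
  ]
}}

```text
clock: 43.2
tcp_pos: [0.5913, -0.3384, 0.0708]
tcp_rot: [-0.001, 0.13, 0.991, -0.0]
contact_force: [-1.1, -0.6, -0.7]
finger_gap: 0.0159
```

Run:
```python
from meas import *
s=st();i,im=snap("wrist","w33")
plan((.592,-.3363,.045),2.8838)
```

```text
t 43.2 tcp [ 0.5913 -0.3384  0.0708] yaw 2.8803 z [-1.2e-03 -8.0e-04 -1.0e+00] F [-1.1 -0.6 -0.7] gap 0.0159 q [ 0.71  1.01 -0.52  1.48  0.61  0.82  1.27]
shift mm [ 1.2  1.4 25.9] turn [-0.0003  0.0007 -0.0031] n rows 0.518929741913101 0.021288804008273203
```

View pics/w33.png

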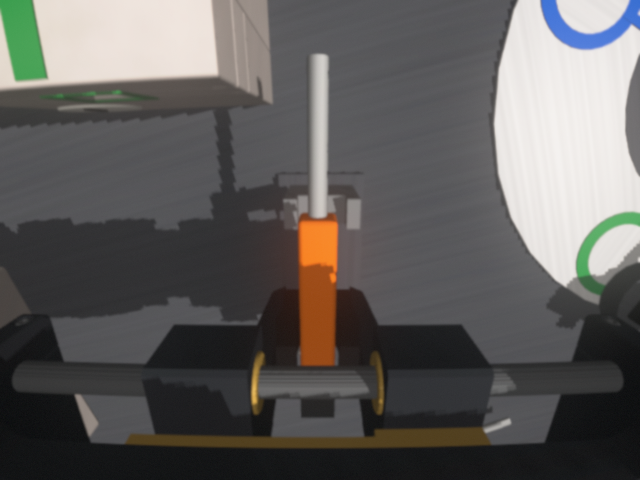

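Lower onto the rest.

Call:
{"api": "carry_out", "payload": {
  "steps": [
    [1, 1, 1.7, 8, 0, 0, -0.003],
    [1, 1, 1.7, 18, 0, 0, -0.003],
    [1, 1, 1.7, 28, 0, 0, -0.003],
    [1, 1, 1.7, 34, 0, 0, -0.003],
    [1, 1, 1.7, 36, 0, 0, -0.003]
  ]
}}

```text
clock: 43.75
tcp_pos: [0.5919, -0.3337, 0.0332]
tcp_rot: [-0.001, 0.127, 0.992, 0.001]
contact_force: [-0.8, -0.8, -1.0]
finger_gap: 0.0156
```

Run:
```python
from meas import *
s=st();plan((.592,-.3363,.0335),2.8838)
```

```text
t 43.75 tcp [ 0.5919 -0.3337  0.0332] yaw 2.8861 z [-0.0015  0.0016 -1.    ] F [-0.8 -0.8 -1. ] gap 0.0156 q [ 0.69  1.06 -0.5   1.49  0.64  0.76  1.25]
shift mm [-0.8 -2.5 -0.3] turn [ 0.0012 -0.0019  0.0023] n rows 0.053011074079537916 0.021344925923021906
```

Call:
{"api": "carry_out", "payload": {
  "steps": [
    [1, 0, -1.5, 0, 0, 0, 0],
    [1, 0, -1.5, 0, 0, 0, 0],
    [0, 0, -1.5, 0, 0, 0, 0],
    [0, 0, -1.5, 0, 0, 0, 0],
    [0, 0, -1.5, 0, 0, 0, 0]
  ]
}}

```text
clock: 44.25
tcp_pos: [0.5923, -0.3356, 0.0351]
tcp_rot: [0.0, 0.128, 0.992, 0.0]
contact_force: [-1.1, -0.1, 0.3]
finger_gap: 0.0374
```

Call:
{"api": "carry_out", "payload": {
  "steps": [
    [-0.5, 0, 0, 0, 0, 0, 0],
    [-0.5, 0, 0, -5, 0, 0, 0],
    [-0.5, 0, 0, -35, 0, 0, 0],
    [-0.5, 0, 0, -75, 0, 0, 0],
    [-0.5, 0, 0, -110, 0, 0, 0]
  ]
}}

```text
clock: 44.75
tcp_pos: [0.5922, -0.3354, 0.1466]
tcp_rot: [0.0, 0.127, 0.992, 0.001]
contact_force: [1.0, 0.3, -0.7]
finger_gap: 0.0661
```

Call:
{"api": "carry_out", "payload": {
  "steps": [
    [-1, 0, 0, -40, 0, 0, 0],
    [-1, 0, 20, -80, 0, 0, 0],
    [-1, -20, 50, -110, 0, 0, 0],
    [-1, -40, 80, -120, 0, 0, 0],
    [-1, -40, 80, -120, 0, 0, 0]
  ]
}}

```text
clock: 45.25
tcp_pos: [0.6558, -0.2613, 0.2682]
tcp_rot: [0.004, 0.124, 0.992, 0.003]
contact_force: [-0.3, 0.3, 0.1]
finger_gap: 0.0883
```

Run:
```python
from meas import *
s=st();i,im=snap("wrist","w34");i,t=snap("top","t34");i,im=snap("scene","s34")
```

```text
t 45.25 tcp [ 0.6558 -0.2613  0.2682] yaw 2.8936 z [ 0.0084  0.0051 -1.    ] F [-0.3  0.3  0.1] gap 0.0883 q [ 0.59  0.83 -0.62  1.24  0.46  1.21  1.3 ]
```

View pics/w34.png

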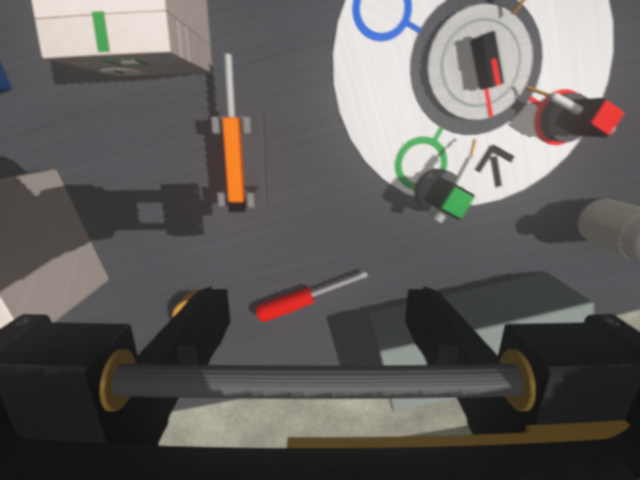

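View pics/t34.png

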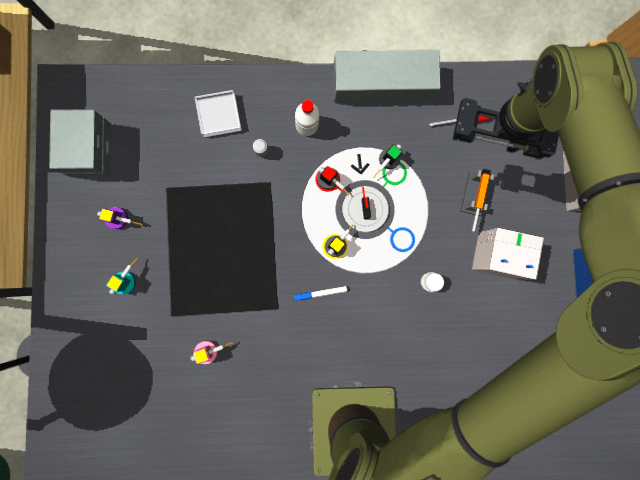

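View pics/s34.png

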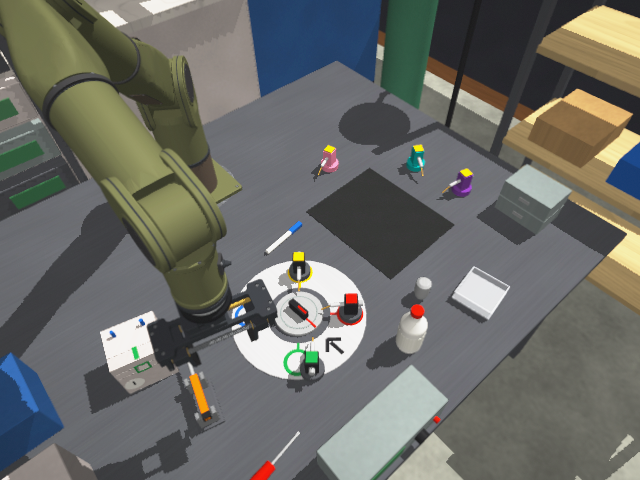

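Run:
```python
from meas import *
s=st();i,im=snap("wrist","w35")
print(platen(i,im))
# heads at right may be on platen edge; base height?
uv=proj(i,[[.66,-.13,.075]]);print(uv)
for k,v in heads(i,im,dict(green=(.672,-.125)),.003).items():print(k,v)
cv2.imwrite("pics/w35c.png",cv2.resize(im[60:260,330:640,::-1],None,fx=2.5,fy=2.5,interpolation=2))
```

```text
t 45.4 tcp [ 0.6502 -0.2689  0.2645] yaw 2.8859 z [-1.1e-03 -1.0e-04 -1.0e+00] F [-0.5 -1.2 -0.1] gap 0.0884 q [ 0.6   0.83 -0.61  1.24  0.47  1.21  1.3 ]
(array([ 0.55367475, -0.0455156 ,  0.16427206]), np.float64(0.0003822482254736831), 118)
[[450.76997088 187.7021108 ]]
green {'cen': array([ 0.686 , -0.1139]), 'rectc': (0.6861, -0.1137), 'wh': (24.9, 25.3), 'ang': 49.1, 'n': 533, 'nb': 21, 'needle': np.float64(135.6), 'tipr': np.float64(0.0694)}
```

View pics/w35c.png

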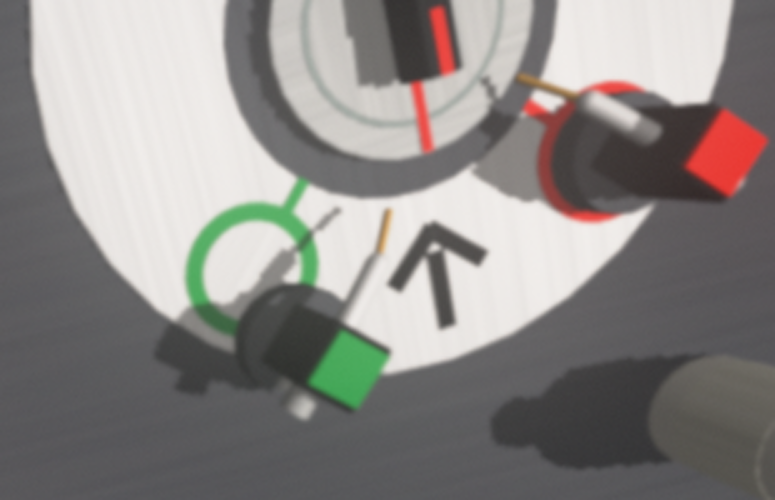

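Run:
```python
from meas import *
plan((.686,-.1139,.15),np.radians(139))
```

```text
shift mm [  4.4 160.1 114. ] turn [-0.0011 -0.0015  0.4585] n rows 3.93126276396157 3.056773899460454
```

Call:
{"api": "carry_out", "payload": {
  "steps": [
    [-1, 1, 40, 15, 0, 0, 0.11],
    [-1, 2, 80, 40, 0, 0, 0.23],
    [-1, 3, 120, 70, 0, 0, 0.35],
    [-1, 4, 155, 100, 0, 0, 0.458],
    [-1, 4, 160, 114, 0, 0, 0.458]
  ]
}}

```text
clock: 45.95
tcp_pos: [0.686, -0.1065, 0.1479]
tcp_rot: [-0.003, 0.347, 0.938, 0.002]
contact_force: [0.4, 0.2, -0.6]
finger_gap: 0.0881
```

Call:
{"api": "carry_out", "payload": {
  "steps": [
    [-1, 0, 0, 0, 0, 0, 0],
    [-1, 0, 0, 0, 0, 0, 0],
    [-1, 0, 0, 0, 0, 0, 0],
    [-1, 0, 0, 0, 0, 0, 0],
    [-1, 0, 0, 0, 0, 0, 0]
  ]
}}

```text
clock: 46.45
tcp_pos: [0.6879, -0.1139, 0.152]
tcp_rot: [0.001, 0.35, 0.937, 0.0]
contact_force: [-0.4, -0.2, -0.2]
finger_gap: 0.088
```

Run:
```python
from meas import *
s=st();i,im=snap("wrist","w36")
for k,v in heads(i,im,dict(green=(.686,-.114)),.003).items():print(k,v)
```

```text
t 46.45 tcp [ 0.6879 -0.1139  0.152 ] yaw 2.4262 z [ 1.8e-03  3.0e-04 -1.0e+00] F [-0.4 -0.2 -0.2] gap 0.088 q [ 0.31  0.91 -0.44  1.39  0.43  0.94  0.62]
green {'cen': array([ 0.6861, -0.1122]), 'rectc': (0.6863, -0.1124), 'wh': (25.7, 25.4), 'ang': 49.0, 'n': 1206, 'nb': 80, 'needle': np.float64(138.6), 'tipr': np.float64(0.07)}
```

View pics/w36.png

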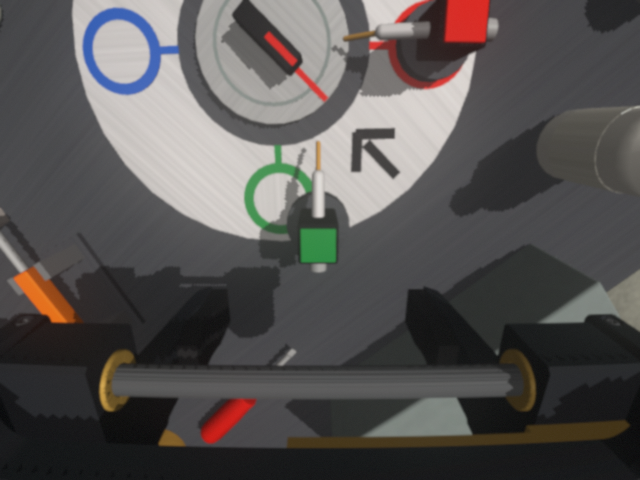

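Run:
```python
from meas import *
plan((.6865,-.1127,.0315),np.radians(139))
```

```text
shift mm [  1.6  -0.4 120.2] turn [0.0014 0.0008 0.0007] n rows 2.404835832614937 0.011337048895648611
```

Call:
{"api": "carry_out", "payload": {
  "steps": [
    [-1, 1, 0, 40, 0, 0, 0],
    [-1, 1.5, 0, 80, 0, 0, 0],
    [-1, 1.5, 0, 110, 0, 0, 0],
    [-1, 1.5, 0, 119, 0, 0, 0],
    [0.3, 1.5, 0, 119, 0, 0, 0]
  ],
  "newtons": 20
}}

```text
clock: 47.0
tcp_pos: [0.6858, -0.1114, 0.031]
tcp_rot: [-0.001, 0.349, 0.937, 0.0]
contact_force: [0.4, -0.4, 0.7]
finger_gap: 0.0821
```

Call:
{"api": "carry_out", "payload": {
  "steps": [
    [1, 0, 0, 0, 0, 0, 0],
    [1, 0, 0, 0, 0, 0, 0],
    [1, 0, 0, 0, 0, 0, 0],
    [1, 0, 0, 0, 0, 0, 0],
    [1, 0, 0, 0, 0, 0, 0]
  ]
}}

```text
clock: 47.5
tcp_pos: [0.6868, -0.1115, 0.0325]
tcp_rot: [0.0, 0.349, 0.937, 0.001]
contact_force: [-0.3, -0.0, -0.5]
finger_gap: 0.0419
```

Call:
{"api": "carry_out", "payload": {
  "steps": [
    [1, 0, 0, 0, 0, 0, 0],
    [1, 0, 0, 0, 0, 0, 0],
    [1, 0, 0, 0, 0, 0, 0],
    [1, 0, 0, 0, 0, 0, 0],
    [1, 0, 0, 0, 0, 0, 0]
  ]
}}

```text
clock: 48.0
tcp_pos: [0.6864, -0.1115, 0.032]
tcp_rot: [-0.0, 0.349, 0.937, 0.0]
contact_force: [-1.3, -0.4, 1.6]
finger_gap: 0.0301
```

Run:
```python
from meas import *
s=st();i,im=snap("wrist","w37",(220,130,200,220),2.7)
```

```text
t 48.0 tcp [ 0.6864 -0.1115  0.032 ] yaw 2.4278 z [ 2.e-04  7.e-04 -1.e+00] F [-1.3 -0.4  1.6] gap 0.0301 q [ 0.28  1.05 -0.39  1.44  0.5   0.75  0.56]
```

View pics/w37.png

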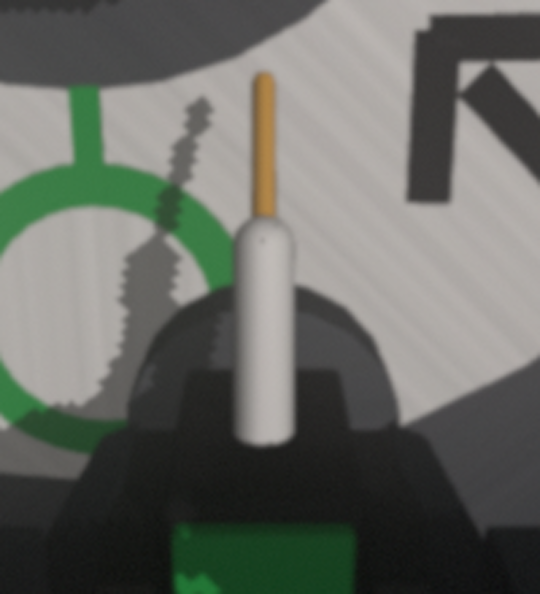

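Call:
{"api": "carry_out", "payload": {
  "steps": [
    [1, 0, 0, -10, 0, 0, 0],
    [1, 0, 0, -25, 0, 0, 0],
    [1, 0, 0, -30, 0, 0, 0],
    [1, 0, 0, -30, 0, 0, 0],
    [1, 0, 0, -30, 0, 0, 0]
  ]
}}

```text
clock: 48.55
tcp_pos: [0.6864, -0.1115, 0.0621]
tcp_rot: [0.0, 0.349, 0.937, 0.0]
contact_force: [-0.5, 0.6, -2.8]
finger_gap: 0.0301
```

Run:
```python
from meas import *
s=st();plan((.6496,-.1263,.05),np.radians(139.76))
```

```text
t 48.55 tcp [ 0.6864 -0.1115  0.0621] yaw 2.4278 z [ 4.e-04  7.e-04 -1.e+00] F [-0.5  0.6 -2.8] gap 0.0301 q [ 0.29  1.01 -0.4   1.44  0.49  0.79  0.57]
shift mm [ 18.1 -35.3  12.1] turn [ 0.0008 -0.0002 -0.0114] n rows 0.8295824852009877 0.07638062052858823
```

Call:
{"api": "carry_out", "payload": {
  "steps": [
    [1, 5, -10, 0, 0, 0, -0.004],
    [1, 12, -24, 4, 0, 0, -0.011],
    [1, 18, -35.3, 10, 0, 0, -0.011],
    [1, 18, -35.3, 22, 0, 0, -0.011],
    [1, 18, -35.3, 24, 0, 0, -0.011]
  ]
}}

```text
clock: 49.05
tcp_pos: [0.6488, -0.1262, 0.036]
tcp_rot: [-0.001, 0.344, 0.939, 0.0]
contact_force: [-0.7, -0.0, -1.9]
finger_gap: 0.0299
```

Run:
```python
from meas import *
s=st();snap("wrist","w38");s=st();plan((.6496,-.1263,.032),np.radians(139.76))
```

```text
t 49.05 tcp [ 0.6488 -0.1262  0.036 ] yaw 2.4388 z [-0.0023  0.0013 -1.    ] F [-0.7 -0.  -1.9] gap 0.0299 q [ 0.32  1.01 -0.38  1.56  0.52  0.67  0.55]
t 49.1 tcp [ 0.6495 -0.1257  0.0364] yaw 2.4392 z [-0.0013  0.0017 -1.    ] F [ 0.1 -0.  -3.2] gap 0.0296 q [ 0.32  1.01 -0.38  1.56  0.52  0.68  0.55]
shift mm [-0.5 -0.5  4.4] turn [ 0.0005 -0.0021 -0.    ] n rows 0.08840605873929265 0.014211428813645418
```

View pics/w38.png

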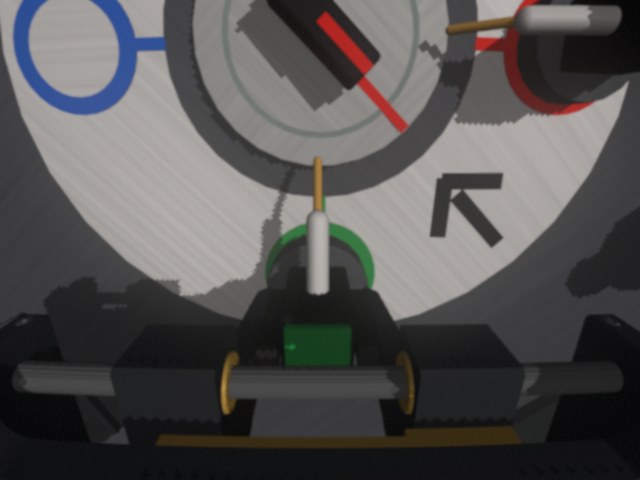

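Call:
{"api": "carry_out", "payload": {
  "steps": [
    [1, -0.3, 0, 2, 0, 0, 0],
    [1, -0.3, 0, 4, 0, 0, 0],
    [1, -0.3, 0, 4.5, 0, 0, 0],
    [1, -0.3, 0, 4.5, 0, 0, 0],
    [-1, -0.3, 0, 4.5, 0, 0, 0]
  ]
}}

```text
clock: 49.6
tcp_pos: [0.6505, -0.1264, 0.0339]
tcp_rot: [0.001, 0.344, 0.939, 0.001]
contact_force: [0.4, 0.3, -0.4]
finger_gap: 0.0355
```

Call:
{"api": "carry_out", "payload": {
  "steps": [
    [-1, 0, 0, 0, 0, 0, 0],
    [-1, 0, 0, 0, 0, 0, 0],
    [-1, 0, 0, 0, 0, 0, 0],
    [-1, 0, 0, -30, 0, 0, 0],
    [-1, 0, 0, -75, 0, 0, 0]
  ]
}}

```text
clock: 50.1
tcp_pos: [0.6477, -0.1265, 0.1067]
tcp_rot: [-0.003, 0.344, 0.939, -0.0]
contact_force: [1.0, -0.1, -0.0]
finger_gap: 0.0757
```

Call:
{"api": "carry_out", "payload": {
  "steps": [
    [-1, 0, 0, -45, 0, 0, 0],
    [-1, 0, 0, -90, 0, 0, 0],
    [-1, 0, 0, -130, 0, 0, 0],
    [-1, 0, 0, -130, 0, 0, 0],
    [-1, 0, 0, -130, 0, 0, 0]
  ]
}}

```text
clock: 50.6
tcp_pos: [0.6502, -0.1268, 0.2394]
tcp_rot: [0.001, 0.344, 0.939, 0.001]
contact_force: [-0.4, -0.5, -0.6]
finger_gap: 0.0882
```

Run:
```python
from meas import *
s=st();i,im=snap("wrist","w39")
c=platen(i,im);print(c);c=c[0][:2]
for k,v in heads(i,im,dict(green=(.6488,-.1257),red=(.6342,.0505)),.003).items():print(k,v,(v['cen']-c).round(4))
m=hsvmask(im,"red");ys,xs=np.nonzero(m)
Q=at_z(i,np.c_[xs,ys],.013)[:,:2];d=np.hypot(*(Q-c).T)
Q1=Q[(d>.033)&(d<.057)]-c;a=np.degrees(np.arctan2(Q1[:,1],Q1[:,0]));Q1=Q1[abs(a-5)<20];m_=Q1.mean(0);print("chuck",np.degrees(np.arctan2(*m_[::-1])))
plan((.5937,-.3366,.1207),2.8851)
```

```text
t 50.6 tcp [ 0.6502 -0.1268  0.2394] yaw 2.4387 z [ 2.1e-03  3.0e-04 -1.0e+00] F [-0.4 -0.5 -0.6] gap 0.0882 q [ 0.37  0.77 -0.49  1.43  0.39  1.04  0.67]
(array([ 0.55380707, -0.04487964,  0.16380267]), np.float64(0.00024419562729111055), 137)
green {'cen': array([ 0.6498, -0.1269]), 'rectc': (0.65, -0.1269), 'wh': (25.4, 24.1), 'ang': 49.7, 'n': 648, 'nb': 74, 'needle': np.float64(138.9), 'tipr': np.float64(0.0703)} [ 0.096 -0.082]
red {'cen': array([0.6345, 0.0506]), 'rectc': (0.6345, 0.0507), 'wh': (27.2, 26.7), 'ang': 50.2, 'n': 1001, 'nb': 60, 'needle': np.float64(-131.5), 'tipr': np.float64(0.0692)} [0.0807 0.0955]
chuck 4.782893565607998
shift mm [ -93.3 -195.9  117. ] turn [-0.     -0.0011 -0.4463] n rows 4.929727410911158 2.9754050718731064
```

View pics/w39.png

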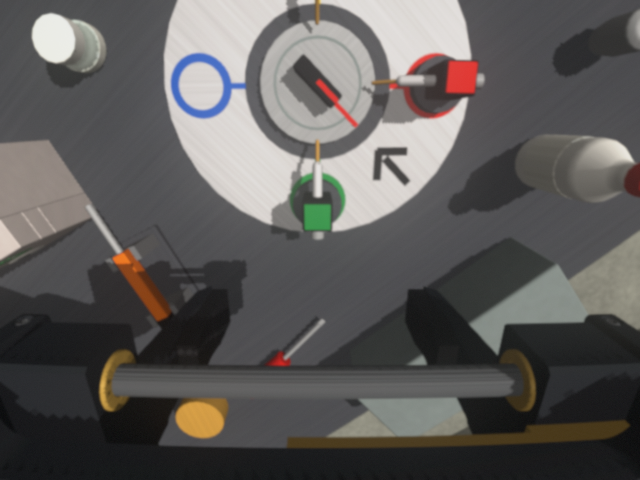

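Call:
{"api": "carry_out", "payload": {
  "steps": [
    [-1, -19, -39, 0, 0, 0, -0.1],
    [-1, -38, -79, 15, 0, 0, -0.2],
    [-1, -57, -119, 45, 0, 0, -0.3],
    [-1, -76, -158, 80, 0, 0, -0.4],
    [-1, -93, -196, 117, 0, 0, -0.446]
  ]
}}

```text
clock: 51.15
tcp_pos: [0.5955, -0.3271, 0.128]
tcp_rot: [-0.001, 0.127, 0.992, 0.001]
contact_force: [0.4, -0.5, -0.2]
finger_gap: 0.0882
```

Call:
{"api": "carry_out", "payload": {
  "steps": [
    [-1, 0, 0, 0, 0, 0, 0],
    [-1, 0, 0, 0, 0, 0, 0],
    [-1, 0, 0, 0, 0, 0, 0],
    [-1, 0, 0, 0, 0, 0, 0],
    [-1, 0, 0, 0, 0, 0, 0]
  ]
}}

```text
clock: 51.65
tcp_pos: [0.5984, -0.324, 0.132]
tcp_rot: [0.001, 0.127, 0.992, 0.001]
contact_force: [0.3, 0.3, 0.3]
finger_gap: 0.0882
```

Run:
```python
from meas import *
s=st();i,im=snap("wrist","w40")
h=cv2.cvtColor(im,cv2.COLOR_RGB2HSV);H,S,V=[h[...,k].astype(int) for k in range(3)]
m=(H>5)&(H<18)&(S>180)&(V>80);yy,xx=np.mgrid[0:480,0:640];m&=(abs(xx-315)<40)&(yy>100)&(yy<340)
ys,xs=np.nonzero(m)
P=at_z(i,np.c_[xs,ys],.058)[:,:2]*1e4
(c,wh,a)=cv2.minAreaRect(P.astype(np.float32));print("orange",np.array(c)/1e4,np.array(wh)/10,a)
c=np.array(c)/1e4+[.0048,-.0012];plan((*c,.034),2.886)
```

```text
t 51.65 tcp [ 0.5984 -0.324   0.132 ] yaw 2.887 z [ 1.8e-03  9.0e-04 -1.0e+00] F [0.3 0.3 0.3] gap 0.0882 q [ 0.71  0.93 -0.57  1.46  0.58  0.92  1.29]
orange [ 0.58681875 -0.33400642] [15.18205109 88.60819092] 75.69198608398438
shift mm [  3.7 -12.2  97.9] turn [0.001  0.0013 0.0005] n rows 1.974019225333447 0.011321386640623973
```

View pics/w40.png

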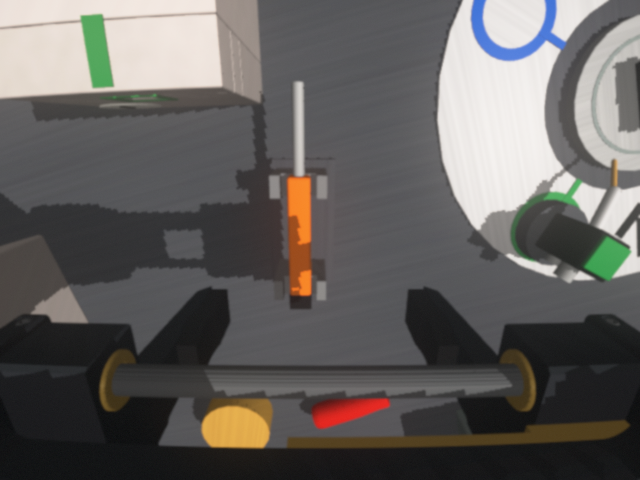

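Call:
{"api": "carry_out", "payload": {
  "steps": [
    [-1, 3.5, -12, 25, 0, 0, 0],
    [-1, 3.5, -12, 60, 0, 0, 0],
    [-1, 3.5, -12, 88, 0, 0, 0],
    [-1, 3.5, -12, 98, 0, 0, 0],
    [0.3, 3.5, -12, 98, 0, 0, 0]
  ],
  "newtons": 35
}}

```text
clock: 52.2
tcp_pos: [0.5904, -0.3354, 0.0321]
tcp_rot: [-0.001, 0.128, 0.992, 0.001]
contact_force: [0.1, 0.1, 0.2]
finger_gap: 0.0821
```

Call:
{"api": "carry_out", "payload": {
  "steps": [
    [1, 0, 0, 0, 0, 0, 0],
    [1, 0, 0, 0, 0, 0, 0],
    [1, 0, 0, 0, 0, 0, 0],
    [1, 0, 0, 0, 0, 0, 0],
    [1, 0, 0, 0, 0, 0, 0]
  ]
}}

```text
clock: 52.7
tcp_pos: [0.5911, -0.3363, 0.0336]
tcp_rot: [0.0, 0.128, 0.992, 0.0]
contact_force: [-0.5, -0.8, -1.1]
finger_gap: 0.0424
```

Call:
{"api": "carry_out", "payload": {
  "steps": [
    [1, 0, 0, 0, 0, 0, 0],
    [1, 0, 0, 0, 0, 0, 0],
    [1, 0, 0, 0, 0, 0, 0],
    [1, 0, 0, 0, 0, 0, 0],
    [1, 0, 0, 0, 0, 0, 0]
  ]
}}

```text
clock: 53.2
tcp_pos: [0.5909, -0.3361, 0.033]
tcp_rot: [0.0, 0.128, 0.992, 0.0]
contact_force: [0.1, 0.1, -0.3]
finger_gap: 0.0155
```

Run:
```python
from meas import *
s=st();i,im=snap("wrist","w41");plan((.6421,-.4358,.0680),np.radians(165.5))
```

```text
t 53.2 tcp [ 0.5909 -0.3361  0.033 ] yaw 2.8849 z [ 3.e-04  9.e-04 -1.e+00] F [ 0.1  0.1 -0.3] gap 0.0155 q [ 0.7   1.06 -0.51  1.49  0.66  0.77  1.24]
shift mm [-74.8 -83.4 -35.1] turn [ 0.001   0.     -0.0037] n rows 2.3484634555817023 0.0254820110500481
```

View pics/w41.png

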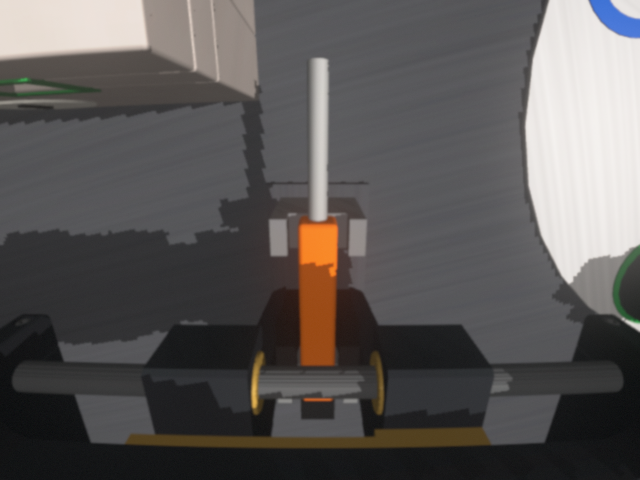

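Call:
{"api": "carry_out", "payload": {
  "steps": [
    [1, 0, 0, -15, 0, 0, 0],
    [1, 0, 0, -35, 0, 0, 0],
    [1, -25, 0, -35, 0, 0, 0],
    [1, -55, 0, -35, 0, 0, 0],
    [1, -75, 0, -35, 0, 0, 0]
  ]
}}

```text
clock: 53.75
tcp_pos: [0.6655, -0.3556, 0.0699]
tcp_rot: [0.001, 0.128, 0.992, 0.001]
contact_force: [0.3, -0.5, -0.9]
finger_gap: 0.0157
```

Call:
{"api": "carry_out", "payload": {
  "steps": [
    [1, 0, -35, 0, 0, 0, 0],
    [1, 0, -70, 0, 0, 0, 0],
    [1, 0, -83.5, 0, 0, 0, -0.004],
    [1, 0, -83.5, 0, 0, 0, -0.004],
    [1, 0, -83.5, 0, 0, 0, -0.004]
  ]
}}

```text
clock: 54.25
tcp_pos: [0.6429, -0.4339, 0.0684]
tcp_rot: [0.0, 0.126, 0.992, 0.002]
contact_force: [-0.5, 0.4, -1.7]
finger_gap: 0.0157
```

Run:
```python
from meas import *
s=st();plan((.577,-.4200,.0679),2.886)
i,im=snap("top","t41");cv2.imwrite("pics/t41c.png",cv2.resize(im[120:300,280:560,::-1],None,fx=2.8,fy=2.8,interpolation=2))
```

```text
t 54.25 tcp [ 0.6429 -0.4339  0.0684] yaw 2.8898 z [ 0.0013  0.0032 -1.    ] F [-0.5  0.4 -1.7] gap 0.0157 q [ 0.76  1.14 -0.57  1.11  0.59  1.05  1.49]
shift mm [67.3 -3.   0.5] turn [0.0034 0.0004 0.0038] n rows 1.3476921267272663 0.03393405786651389
```

View pics/t41c.png

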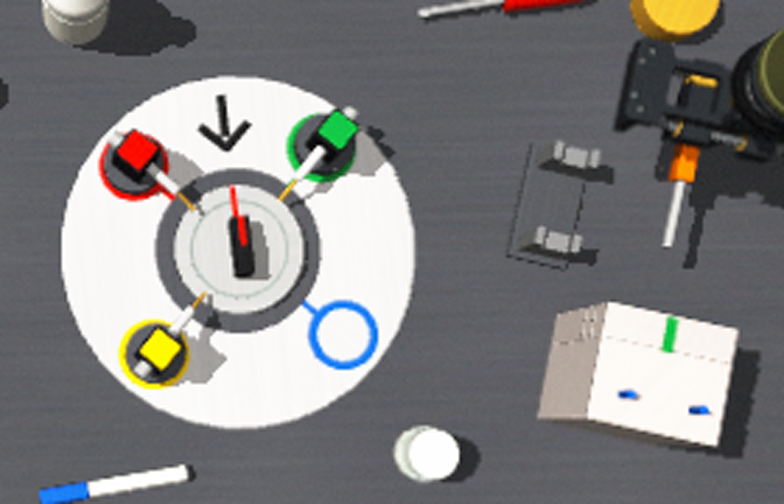

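Call:
{"api": "carry_out", "payload": {
  "steps": [
    [1, 15, -3, 0, 0.003, 0, 0.003],
    [1, 30, -3, 0, 0.003, 0, 0.003],
    [1, 38, -3, 0, 0.003, 0, 0.003],
    [1, 38, -3, 0, 0.003, 0, 0.003],
    [1, 38, -3, 0, 0.003, 0, 0.003]
  ]
}}

```text
clock: 54.8
tcp_pos: [0.606, -0.4276, 0.0685]
tcp_rot: [0.0, 0.126, 0.992, -0.001]
contact_force: [0.1, -0.2, -0.7]
finger_gap: 0.0158
```

Run:
```python
from meas import *
s=st();plan((.577,-.4200,.0680),2.886)
```

```text
t 54.8 tcp [ 0.606  -0.4276  0.0685] yaw 2.888 z [ 6.0e-04 -1.1e-03 -1.0e+00] F [ 0.1 -0.2 -0.7] gap 0.0158 q [ 0.79  1.09 -0.56  1.26  0.61  0.96  1.45]
shift mm [29.9  0.1  0.4] turn [-0.0009  0.0009  0.002 ] n rows 0.5986556417639036 0.01596851883973115
```

Call:
{"api": "carry_out", "payload": {
  "steps": [
    [1, 5, 1, 0, 0, 0, 0.002],
    [1, 12, 1, 0, 0, 0, 0.002],
    [1, 19, 1, 0, 0, 0, 0.002],
    [1, 25, 1, 0, 0, 0, 0.002],
    [1, 29, 1, 0, 0, 0, 0.002]
  ]
}}

```text
clock: 55.3
tcp_pos: [0.5759, -0.4211, 0.068]
tcp_rot: [-0.0, 0.129, 0.992, -0.001]
contact_force: [0.7, -0.3, -0.6]
finger_gap: 0.0155
```

Run:
```python
from meas import *
s=st();i,im=snap("wrist","w42",(160,0,320,240),2.5)
```

```text
t 55.3 tcp [ 0.5759 -0.4211  0.068 ] yaw 2.8835 z [-0.0011 -0.0021 -1.    ] F [ 0.7 -0.3 -0.6] gap 0.0155 q [ 0.82  1.05 -0.55  1.36  0.62  0.9   1.42]
```

View pics/w42.png

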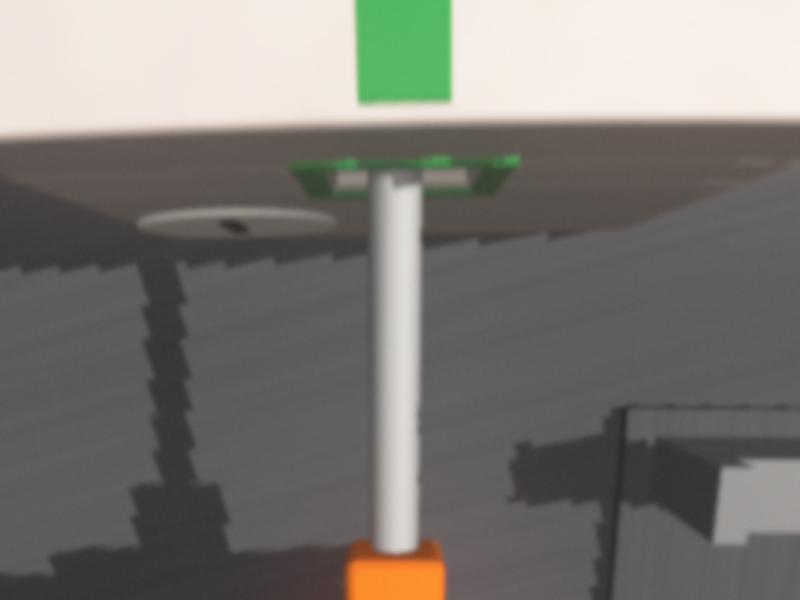

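Centred again; push in.

Call:
{"api": "carry_out", "payload": {
  "steps": [
    [1, 2, 0.8, 0, 0, 0, 0],
    [1, 4, 0.8, 0, 0, 0, 0],
    [1, 6, 0.8, 0, 0, 0, 0],
    [1, 7.5, 0.8, 0, 0, 0, 0],
    [1, 9, 0.8, 0, 0, 0, 0]
  ]
}}

```text
clock: 55.85
tcp_pos: [0.5692, -0.4181, 0.0682]
tcp_rot: [0.001, 0.128, 0.992, -0.001]
contact_force: [2.1, -1.0, -0.6]
finger_gap: 0.0155
```

Call:
{"api": "carry_out", "payload": {
  "steps": [
    [1, 1, 0, 0, 0, 0, 0],
    [1, 2, 0, 0, 0, 0, 0],
    [1, 3, 0, 0, 0, 0, 0],
    [1, 4, 0, 0, 0, 0, 0],
    [1, 5, 0, 0, 0, 0, 0]
  ]
}}

```text
clock: 56.35
tcp_pos: [0.5648, -0.4169, 0.0684]
tcp_rot: [0.001, 0.129, 0.992, -0.001]
contact_force: [6.1, -2.9, 0.2]
finger_gap: 0.0155
```

Call:
{"api": "carry_out", "payload": {
  "steps": [
    [1, 1, 0, 0, 0, 0, 0],
    [1, 2, 0, 0, 0, 0, 0],
    [1, 3, 0, 0, 0, 0, 0],
    [1, 3.5, 0, 0, 0, 0, 0],
    [1, 3.5, 0, 0, 0, 0, 0]
  ]
}}

```text
clock: 56.85
tcp_pos: [0.5648, -0.4167, 0.0696]
tcp_rot: [0.005, 0.128, 0.992, -0.002]
contact_force: [10.4, -2.6, -1.1]
finger_gap: 0.0158
```

Run:
```python
from meas import *
i,im=snap("top","t43");cv2.imwrite("pics/t43c.png",cv2.resize(im[120:300,280:560,::-1],None,fx=2.8,fy=2.8,interpolation=2))
```

Call:
{"api": "carry_out", "payload": {
  "steps": [
    [1, -5, 0, 0, 0, 0, 0],
    [1, -15, 0, 0, 0, 0, 0],
    [1, -40, 0, 0, 0, 0, 0],
    [1, -70, 0, 0, 0, 0, 0],
    [1, -85, 0, -3, 0, 0, 0]
  ]
}}

```text
clock: 57.4
tcp_pos: [0.6422, -0.4367, 0.0698]
tcp_rot: [-0.002, 0.128, 0.992, -0.0]
contact_force: [-0.6, -0.3, -0.8]
finger_gap: 0.016
```

Call:
{"api": "carry_out", "payload": {
  "steps": [
    [1, 0, 10, 0, 0, 0, 0],
    [1, 0, 40, 0, 0, 0, 0],
    [1, 0, 70, 0, 0, 0, 0],
    [1, 0, 82, 0, 0, 0, 0],
    [1, 0, 82, 0, 0, 0, 0]
  ]
}}

```text
clock: 57.9
tcp_pos: [0.6629, -0.3549, 0.0707]
tcp_rot: [-0.001, 0.126, 0.992, -0.0]
contact_force: [-0.0, -0.2, -1.6]
finger_gap: 0.0157
```

Run:
```python
from meas import *
s=st();plan((.5909,-.3361,.07),2.8849);snap("wrist","w43")
```

```text
t 57.9 tcp [ 0.6629 -0.3549  0.0707] yaw 2.8882 z [-2.5e-03 -1.0e-04 -1.0e+00] F [-0.  -0.2 -1.6] gap 0.0157 q [ 0.66  1.1  -0.55  1.21  0.59  0.99  1.35]
shift mm [74.4  0.1  0.9] turn [-0.0007 -0.0024  0.0033] n rows 1.4887421218730283 0.027444905912686758
```

View pics/t43c.png

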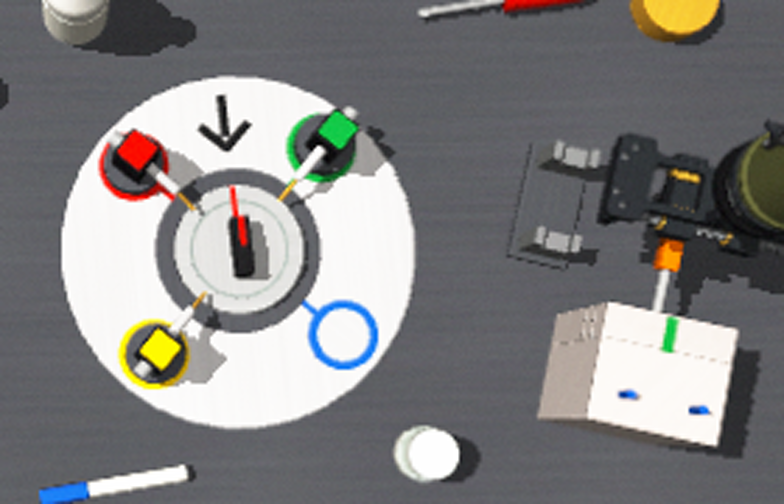

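View pics/w43.png

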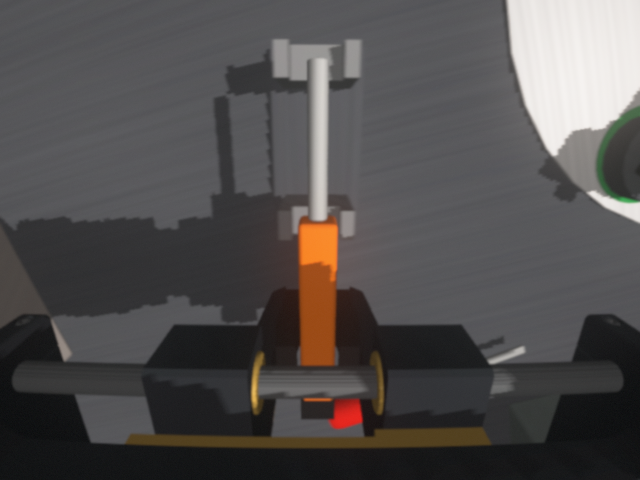

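At the second push all three heads and the chuck were set. Back to the rest.

Call:
{"api": "carry_out", "payload": {
  "steps": [
    [1, 20, 1, 0, 0, 0, 0.002],
    [1, 45, 1, 0, 0, 0, 0.002],
    [1, 65, 1, 0, 0, 0, 0.002],
    [1, 74, 1, 0, 0, 0, 0.002],
    [1, 74, 1, 0, 0, 0, 0.002]
  ]
}}

```text
clock: 58.45
tcp_pos: [0.589, -0.3415, 0.0706]
tcp_rot: [-0.002, 0.131, 0.991, -0.002]
contact_force: [0.4, -1.6, 0.0]
finger_gap: 0.0153
```

Call:
{"api": "carry_out", "payload": {
  "steps": [
    [1, 0, 0, 0, 0, 0, 0],
    [1, 0, 0, 0, 0, 0, 0],
    [1, 0, 0, 0, 0, 0, 0],
    [1, 0, 0, 10, 0, 0, 0],
    [1, 0, 0, 10, 0, 0, 0]
  ]
}}

```text
clock: 58.95
tcp_pos: [0.5911, -0.338, 0.059]
tcp_rot: [-0.001, 0.129, 0.992, -0.001]
contact_force: [-0.5, 0.3, -0.3]
finger_gap: 0.0159
```

Run:
```python
from meas import *
s=st();plan((.5909,-.3361,.0335),2.8849);snap("wrist","w44")
```

```text
t 58.95 tcp [ 0.5911 -0.338   0.059 ] yaw 2.8822 z [-0.0029 -0.0012 -1.    ] F [-0.5  0.3 -0.3] gap 0.0159 q [ 0.71  1.02 -0.53  1.48  0.64  0.81  1.26]
shift mm [ 0.6  1.8 25.5] turn [-0.0019 -0.0025 -0.0027] n rows 0.5121172244300483 0.027693670922896194
```

View pics/w44.png

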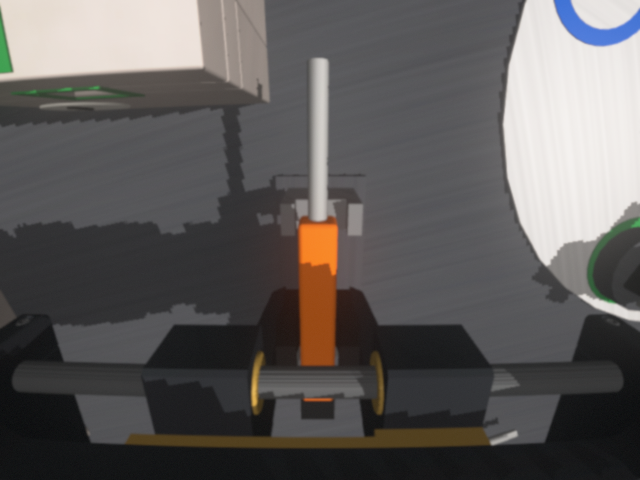

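Call:
{"api": "carry_out", "payload": {
  "steps": [
    [1, 0.5, 1.2, 7, -0.002, -0.002, -0.003],
    [1, 0.5, 1.2, 15, -0.002, -0.002, -0.003],
    [1, 0.5, 1.2, 21, -0.002, -0.002, -0.003],
    [1, 0.5, 1.2, 24.5, -0.002, -0.002, -0.003],
    [1, 0.5, 1.2, 25, -0.002, -0.002, -0.003]
  ]
}}

```text
clock: 59.5
tcp_pos: [0.5914, -0.337, 0.035]
tcp_rot: [0.0, 0.128, 0.992, -0.0]
contact_force: [0.8, -0.1, -0.8]
finger_gap: 0.0158
```

Run:
```python
from meas import *
s=st();plan((.5909,-.3361,.0335),2.8849)
```

```text
t 59.5 tcp [ 0.5914 -0.337   0.035 ] yaw 2.885 z [ 9.e-04 -2.e-04 -1.e+00] F [ 0.8 -0.1 -0.8] gap 0.0158 q [ 0.7   1.06 -0.51  1.49  0.66  0.77  1.24]
shift mm [0.7 0.7 1.5] turn [0.0001 0.0009 0.0001] n rows 0.03540592668743906 0.006066565381179492
```

Call:
{"api": "carry_out", "payload": {
  "steps": [
    [1, 0.5, 0.7, 1, 0, 0, 0],
    [1, 0.5, 0.7, 1.5, 0, 0, 0],
    [0, 0.5, 0.7, 1.5, 0, 0, 0],
    [0, 0.5, 0.7, 1.5, 0, 0, 0],
    [0, 0.5, 0.7, 1.5, 0, 0, 0]
  ]
}}

```text
clock: 60.0
tcp_pos: [0.5917, -0.3364, 0.0346]
tcp_rot: [0.001, 0.128, 0.992, -0.0]
contact_force: [0.7, -0.9, 0.7]
finger_gap: 0.0376
```

Call:
{"api": "carry_out", "payload": {
  "steps": [
    [-0.5, 0, 0, 0, 0, 0, 0],
    [-0.5, 0, 0, -5, 0, 0, 0],
    [-0.5, 0, 0, -35, 0, 0, 0],
    [-0.5, 0, 0, -75, 0, 0, 0],
    [-0.5, 0, 0, -110, 0, 0, 0]
  ]
}}

```text
clock: 60.5
tcp_pos: [0.5914, -0.3361, 0.1462]
tcp_rot: [0.001, 0.128, 0.992, -0.0]
contact_force: [-0.3, -0.9, 0.2]
finger_gap: 0.0664
```

Call:
{"api": "carry_out", "payload": {
  "steps": [
    [-1, 0, 0, -40, 0, 0, 0],
    [-1, 0, 20, -80, 0, 0, 0],
    [-1, -20, 50, -110, 0, 0, 0],
    [-1, -40, 80, -120, 0, 0, 0],
    [-1, -40, 80, -120, 0, 0, 0]
  ]
}}

```text
clock: 61.0
tcp_pos: [0.6548, -0.2619, 0.2678]
tcp_rot: [0.005, 0.124, 0.992, 0.002]
contact_force: [0.3, 1.1, -0.2]
finger_gap: 0.0881
```

Call:
{"api": "carry_out", "payload": {
  "steps": [
    [-1, 0, 0, 0, 0, 0, 0],
    [-1, 0, 0, 0, 0, 0, 0],
    [-1, 0, 0, 0, 0, 0, 0],
    [-1, 0, 0, 0, 0, 0, 0],
    [-1, 0, 0, 0, 0, 0, 0]
  ]
}}

```text
clock: 61.5
tcp_pos: [0.6495, -0.2697, 0.2641]
tcp_rot: [0.001, 0.129, 0.992, -0.0]
contact_force: [0.5, -0.1, 0.5]
finger_gap: 0.088
```

Run:
```python
from meas import *
s=st();i,im=snap("wrist","w45");i,t=snap("top","t45");i,sc=snap("scene","s45")
cv2.imwrite("pics/f45.png",np.hstack([cv2.resize(t[:,:,::-1],(400,300),interpolation=3),cv2.resize(sc[:,:,::-1],(400,300),interpolation=3)]))
```

```text
t 61.5 tcp [ 0.6495 -0.2697  0.2641] yaw 2.8838 z [ 1.3e-03 -6.0e-04 -1.0e+00] F [ 0.5 -0.1  0.5] gap 0.088 q [ 0.61  0.83 -0.62  1.25  0.48  1.21  1.29]
```

View pics/w45.png

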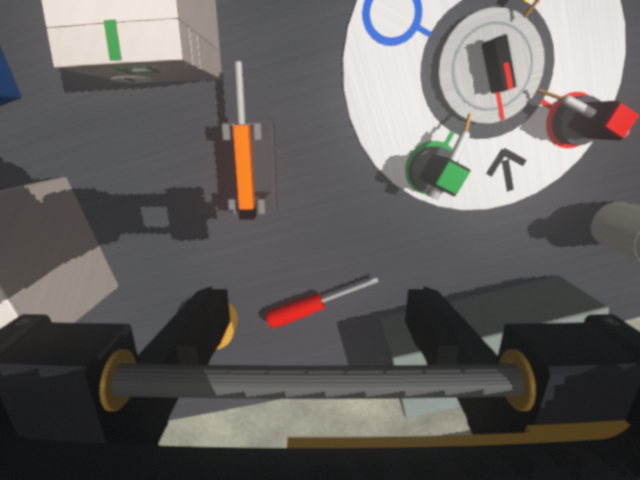

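View pics/t45.png

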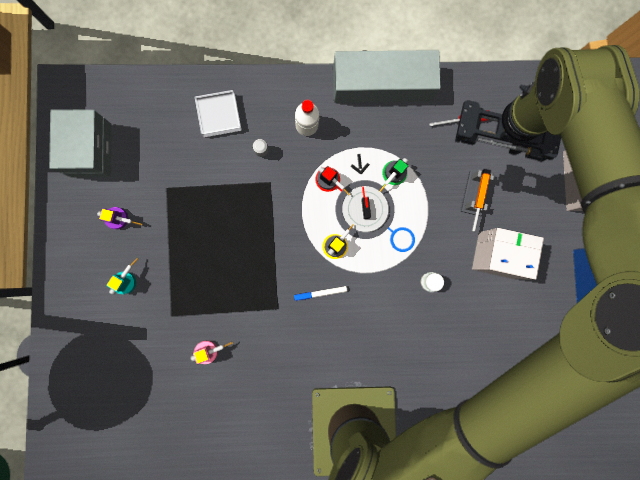

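View pics/s45.png

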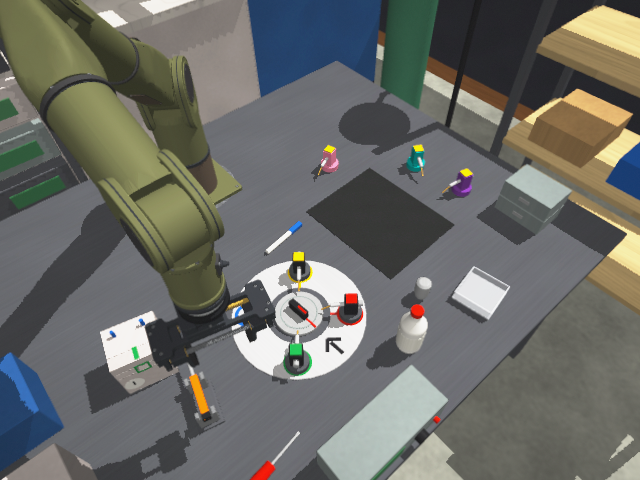

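All set: chuck red line faces the arrow, the three heads stand on their pads, the stylus lies in both saddles, and the mat is empty. I'm handing in.

Run:
```python
from station import *
print(close_job())
```

```text
the job is handed in; nothing more can be done
None
```

The probe station is set up and handed in at about 61.7 s of the 210 s. No verdict was reported.

- **Chuck:** I turned it by its rib. The red line now measures 4.8° against 4.7° for the arrow.
- **Positioners:** The red, yellow and green heads stand on their own pads, and there was no blue one. Against the platen centre they measured within about 2 mm of the pad centres. Needles read within about 1° of the chuck centre for green and red, and on line for yellow.
- **Knocked head:** Green was found displaced at 45 s, after the first button push. It was last seen in place at 38 s, so it may have moved before that push. I set it again, then repeated the button push so the order holds.
- **Vacuum button:** On both pushes the arm stopped advancing while the force rose to about 11–12 N, so the button was fully in. A top picture during the second push showed the chuck and all heads set.
- **Stylus:** It is back on its rest in both saddles, and the gripper is clear of everything. The final scene and top pictures show nothing else on the bench disturbed.

**Readings that disagreed:**
- The fingertips were not 17 mm ahead of the TCP as stated but roughly level with it. My first try at the rib therefore closed on top of it with about 6 N, and I gripped it again 16 mm lower.
- The camera and needle readings of where each head sat in the grip differed by about 1–2 mm. I split the difference when placing.

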